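# Unload, reload and cycle the specimen press

## Task

Take the red finished mounts left in the press die out and put them in the blue tray, and lay every brass blank flat on the bottom of a die cavity of its own shape. Once all are seated, slide the die fully home under the press head by its orange grip, then throw the red lever all the way over and leave it down for four seconds. Finally bring the lever all the way back and draw the die fully out again with the blanks still seated, leaving the bottle, jar and phone where they are.

Things in the scene. Friction and masses are not known exactly. Their poses are not given: they have to be found in the camera images.
- press: small cream bench press, fixed, 200 mm wide (x) and 435 mm long on the bench, from y = -185 to +250 mm of its origin, which lies on the bench. Its y axis is the direction the die slides home. A portal head, 145 mm tall, stands over y = +20 to +150 mm. Everything on the press turns with it.
- sledge (a joint): slide of the aluminium die along the press's +y axis, m: 0 pulled out (die centre at press y = -110 mm), 0.18 fully home under the head. The die is 136 x 136 mm, its top face 36.5 mm above the bench, with four cavities 66 mm apart. It stays where it is left; about 5 N moves it.
- sledge_handle (a point): top centre, about 67 mm above the bench, of the orange upright grip on the die's sledge (16 mm along press x, 30 mm along press y, 45 mm tall), 133 mm before the die's centre on its -y side; moves with the die
- round_cavity_a (a point): round cavity, 39 mm wide; centre of the cavity's floor, 9 mm below the die's top face; z up; its axes are the die's
- round_cavity_b (a point): round cavity, 39 mm wide; centre of the cavity's floor, 9 mm below the die's top face; z up; its axes are the die's
- square_cavity_a (a point): square cavity, 33 x 33 mm; centre of the cavity's floor, 9 mm below the die's top face; z up; its axes are the die's
- square_cavity_b (a point): square cavity, 33 x 33 mm; centre of the cavity's floor, 9 mm below the die's top face; z up; its axes are the die's
- lever (a joint): red clamp lever, rad: near 0 it leans towards the press's -x side (the robot), 1.0 when thrown fully over to +x; stays where left. It lowers the platen over the die.
- lever_tip (a point): tip of the red lever (90 mm long, hinged beside the head at press x = +20 mm, y = +212 mm; it swings in the press's x-z plane)
- tray: open blue tray for finished mounts, fixed, 120 x 150 x 28 mm outside, walls 4 mm; origin: underside centre, x is its short way
- blank_round_a: fresh brass round blank, 36 mm diameter, 18 mm thick; origin: underside centre, z up. May be absent.
- blank_round_b: fresh brass round blank, 36 mm diameter, 18 mm thick; origin: underside centre, z up. May be absent.
- blank_square_a: fresh brass square blank, 30 x 30 mm, 18 mm thick; origin: underside centre, x and y along its sides. May be absent.
- blank_square_b: fresh brass square blank, 30 x 30 mm, 18 mm thick; origin: underside centre, x and y along its sides. May be absent.
- mount_round_a: finished round mount, red resin with a steel spot on top, 36 mm diameter, 18 mm thick, seated in a round cavity at the start; origin: underside centre. May be absent.
- mount_round_b: finished round mount, red resin with a steel spot on top, 36 mm diameter, 18 mm thick, seated in a round cavity at the start; origin: underside centre. May be absent.
- mount_square_a: finished square mount, red resin with a steel spot on top, 30 x 30 mm, 18 mm thick, seated in a square cavity at the start; origin: underside centre, x and y along its sides. May be absent.
- mount_square_b: finished square mount, red resin with a steel spot on top, 30 x 30 mm, 18 mm thick, seated in a square cavity at the start; origin: underside centre, x and y along its sides. May be absent.
- bottle: white bottle with red cap, 56 mm wide, 130 mm tall, bystander; origin: underside centre
- jar: amber glass jar with black cap, 60 mm wide, 70 mm tall, bystander; origin: underside centre
- phone: phone lying on the bench, 150 x 74 x 9 mm, bystander; origin: underside centre
Things that resemble listed ones, but are neither listed nor needed, are in the scene too. What is shaped like the blank_round_b but green or turquoise is not meant. What is shaped like the blank_square_a but black is not meant.

How it is judged:
On the way, in this order (a step that is already met when the one before it is completed fails the run):
1. all finished mounts are in the tray and every blank is seated in a cavity of its shape (x of mount_round_a in the frame of tray between -0.06 and 0.06 m and y of mount_round_a in the frame of tray between -0.075 and 0.075 m and z of each of mount_round_a, mount_round_b, mount_square_a, mount_square_b in the frame of tray below 0.03 m and x of mount_round_b in the frame of tray between -0.06 and 0.06 m and y of mount_round_b in the frame of tray between -0.075 and 0.075 m and x of mount_square_a in the frame of tray between -0.06 and 0.06 m and y of mount_square_a in the frame of tray between -0.075 and 0.075 m and x of mount_square_b in the frame of tray between -0.06 and 0.06 m and y of mount_square_b in the frame of tray between -0.075 and 0.075 m and ((horizontal distance between blank_round_a and round_cavity_a below 0.004 m and z of blank_round_a in the frame of round_cavity_a between -0.003 and 0.0025 m and angle between blank_round_a's own z axis and vertical below 0.08 rad) or (horizontal distance between blank_round_a and round_cavity_b below 0.004 m and z of blank_round_a in the frame of round_cavity_b between -0.003 and 0.0025 m and angle between blank_round_a's own z axis and vertical below 0.08 rad)) and ((horizontal distance between blank_round_b and round_cavity_a below 0.004 m and z of blank_round_b in the frame of round_cavity_a between -0.003 and 0.0025 m and angle between blank_round_b's own z axis and vertical below 0.08 rad) or (horizontal distance between blank_round_b and round_cavity_b below 0.004 m and z of blank_round_b in the frame of round_cavity_b between -0.003 and 0.0025 m and angle between blank_round_b's own z axis and vertical below 0.08 rad)) and ((horizontal distance between blank_square_a and square_cavity_a below 0.004 m and z of blank_square_a in the frame of square_cavity_a between -0.003 and 0.0025 m and angle between blank_square_a's own z axis and vertical below 0.08 rad) or (horizontal distance between blank_square_a and square_cavity_b below 0.004 m and z of blank_square_a in the frame of square_cavity_b between -0.003 and 0.0025 m and angle between blank_square_a's own z axis and vertical below 0.08 rad)) and ((horizontal distance between blank_square_b and square_cavity_a below 0.004 m and z of blank_square_b in the frame of square_cavity_a between -0.003 and 0.0025 m and angle between blank_square_b's own z axis and vertical below 0.08 rad) or (horizontal distance between blank_square_b and square_cavity_b below 0.004 m and z of blank_square_b in the frame of square_cavity_b between -0.003 and 0.0025 m and angle between blank_square_b's own z axis and vertical below 0.08 rad)) and value of joint sledge below 0.1 m), for 0.2 s.
2. the die is fully home under the head, the lever not yet thrown (value of joint sledge above 0.174 m and value of joint lever below 0.5 rad), for 0.2 s.
3. the lever is thrown fully over with the die home, for three seconds (value of joint lever above 0.85 rad and value of joint sledge above 0.174 m), for 3 s.
At the end, for the whole second after the job is handed in: Every mount lies in the tray; every blank lies flat in a cavity of its shape, within 4 mm of its centre and 2.5 mm of its floor; the die is drawn out again (slide under 0.01 m), the lever back under 0.2 rad, all at rest (x of mount_round_a in the frame of tray between -0.06 and 0.06 m and y of mount_round_a in the frame of tray between -0.075 and 0.075 m and z of each of mount_round_a, mount_round_b, mount_square_a, mount_square_b in the frame of tray below 0.03 m and x of mount_round_b in the frame of tray between -0.06 and 0.06 m and y of mount_round_b in the frame of tray between -0.075 and 0.075 m and x of mount_square_a in the frame of tray between -0.06 and 0.06 m and y of mount_square_a in the frame of tray between -0.075 and 0.075 m and x of mount_square_b in the frame of tray between -0.06 and 0.06 m and y of mount_square_b in the frame of tray between -0.075 and 0.075 m and ((horizontal distance between blank_round_a and round_cavity_a below 0.004 m and z of blank_round_a in the frame of round_cavity_a between -0.003 and 0.0025 m and angle between blank_round_a's own z axis and vertical below 0.08 rad) or (horizontal distance between blank_round_a and round_cavity_b below 0.004 m and z of blank_round_a in the frame of round_cavity_b between -0.003 and 0.0025 m and angle between blank_round_a's own z axis and vertical below 0.08 rad)) and ((horizontal distance between blank_round_b and round_cavity_a below 0.004 m and z of blank_round_b in the frame of round_cavity_a between -0.003 and 0.0025 m and angle between blank_round_b's own z axis and vertical below 0.08 rad) or (horizontal distance between blank_round_b and round_cavity_b below 0.004 m and z of blank_round_b in the frame of round_cavity_b between -0.003 and 0.0025 m and angle between blank_round_b's own z axis and vertical below 0.08 rad)) and ((horizontal distance between blank_square_a and square_cavity_a below 0.004 m and z of blank_square_a in the frame of square_cavity_a between -0.003 and 0.0025 m and angle between blank_square_a's own z axis and vertical below 0.08 rad) or (horizontal distance between blank_square_a and square_cavity_b below 0.004 m and z of blank_square_a in the frame of square_cavity_b between -0.003 and 0.0025 m and angle between blank_square_a's own z axis and vertical below 0.08 rad)) and ((horizontal distance between blank_square_b and square_cavity_a below 0.004 m and z of blank_square_b in the frame of square_cavity_a between -0.003 and 0.0025 m and angle between blank_square_b's own z axis and vertical below 0.08 rad) or (horizontal distance between blank_square_b and square_cavity_b below 0.004 m and z of blank_square_b in the frame of square_cavity_b between -0.003 and 0.0025 m and angle between blank_square_b's own z axis and vertical below 0.08 rad)) and value of joint sledge below 0.01 m and value of joint lever below 0.2 rad and linear speed of each of blank_round_a, blank_round_b, blank_square_a, blank_square_b, mount_round_a, mount_round_b, mount_square_a, mount_square_b below 0.02 m/s); the robot touches nothing.
It fails at once if the lever is thrown while the die is not home under the head (value of joint lever above 0.5 rad and value of joint sledge below 0.165 m).
It fails at once if the bottle is shifted by more than 30 mm or knocked over (distance of bottle from where it was at the start of the episode above 0.03 m or angle between bottle's own z axis and vertical above 0.4 rad).
It fails at once if the jar is shifted by more than 30 mm or knocked over (distance of jar from where it was at the start of the episode above 0.03 m or angle between jar's own z axis and vertical above 0.4 rad).
It fails at once if the phone is shifted by more than 30 mm or knocked over (distance of phone from where it was at the start of the episode above 0.03 m or angle between phone's own z axis and vertical above 0.4 rad).
Of blank_round_a, blank_round_b, blank_square_a, blank_square_b only 3 to 4 are there at a start; the rules pass over those that are not, and their reading is None.
Of mount_round_a, mount_round_b, mount_square_a, mount_square_b only 1 to 2 are there at a start; the rules pass over those that are not, and their reading is None.
At some moment in a run one of blank_round_a, blank_round_b, blank_square_a, blank_square_b may be knocked a few centimetres aside while the robot is not near it.
Once in a run the grip may slacken for a moment while it holds something.
It also fails if it takes over 208 s, if anything falls off the work surface, if the arm or the gripper's body presses on something with over 40 N, if the wrist force passes 120 N, or if a joint passes its speed limit or range.

## Robot

A 6-joint arm with a two-finger parallel gripper is mounted at the origin on the work surface. World frame = base frame: x ahead of the robot, y to its left, z up, the work surface at z = 0. Lengths are in m, angles in rad, forces in N, time in s.
With the tool pointing down it reaches from about 0.15 to 0.775 m from the base axis. Payload 6.1 kg.
Tool frame: the origin (TCP) lies between the finger pads; the fingertips stand env.tip_extent ahead of it and the grasp point (between the pads) lies 6 mm ahead of it (env.tip_extent is the distance from the TCP to the fingertips, in m); z points along the fingers, y is the direction in which the jaws open and shut (so a half turn about z gives the same grasp; the last joint's range is limited). The gripper opens to 85 mm and grips with 20 to 120 N. Pads are 22 mm wide; open, the fingers measure 114 mm over their backs; the gripper's body (76 mm by 85 mm) begins 54 mm behind the grasp point. The pads swing forward as they close: fully open they stand 13 mm farther back than shut.
Start: joints at [1.198, 0.126, -0.04, 1.405, 0, 1.571], TCP at [0.191, 0.489, 0.256] pointing down, gripper open.
Joint ranges: [-2.72, 2.72], [-0.95, 1.95], [-1.27, 1.35], [-1.78, 2.02], [-1.46, 1.47], [-3.14, 3.14]. Speed limits (rad/s): [2.39, 2.39, 3.01, 3.14, 3.14, 3.14].

## Interface

Orientations are given as a 3x3 rotation matrix whose columns are the frame's x, y, z axes.
In Python, from workcell import env gives the robot as it stands.
- The arm moves only by the tool send_rows, never from a script. Its argument "increments" is a list of rows, each an object with "delta_pos": the shift along the world's x, y, z in cm, a list of three; "twist": the turn, a rotation vector about the world's x, y, z in rad, a list of three. A call has 1 to 20 rows; each row shifts and turns the commanded pose from where the row before left it; what a row does not reach is not made up. A row lasts 1/10 s, in which the tool goes at most 50 mm and 8.59 degrees, less where a joint would pass 70% of its speed; a pose out of reach is approached as far as the arm can. A call is refused whole if a number of a shift passes 5 or a number of a turn 0.15, either way. A call with a gripper value outside its range is refused whole. "fingers" is the finger opening in cm, from 0 to 8.54, set as the call begins (left out, the last holds). The fingers move at their own pace and stop on an object; the grip force is fixed at half the most. Time passes only in rows, so rows that do not move let the fingers close. It gives the time, the measured TCP pose, the force and the opening at its end, in the units of the state.
- env.state(): the state, without advancing time (a new reading comes with each control period).
- env.grab_frame(name): name is "scene" or "top" or "wrist"; returns a dict with "color" (384x512x3 uint8, red, green, blue), "range_z" (384x512 float32, m along the optical axis (not along the pixel's ray), 0 where there is no reading), "intrinsics" (3x3 intrinsics, pixels), "k1" (the pictures are not rectified: a ray, as slopes to the right and down, at radius r is drawn at 1 + k1 r^2 times it, then the intrinsics apply), "rvec" (rotation vector, rad) and "tvec" (3), from world to camera coordinates, as OpenCV has them; the wrist camera has in their place "tool_from_camera" (4x4, takes a point from camera to tool coordinates, whose origin is the TCP and whose axes are the flange's). Camera axes: x right, y down, z forward; pixel columns grow to the right and rows downward; lengths in m; the calibration is good to about 2 mm. A picture is of the moment at which its call begins: read the wrist's pose just before it.
- env.hand_in(): hands the job in, once; it reports no verdict.
The state is a dict: "time": time; "qpos": joint angles; "joint_velocities": joint speeds; "effort": joint torques, N m; "ee_pos": TCP position; "eef_rot": TCP orientation; "ft_force": force on the tool from outside, world axes, zero at the start; "moment": the same for the moment, N m; "width": opening from 0.0 (shut) to 1.0 (fully open).
Only numpy, scipy, OpenCV 4.12 (cv2) and the standard library are available. Lean on these libraries where they do the work, as an engineer would, in place of code of your own. Each camera call takes 0.05 s, during which the arm holds its last target.

## Working session

There is one attempt and no reset: what is moved stays moved. The work goes in short steps, Python scripts to look and compute and a tool call to move; the robot and the scene stay as the last step left them, time stands still between calls to the robot, and variables do not carry over. Pictures are saved under pics/ and viewed, and the job is handed in when it is done.

Besides the shell and the picture viewer there is one more tool, called after ">>>" as name(argument=value, ...), one argument or row to a line, values as JSON. send_rows: Moves the arm, as the interface text tells. Its arguments: {"type":"object","properties":{"increments":{"type":"array"},"fingers":{"type":"number"}},"required":["increments"]}

```bash
ls -la; mkdir -p pics; cat > h.py <<'E'
import numpy as np, cv2
from workcell import env
def grab(n):
    s=env.state(); f=env.grab_frame(n)
    K=np.array(f["intrinsics"]);k1=float(f["k1"])
    if n=="wrist":
        T=np.eye(4);T[:3,:3]=s["eef_rot"];T[:3,3]=s["ee_pos"]
        M=T@np.array(f["tool_from_camera"])
    else:
        R=cv2.Rodrigues(np.array(f["rvec"],float))[0];t=np.array(f["tvec"],float).ravel()
        M=np.eye(4);M[:3,:3]=R.T;M[:3,3]=-R.T@t
    return dict(img=f["color"],z=f["range_z"],K=K,k1=k1,M=M)
def slopes(g,uv):
    uv=np.atleast_2d(np.array(uv,float))
    d=np.array([g["k1"],0,0,0,0]) 
    return cv2.undistortPoints(uv[:,None,:],g["K"],d)[:,0,:]
def ray(g,uv):
    s=slopes(g,uv); d=np.c_[s,np.ones(len(s))]@g["M"][:3,:3].T
    return g["M"][:3,3],d
def onplane(g,uv,z):
    o,d=ray(g,uv); return o+d*((z-o[2])/d[:,2:])
def deproj(g,uv):
    uv=np.atleast_2d(np.array(uv)); z=np.array([g["z"][int(v),int(u)] for u,v in uv])
    s=slopes(g,uv); p=np.c_[s*z[:,None],z]
    return p@g["M"][:3,:3].T+g["M"][:3,3]
def cloud(g):
    h,w=g["z"].shape; u,v=np.meshgrid(np.arange(w),np.arange(h))
    uv=np.c_[u.ravel(),v.ravel()]; s=slopes(g,uv); z=g["z"].ravel()
    p=np.c_[s*z[:,None],z]@g["M"][:3,:3].T+g["M"][:3,3]
    return p.reshape(h,w,3), g["z"]>0
def proj(g,P):
    P=np.atleast_2d(P); Mi=np.linalg.inv(g["M"]); c=P@Mi[:3,:3].T+Mi[:3,3]
    s=c[:,:2]/c[:,2:]; r2=(s**2).sum(1,keepdims=True); s=s*(1+g["k1"]*r2)
    return s@g["K"][:2,:2].T+g["K"][:2,2]
def save(g,name,img=None):
    im=g["img"] if img is None else img
    cv2.imwrite("pics/"+name+".png",cv2.cvtColor(cv2.resize(im,None,fx=1.5,fy=1.5),cv2.COLOR_RGB2BGR))
E
python3 - <<'E'
from h import *
print({k:np.round(v,3).tolist() for k,v in env.state().items()}, env.tip_extent)
for n in["scene","top","wrist"]:
    g=grab(n); save(g,n+"0"); print(n,g["K"].tolist(),g["k1"],np.round(g["M"],3).tolist(),(g["z"]>0).mean())
    np.savez("/tmp/%s0.npz"%n,**g)
E
```

```text
total 12
drwxr-xr-x  3 agent agent 4096 Dec  6 16:13 .
drwxr-xr-x 23 root  root  4096 Dec  6 16:13 ..
drwxr-xr-x  2 agent agent 4096 Dec  6 16:13 pics
{'time': 0.0, 'qpos': [1.198, 0.126, -0.041, 1.405, 0.0, 1.571], 'joint_velocities': [0.0, -0.001, -0.0, -0.001, -0.002, 0.0], 'effort': [-0.0, -43.592, 35.292, 0.017, -0.0, -0.0], 'ee_pos': [0.191, 0.489, 0.256], 'eef_rot': [[-0.931, 0.364, -0.001], [0.364, 0.931, -0.001], [0.0, -0.002, -1.0]], 'ft_force': [-0.029, -0.101, -0.22], 'moment': [0.04, 0.019, -0.02], 'width': 1.0} 0.025
scene [[390.36858708100334, 0.0, 259.7472922871224], [0.0, 390.36858708100334, 185.85429227728204], [0.0, 0.0, 1.0]] -0.0782458133454309 [[-0.488, 0.533, -0.692, 1.242], [0.873, 0.308, -0.378, 0.38], [0.012, -0.788, -0.615, 0.752], [0.0, 0.0, 0.0, 1.0]] 0.9958852132161459
top [[465.16801274048606, 0.0, 251.97672708207884], [0.0, 465.16801274048606, 190.1877257344386], [0.0, 0.0, 1.0]] -0.1684702089717195 [[0.011, -0.994, 0.104, 0.371], [-1.0, -0.009, 0.016, -0.027], [-0.015, -0.104, -0.994, 1.278], [0.0, 0.0, 0.0, 1.0]] 0.9959462483723959
wrist [[272.9101395425384, 0.0, 254.42887073188825], [0.0, 272.9101395425384, 189.4374839468962], [0.0, 0.0, 1.0]] -0.04378891633588419 [[0.364, 0.888, 0.281, 0.119], [0.931, -0.347, -0.112, 0.516], [-0.002, 0.303, -0.953, 0.373], [0.0, 0.0, 0.0, 1.0]] 0.9956512451171875
```

View pics/scene0.png

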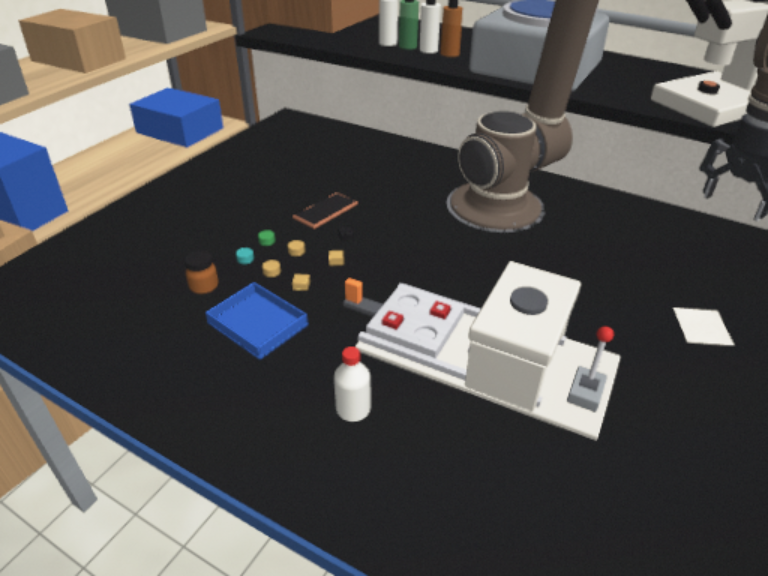

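View pics/top0.png

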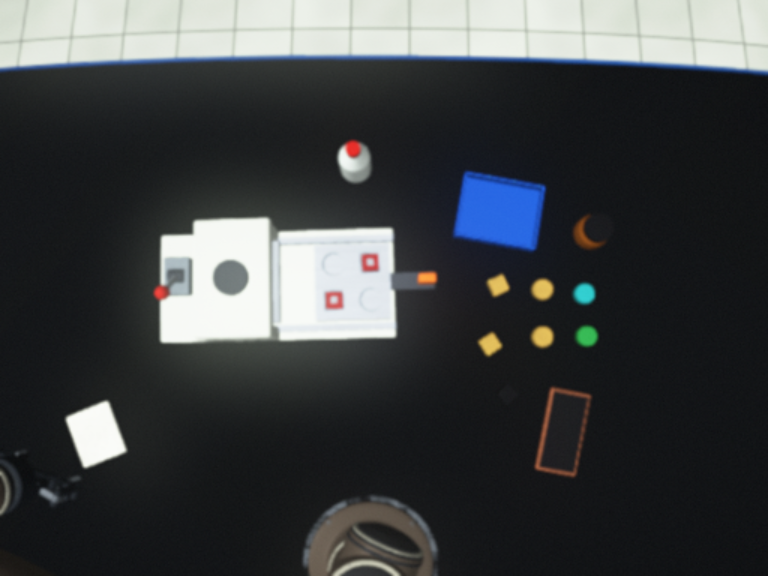

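View pics/wrist0.png

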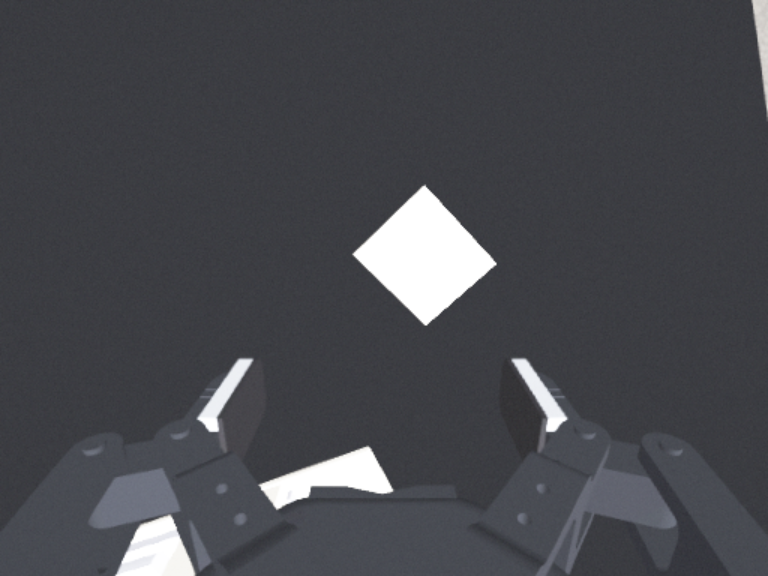

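The scene view shows the press at centre with two red square mounts in the die, the orange grip at (353,290), and the tray at (257,320). In the top view there are four brass blanks: squares at (498,286) and (490,344), rounds at (542,290) and (542,337). The mounts are at (370,262) and (334,300). The wrist view shows only white paper and bench.

```bash
cat > m.py <<'E'
from h import *
def blobs(g,mask,amin=25):
    c,_=cv2.findContours(mask.astype(np.uint8),cv2.RETR_EXTERNAL,cv2.CHAIN_APPROX_NONE)
    return [x for x in c if cv2.contourArea(x)>amin]
def hsv(g): return cv2.cvtColor(g["img"],cv2.COLOR_RGB2HSV)
def masks(g):
    h=hsv(g);H,S,V=[h[...,i].astype(int) for i in range(3)]
    return dict(brass=(H>=15)&(H<=28)&(S>80)&(V>110), red=((H<6)|(H>172))&(S>140)&(V>90),
      blue=(H>100)&(H<125)&(S>150)&(V>90), orange=(H>=7)&(H<=14)&(S>180)&(V>180), white=(S<40)&(V>185))
def load(n):
    d=np.load(n); return {k:d[k] if k!="k1" else float(d[k]) for k in d}
E
python3 - <<'E'
from m import *
np.set_printoptions(precision=4,suppress=True)
for n in["top","scene"]:
    g=load("/tmp/%s0.npz"%n); P,ok=cloud(g); M=masks(g)
    for c in["brass","red","orange","blue"]:
        for b in blobs(g,M[c]):
            r=cv2.minAreaRect(b); ct=np.array(r[0]); u,v=ct.astype(int)
            m=np.zeros(g["z"].shape,np.uint8); cv2.drawContours(m,[b],-1,1,-1)
            q=P[(m>0)&ok]
            if q.size and q[:,0].max()<2: print(n,c,ct,r[1],r[2],"P",np.median(q,0),"zmax",np.percentile(q[:,2],[50,95]))
E
```

```text
top brass [326.3077 228.9615] (12.480754852294922, 12.203404426574707) 56.3099365234375 P [ 0.3993 -0.2092  0.017 ] zmax [0.017 0.022]
top brass [361.5 224. ] (13.435027122497559, 13.435027122497559) 45.0 P [ 0.4133 -0.3055  0.0178] zmax [0.0178 0.022 ]
top brass [361.  192.5] (13.0, 14.0) 90.0 P [ 0.5007 -0.3066  0.0174] zmax [0.0174 0.0223]
top brass [331.7 189.9] (12.074766159057617, 12.074767112731934) 63.43495178222656 P [ 0.5058 -0.2254  0.0175] zmax [0.0175 0.0218]
top red [106.4 194.3] (8.049844741821289, 8.497057914733887) 63.43495178222656 P [0.4763 0.361  0.1261] zmax [0.1261 0.1305]
top red [235.   98.5] (11.0, 8.0) 90.0 P [0.7274 0.0373 0.13  ] zmax [0.13  0.134]
top blue [332.854  140.3272] (56.711944580078125, 45.53175354003906) 10.007980346679688 P [ 0.6465 -0.2311  0.0051] zmax [0.0051 0.0283]
top blue [379.5808  41.6042] (263.2298583984375, 4.007986545562744) 2.4413645267486572 P [ 0.9511 -0.3938 -0.0004] zmax [-0.0004  0.0038]
scene brass [ 39.1787 281.222 ] (37.43244171142578, 16.88365364074707) 32.735225677490234 P [ 0.764  -0.9928 -0.6732] zmax [-0.6732 -0.5582]
[... 1153 characters left out ...]
87793 P [0.4853 0.0724 0.0452] zmax [0.0452 0.0487]
scene blue [157.8965 335.8695] (192.76930236816406, 5.035419464111328) 30.55240821838379 P [ 0.9543 -0.0103 -0.    ] zmax [-0.      0.0022]
scene blue [ 36.6081 262.1194] (88.7332763671875, 4.415106296539307) 32.319618225097656 P [ 0.9545 -0.4188  0.0007] zmax [0.0007 0.0025]
scene blue [170.8231 211.7497] (59.5357780456543, 42.84128189086914) 35.311214447021484 P [ 0.6408 -0.2341  0.007 ] zmax [0.007  0.0289]
scene blue [ 22.  120.5] (63.0, 44.0) 90.0 P [ 0.4555 -1.2631 -0.0676] zmax [-0.0676  0.0192]
scene blue [116.9073  77.4017] (61.611507415771484, 35.00313186645508) 12.994616508483887 P [-0.1928 -1.3327 -0.1083] zmax [-0.1083 -0.0793]
```

>>> send_rows(
  increments=[
    {"delta_pos": [2.6, -3.75, -0.5], "twist": [0, 0, 0.031]},
    {"delta_pos": [2.6, -3.75, -0.5], "twist": [0, 0, 0.031]},
    {"delta_pos": [2.6, -3.75, -0.5], "twist": [0, 0, 0.031]},
    {"delta_pos": [2.6, -3.75, -0.5], "twist": [0, 0, 0.031]},
    {"delta_pos": [2.6, -3.75, -0.5], "twist": [0, 0, 0.031]},
    {"delta_pos": [2.6, -3.75, -0.5], "twist": [0, 0, 0.031]},
    {"delta_pos": [2.6, -3.75, -0.5], "twist": [0, 0, 0.031]},
    {"delta_pos": [2.6, -3.75, -0.5], "twist": [0, 0, 0.031]},
    {"delta_pos": [2.6, -3.75, -0.5], "twist": [0, 0, 0.031]},
    {"delta_pos": [2.6, -3.75, -0.5], "twist": [0, 0, 0.031]},
    {"delta_pos": [2.6, -3.75, -0.5], "twist": [0, 0, 0.031]},
    {"delta_pos": [2.6, -3.75, -0.5], "twist": [0, 0, 0.031]},
    {"delta_pos": [0, 0, 0]},
    {"delta_pos": [0, 0, 0]},
  ],
)

```text
schema error: expected keys delta_pos, twist
```

```bash
python3 - <<'E'
from m import *
np.set_printoptions(precision=4,suppress=True)
s=env.state(); print(s["time"],s["qpos"],s["ee_pos"],s["eef_rot"],s["ft_force"],s["width"],env.tip_extent)
g=grab("wrist"); save(g,"wrist1"); np.savez("/tmp/wrist1.npz",**g)
M=masks(g);P,ok=cloud(g)
for c in["brass","red","orange"]:
  for b in blobs(g,M[c]):
    r=cv2.minAreaRect(b); print(c,r, onplane(g,r[0],0.0455), deproj(g,r[0]))
E
```

```text
0.15 [ 1.198   0.1262 -0.0404  1.4054  0.      1.5708] [0.1911 0.4887 0.2557] [[-0.9313  0.3642 -0.0004]
 [ 0.3642  0.9313 -0.0011]
 [ 0.     -0.0012 -1.    ]] [-0.2392 -0.4744 -0.5834] 0.9984450234121139 0.025
```

View pics/wrist1.png

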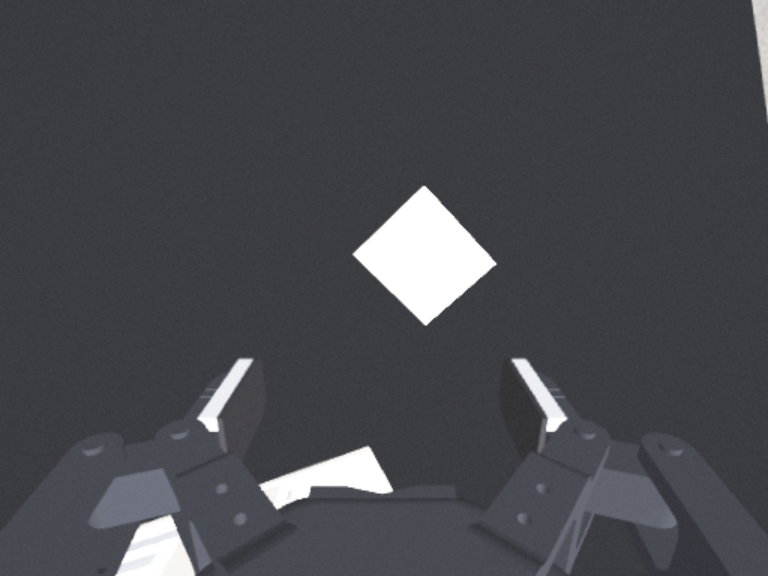

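The call was refused because every row needs a twist. The picture shows the same view as before: paper at (425,255) and the fingers at the bottom.

>>> send_rows(
  increments=[
    {"delta_pos": [2.6, -3.75, -0.5], "twist": [0, 0, 0.031]},
    {"delta_pos": [2.6, -3.75, -0.5], "twist": [0, 0, 0.031]},
    {"delta_pos": [2.6, -3.75, -0.5], "twist": [0, 0, 0.031]},
    {"delta_pos": [2.6, -3.75, -0.5], "twist": [0, 0, 0.031]},
    {"delta_pos": [2.6, -3.75, -0.5], "twist": [0, 0, 0.031]},
    {"delta_pos": [2.6, -3.75, -0.5], "twist": [0, 0, 0.031]},
    {"delta_pos": [2.6, -3.75, -0.5], "twist": [0, 0, 0.031]},
    {"delta_pos": [2.6, -3.75, -0.5], "twist": [0, 0, 0.031]},
    {"delta_pos": [2.6, -3.75, -0.5], "twist": [0, 0, 0.031]},
    {"delta_pos": [2.6, -3.75, -0.5], "twist": [0, 0, 0.031]},
    {"delta_pos": [2.6, -3.75, -0.5], "twist": [0, 0, 0.031]},
    {"delta_pos": [2.6, -3.75, -0.5], "twist": [0, 0, 0.031]},
    {"delta_pos": [0, 0, 0], "twist": [0, 0, 0]},
    {"delta_pos": [0, 0, 0], "twist": [0, 0, 0]},
  ],
)

```text
time: 1.6
ee_pos: [0.5032, 0.038, 0.1957]
eef_rot: [[-1.0, 0.003, -0.001], [0.003, 1.0, 0.0], [0.001, 0.0, -1.0]]
ft_force: [0.2, 0.4, -0.0]
width: 1.0
```

```bash
python3 - <<'E'
from m import *
np.set_printoptions(precision=4,suppress=True)
s=env.state(); print(s["time"],s["qpos"],s["ee_pos"],s["eef_rot"],s["ft_force"],s["width"],env.tip_extent)
g=grab("wrist"); save(g,"wrist2"); np.savez("/tmp/wrist2.npz",**g)
M=masks(g);P,ok=cloud(g)
for c in["brass","red","orange"]:
  for b in blobs(g,M[c]):
    r=cv2.minAreaRect(b); print(c,r, onplane(g,r[0],0.0455), deproj(g,r[0]))
E
```

```text
1.6 [ 0.0751  0.0954 -0.2064  1.2704  0.0003  0.0786] [0.5032 0.038  0.1957] [[-1.      0.0035 -0.0015]
 [ 0.0035  1.      0.0002]
 [ 0.0015  0.0002 -1.    ]] [ 0.1741  0.4075 -0.0073] 1.000335766579811 0.025
brass ((29.93238639831543, 177.41636657714844), (27.671689987182617, 34.92707061767578), 62.35402297973633) [[ 0.4961 -0.1979  0.0455]] [[ 0.5035 -0.2226  0.0175]]
brass ((20.852460861206055, 81.6229476928711), (38.923213958740234, 33.801734924316406), 50.19443130493164) [[ 0.4018 -0.1845  0.0455]] [[ 0.3995 -0.2067  0.0187]]
red ((223.74330139160156, 215.85256958007812), (29.560388565063477, 28.74304962158203), 87.39744567871094) [[0.5394 0.0045 0.0455]] [[0.5393 0.0045 0.0458]]
red ((284.5, 154.0), (30.0, 29.0), 90.0) [[0.4734 0.067  0.0455]] [[0.4734 0.067  0.0457]]
orange ((139.00001525878906, 193.00001525878906), (12.295976638793945, 21.83595848083496), 57.9946174621582) [[ 0.5136 -0.0831  0.0455]] [[ 0.5126 -0.0818  0.0483]]
```

View pics/wrist2.png

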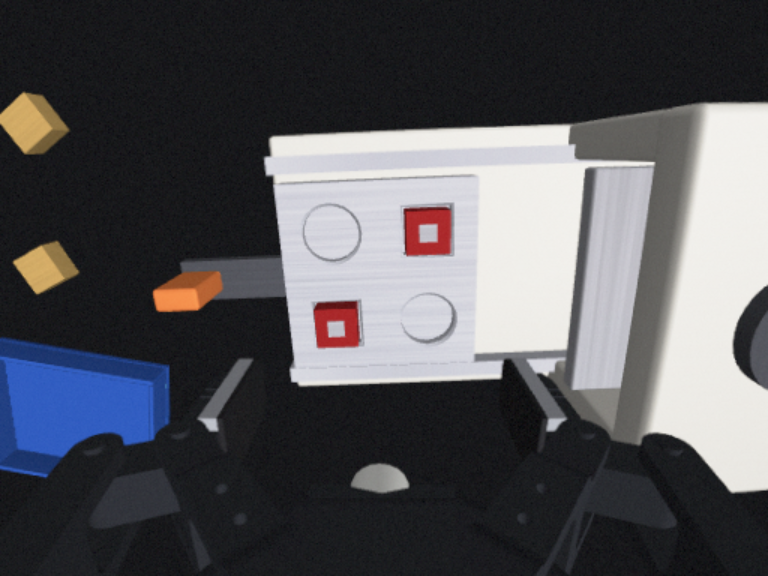

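The wrist view shows the whole die: mounts at (428,230) and (337,325), empty round cavities at (332,232) and (428,318), the orange grip at (187,291). Two square blanks are at the left and the tray at lower left. Next I'll measure the steel spots and die corners, using the scene and top views as well.

```bash
python3 - <<'E'
from m import *
np.set_printoptions(precision=4,suppress=True)
for f in["wrist2","scene0","top0"]:
    g=load("/tmp/%s.npz"%f); P,ok=cloud(g)
    im=g["img"]
    for z0,nm in [(0.0455,"m")]:
        for guess in [(0.541,0.0055),(0.475,0.07)]:
            uv=proj(g,[[*guess,0.0455]])[0]; u,v=uv.astype(int); r={"wrist2":24,"scene0":12,"top0":12}[f]
            c=im[v-r:v+r,u-r:u+r]; cv2.imwrite("pics/c_%s_%d.png"%(f,int(guess[0]*1000)),cv2.resize(c[...,::-1],(384,384),interpolation=cv2.INTER_NEAREST))
            print(f,guess,uv)
    # die top plane points
    m=(np.abs(P[...,2]-0.0365)<0.004)&(P[...,0]>0.38)&(P[...,0]<0.68)&(P[...,1]>-0.1)&(P[...,1]<0.2)&ok
    for b in blobs(g,m,200):
        r=cv2.minAreaRect(b); print(f,"diez",r, np.array(cv2.boxPoints(r)), onplane(g,cv2.boxPoints(r),0.0365))
E
cd pics; python3 -c "
import cv2,numpy as np
print()
r=[np.hstack([cv2.imread('c_%s_%d.png'%(f,k)) for f in ('wrist2','scene0','top0')]) for k in(541,475)]
cv2.imwrite('c0.png',cv2.resize(np.vstack(r),None,fx=.65,fy=.65))"
```

```text
wrist2 (0.541, 0.0055) [224.7769 217.2248]
wrist2 (0.475, 0.07) [287.4279 155.5634]
wrist2 diez ((252.70480346679688, 181.02944946289062), (124.02607727050781, 137.23922729492188), 87.87889862060547) [[181.837  121.5986]
 [318.9822 116.5192]
 [323.5726 240.4603]
 [186.4274 245.5397]] [[ 0.4422 -0.0346  0.0365]
 [ 0.4378  0.1011  0.0365]
 [ 0.574   0.1155  0.0365]
 [ 0.5799 -0.0408  0.0365]]
scene0 (0.541, 0.0055) [262.129 210.923]
scene0 (0.475, 0.07) [293.974  204.9186]
scene0 diez ((276.0, 211.5), (57.237220764160156, 36.366188049316406), 18.43494987487793) [[243.1 219.7]
 [254.6 185.2]
 [308.9 203.3]
 [297.4 237.8]] [[ 0.5885 -0.0264  0.0365]
 [ 0.4424 -0.0745  0.0365]
 [ 0.4378  0.0998  0.0365]
 [ 0.5774  0.1287  0.0365]]
top0 (0.541, 0.0055) [247.3222 174.9597]
top0 (0.475, 0.07) [222.8122 199.3211]
top0 diez ((234.47569274902344, 187.6977081298828), (50.37081527709961, 49.734745025634766), 88.26429748535156) [[208.8569 163.2771]
 [258.5688 161.7707]
 [260.0945 212.1183]
 [210.3826 213.6248]] [[ 0.5733  0.1104  0.0365]
 [ 0.5785 -0.0242  0.0365]
 [ 0.4424 -0.0296  0.0365]
 [ 0.437   0.1034  0.0365]]
```

View pics/c0.png

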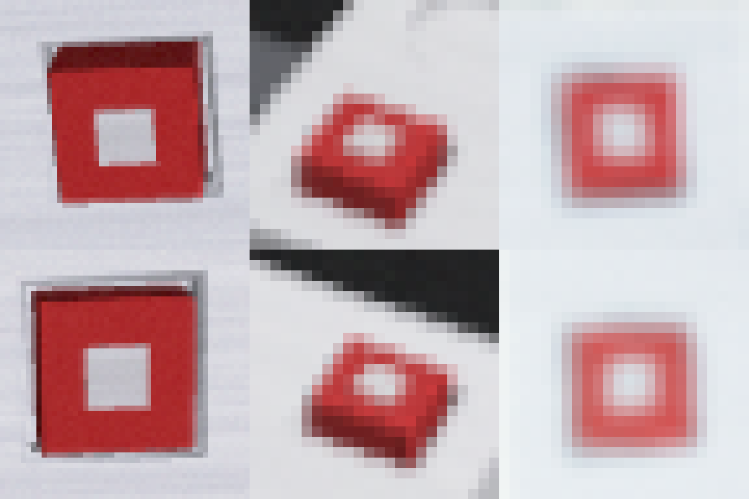

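The crops show the steel spots clearly: wrist at (125,137) and (117,376), scene at (370,135) and (378,383), top at (623,132) and (630,385). I'll intersect rays from all three cameras.

```bash
cat >> m.py <<'E'
def tri(gs,uvs):
    A=np.zeros((3,3));b=np.zeros(3)
    for g,uv in zip(gs,uvs):
        o,d=ray(g,uv); d=d[0]/np.linalg.norm(d[0]); Q=np.eye(3)-np.outer(d,d); A+=Q;b+=Q@o
    return np.linalg.solve(A,b)
def spot(g,guess,r):
    u,v=proj(g,[guess])[0].round().astype(int)
    c=g["img"][v-r:v+r+1,u-r:u+r+1].astype(float)
    redness=c[...,0]-c[...,1]   # low in spot
    red=(redness>60).astype(np.uint8)
    cn,_=cv2.findContours(red,cv2.RETR_EXTERNAL,cv2.CHAIN_APPROX_NONE)
    cn=max(cn,key=cv2.contourArea); f=np.zeros_like(red); cv2.drawContours(f,[cn],-1,1,-1); f=cv2.erode(f,np.ones((3,3),np.uint8))
    w=np.clip((110-redness)/110,0,1)*f
    w[w<.25]=0
    yy,xx=np.mgrid[:c.shape[0],:c.shape[1]]
    return np.array([(w*xx).sum()/w.sum()+u-r,(w*yy).sum()/w.sum()+v-r])
E
python3 - <<'E'
from m import *
np.set_printoptions(precision=4,suppress=True)
G={f:load("/tmp/%s.npz"%f) for f in["wrist2","scene0","top0"]}
for guess in [(0.541,0.0055,.0455),(0.475,0.069,.0455)]:
    uv={f:spot(G[f],guess,{"wrist2":20,"scene0":10,"top0":9}[f]) for f in G}
    for f in G: print(f,uv[f],onplane(G[f],uv[f],0.0455)[0])
    print("wt",tri([G["wrist2"],G["top0"]],[uv["wrist2"],uv["top0"]]),"ws",tri([G["wrist2"],G["scene0"]],[uv["wrist2"],uv["scene0"]]),"st",tri([G["scene0"],G["top0"]],[uv["scene0"],uv["top0"]]))
E
```

```text
wrist2 [223.8487 216.055 ] [0.5396 0.0046 0.0455]
scene0 [261.0243 211.2183] [0.5436 0.0035 0.0455]
top0 [246.3298 174.2229] [0.543  0.0082 0.0455]
wt [0.5423 0.0062 0.042 ] ws [0.5411 0.0033 0.043 ] st [0.5438 0.0062 0.0467]
wrist2 [285.0569 154.8706] [0.4743 0.0676 0.0455]
scene0 [292.9716 204.9024] [0.4763 0.0676 0.0455]
top0 [222.1916 199.4163] [0.4747 0.0717 0.0455]
wt [0.4767 0.0712 0.0295] ws [0.4747 0.0674 0.0442] st [0.4756 0.0696 0.0457]
```

>>> send_rows(
  increments=[
    {"delta_pos": [0, 0, 0], "twist": [0, 0, 0.145]},
    {"delta_pos": [0, 0, 0], "twist": [0, 0, 0.145]},
    {"delta_pos": [0, 0, 0], "twist": [0, 0, 0.145]},
    {"delta_pos": [0, 0, 0], "twist": [0, 0, 0.145]},
    {"delta_pos": [0, 0, 0], "twist": [0, 0, 0.145]},
    {"delta_pos": [0, 0, 0], "twist": [0, 0, 0.145]},
    {"delta_pos": [0, 0, 0], "twist": [0, 0, 0.145]},
    {"delta_pos": [0, 0, 0], "twist": [0, 0, 0.145]},
    {"delta_pos": [0, 0, 0], "twist": [0, 0, 0.145]},
    {"delta_pos": [0, 0, 0], "twist": [0, 0, 0.145]},
    {"delta_pos": [0, 0, 0], "twist": [0, 0, 0.145]},
    {"delta_pos": [0, 0, 0], "twist": [0, 0, 0.145]},
    {"delta_pos": [0, 0, 0], "twist": [0, 0, 0.145]},
    {"delta_pos": [0, 0, 0], "twist": [0, 0, 0.145]},
    {"delta_pos": [0, 0, 0], "twist": [0, 0, 0.145]},
    {"delta_pos": [0, 0, 0], "twist": [0, 0, 0.145]},
    {"delta_pos": [0, 0, 0], "twist": [0, 0, 0.145]},
    {"delta_pos": [0, 0, 0], "twist": [0, 0, 0.145]},
    {"delta_pos": [0, 0, 0], "twist": [0, 0, 0.145]},
    {"delta_pos": [0, 0, 0], "twist": [0, 0, 0.145]},
  ],
)

```text
time: 3.65
ee_pos: [0.5025, 0.0405, 0.1967]
eef_rot: [[0.973, -0.232, 0.0], [-0.232, -0.973, 0.0], [0.0, -0.0, -1.0]]
ft_force: [0.7, 0.1, 0.3]
width: 1.002
```

>>> send_rows(
  increments=[
    {"delta_pos": [0, 0, 0], "twist": [0, 0, 0.1]},
    {"delta_pos": [0, 0, 0], "twist": [0, 0, 0]},
    {"delta_pos": [0, 0, 0], "twist": [0, 0, 0]},
  ],
)

```text
time: 3.95
ee_pos: [0.5028, 0.0399, 0.1966]
eef_rot: [[0.99, -0.143, 0.0], [-0.143, -0.99, 0.0], [0.0, -0.0, -1.0]]
ft_force: [0.4, 0.7, -0.5]
width: 0.998
```

```bash
python3 - <<'E'
from m import *
np.set_printoptions(precision=4,suppress=True)
s=env.state(); print(s["time"],s["qpos"],s["ee_pos"],s["eef_rot"],s["ft_force"],s["width"],env.tip_extent)
g=grab("wrist"); save(g,"wrist3"); np.savez("/tmp/wrist3.npz",**g)
G={f:load("/tmp/%s.npz"%f) for f in["wrist2","wrist3","scene0","top0"]}
for guess in [(0.542,0.0055,.0455),(0.475,0.069,.0455)]:
    uv={f:spot(G[f],guess,{"wrist2":20,"wrist3":20,"scene0":10,"top0":9}[f]) for f in G}
    for f in G: print(f,uv[f],onplane(G[f],uv[f],0.0455)[0])
    print(tri([G["wrist2"],G["wrist3"]],[uv["wrist2"],uv["wrist3"]]))
E
```

```text
3.95 [ 0.0792  0.0932 -0.2069  1.2704  0.0001 -2.9193] [0.5028 0.0399 0.1966] [[ 0.9898 -0.1426  0.0003]
 [-0.1426 -0.9898  0.0001]
 [ 0.0003 -0.0002 -1.    ]] [ 0.4175  0.7215 -0.4759] 0.9977595821475937 0.025
wrist2 [223.8487 216.055 ] [0.5396 0.0046 0.0455]
wrist3 [284.0152 137.6262] [0.543  0.0041 0.0455]
scene0 [261.0243 211.2183] [0.5436 0.0035 0.0455]
top0 [246.3298 174.2229] [0.543  0.0082 0.0455]
[0.5422 0.0037 0.0395]
wrist2 [285.0569 154.8706] [0.4743 0.0676 0.0455]
wrist3 [231.4127 209.7053] [0.4758 0.0676 0.0455]
scene0 [292.9716 204.9024] [0.4763 0.0676 0.0455]
top0 [222.1916 199.4163] [0.4747 0.0717 0.0455]
[0.4748 0.068  0.0429]
```

View pics/wrist3.png

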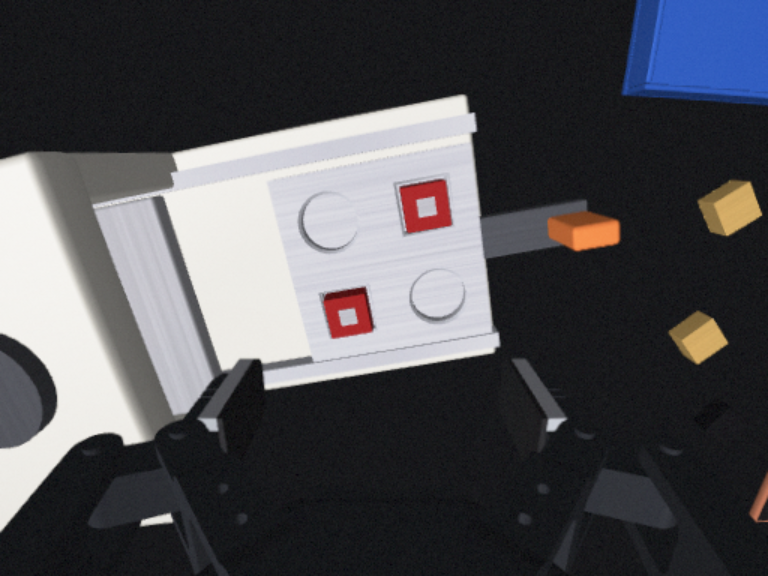

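The wrist view with the tool turned about 170° shows the mounts at (427,206) and (348,313). They agree with the first wrist view to 1–3 mm. I'll pre-close the fingers a little, move over the first mount, and check where the tips are.

>>> send_rows(
  increments=[
    {"delta_pos": [0.2, -0.18, -0.35], "twist": [0, 0, -0.148]},
    {"delta_pos": [0.2, -0.18, -0.35], "twist": [0, 0, -0.148]},
    {"delta_pos": [0.2, -0.18, -0.35], "twist": [0, 0, -0.148]},
    {"delta_pos": [0.2, -0.18, -0.35], "twist": [0, 0, -0.148]},
    {"delta_pos": [0.2, -0.18, -0.35], "twist": [0, 0, -0.148]},
    {"delta_pos": [0.2, -0.18, -0.35], "twist": [0, 0, -0.148]},
    {"delta_pos": [0.2, -0.18, -0.35], "twist": [0, 0, -0.148]},
    {"delta_pos": [0.2, -0.18, -0.35], "twist": [0, 0, -0.148]},
    {"delta_pos": [0.2, -0.18, -0.35], "twist": [0, 0, -0.148]},
    {"delta_pos": [0.2, -0.18, -0.35], "twist": [0, 0, -0.148]},
    {"delta_pos": [0.2, -0.18, -0.35], "twist": [0, 0, -0.148]},
    {"delta_pos": [0.2, -0.18, -0.35], "twist": [0, 0, -0.148]},
    {"delta_pos": [0.2, -0.18, -0.35], "twist": [0, 0, -0.148]},
    {"delta_pos": [0.2, -0.18, -0.35], "twist": [0, 0, -0.148]},
    {"delta_pos": [0.2, -0.18, -0.35], "twist": [0, 0, -0.148]},
    {"delta_pos": [0.2, -0.18, -0.35], "twist": [0, 0, -0.148]},
    {"delta_pos": [0.2, -0.18, -0.35], "twist": [0, 0, -0.148]},
    {"delta_pos": [0.2, -0.18, -0.35], "twist": [0, 0, -0.148]},
    {"delta_pos": [0.2, -0.18, -0.35], "twist": [0, 0, -0.148]},
    {"delta_pos": [0.0, -0.1, -0.35], "twist": [0, 0, -0.148]},
  ],
  fingers=5.0,
)

```text
time: 6.0
ee_pos: [0.5413, 0.0039, 0.1262]
eef_rot: [[-0.999, -0.032, 0.0], [-0.032, 0.999, 0.0], [-0.0, 0.0, -1.0]]
ft_force: [-0.7, -0.5, -0.1]
width: 0.585
```

```bash
python3 - <<'E'
from m import *
np.set_printoptions(precision=4,suppress=True)
s=env.state(); print(s["time"],s["qpos"],s["ee_pos"],s["eef_rot"],s["width"],env.tip_extent)
g=grab("wrist"); save(g,"wrist4"); np.savez("/tmp/wrist4.npz",**g)
def tooltips(g,ee,R):
    P,ok=cloud(g); q=(P-ee)@R
    d=q.reshape(-1,3); ok=ok.ravel()
    m=ok&(abs(d[:,0])<0.016)&(abs(d[:,1])<0.06)&(d[:,2]<0.04)&(d[:,2]>-0.03)
    for sgn in(-1,1):
        k=d[m&(d[:,1]*sgn>0.005)]
        if len(k): print(sgn,len(k),"ztip",np.percentile(k[:,2],[50,98,99.8]),"y min abs",np.percentile(abs(k[:,1]),[1,50,99]),"x",np.percentile(k[:,0],[1,99]))
tooltips(g,np.array(s["ee_pos"]),np.array(s["eef_rot"]))
w=load("/tmp/wrist2.npz"); 
tooltips(w,np.array([.5032,.038,.1957]),np.array([[-1,.0035,-.0015],[.0035,1,.0002],[.0015,.0002,-1]]))
for guess in [(0.542,0.0045,.0455)]:
    uv=spot(g,guess,30);print(onplane(g,uv,.0455),deproj(g,uv))
E
```

```text
6.0 [ 0.0072  0.1877 -0.2535  1.1295  0.     -0.0244] [0.5413 0.0039 0.1262] [[-0.9995 -0.0317  0.0001]
 [-0.0317  0.9995  0.    ]
 [-0.0001  0.     -1.    ]] 0.5848388632040468 0.025
-1 2608 ztip [-0.0149  0.0176  0.0215] y min abs [0.0257 0.0306 0.0559] x [-0.0098  0.0142]
1 2589 ztip [-0.0149  0.0174  0.0214] y min abs [0.024  0.0291 0.0544] x [-0.0098  0.0142]
-1 2182 ztip [-0.0119  0.0098  0.0115] y min abs [0.043  0.044  0.0569] x [-0.0099  0.0124]
1 2186 ztip [-0.0116  0.0097  0.0116] y min abs [0.0413 0.0422 0.0551] x [-0.0101  0.0122]
[[0.5394 0.0041 0.0455]] [[0.5392 0.0041 0.046 ]]
```

View pics/wrist4.png

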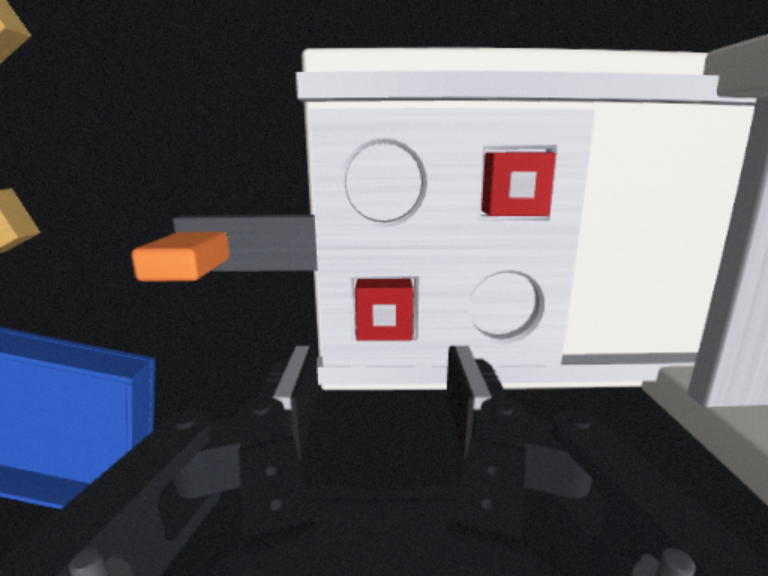

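The wrist view shows mount 1 at (385,310), between and ahead of the pads, and mount 2 at (518,183). The tips are about 21.5 mm ahead of the TCP at 5 cm opening and should reach about 24 mm at 3 cm. Now descend and grip.

>>> send_rows(
  increments=[
    {"delta_pos": [0, 0, -2.0], "twist": [0, 0, 0]},
    {"delta_pos": [0, 0, -2.0], "twist": [0, 0, 0]},
    {"delta_pos": [0, 0, -1.3], "twist": [0, 0, 0]},
    {"delta_pos": [0, 0, -1.0], "twist": [0, 0, 0]},
    {"delta_pos": [0, 0, 0], "twist": [0, 0, 0]},
    {"delta_pos": [0, 0, 0], "twist": [0, 0, 0]},
  ],
)

```text
time: 6.65
ee_pos: [0.5414, 0.0038, 0.0637]
eef_rot: [[-0.999, -0.04, 0.0], [-0.04, 0.999, 0.0], [-0.0, 0.0, -1.0]]
ft_force: [-0.0, 0.4, -0.0]
width: 0.584
```

>>> send_rows(
  increments=[
    {"delta_pos": [0, 0, 0], "twist": [0, 0, 0]},
    {"delta_pos": [0, 0, 0], "twist": [0, 0, 0]},
    {"delta_pos": [0, 0, 0], "twist": [0, 0, 0]},
    {"delta_pos": [0, 0, 0], "twist": [0, 0, 0]},
    {"delta_pos": [0, 0, 0], "twist": [0, 0, 0]},
    {"delta_pos": [0, 0, 0], "twist": [0, 0, 0]},
  ],
  fingers=0,
)

```text
time: 7.25
ee_pos: [0.542, 0.0037, 0.0646]
eef_rot: [[-0.999, -0.039, 0.002], [-0.039, 0.999, 0.0], [-0.002, -0.0, -1.0]]
ft_force: [-1.8, 0.1, 6.1]
width: 0.323
```

>>> send_rows(
  increments=[
    {"delta_pos": [0, 0, 1.0], "twist": [0, 0, 0]},
    {"delta_pos": [0, 0, 2.0], "twist": [0, 0, 0]},
    {"delta_pos": [0, 0, 3.0], "twist": [0, 0, 0]},
    {"delta_pos": [0, 0, 3.0], "twist": [0, 0, 0]},
    {"delta_pos": [0, 0, 0], "twist": [0, 0, 0]},
  ],
)

```text
time: 7.75
ee_pos: [0.5434, 0.0037, 0.1582]
eef_rot: [[-0.999, -0.039, 0.007], [-0.039, 0.999, -0.0], [-0.007, -0.0, -1.0]]
ft_force: [1.1, 0.1, -0.1]
width: 0.321
```

```bash
python3 - <<'E'
from m import *
np.set_printoptions(precision=4,suppress=True)
s=env.state(); print(s["time"],s["ee_pos"],s["ft_force"],s["width"])
g=grab("wrist"); save(g,"wrist5"); np.savez("/tmp/wrist5.npz",**g)
M=masks(g)
for b in blobs(g,M["red"]): 
    r=cv2.minAreaRect(b); print(r,deproj(g,r[0]))
g=grab("scene"); np.savez("/tmp/scene1.npz",**g)
g=grab("top"); np.savez("/tmp/top1.npz",**g)
E
```

```text
7.75 [0.5434 0.0037 0.1582] [ 1.1498  0.0666 -0.1319] 0.3210254585337851
((254.5, 242.5), (57.0, 53.0), 90.0) [[0.5397 0.0028 0.1401]]
((336.5, 117.0), (36.0, 37.0), 90.0) [[0.4743 0.0673 0.0464]]
```

View pics/wrist5.png

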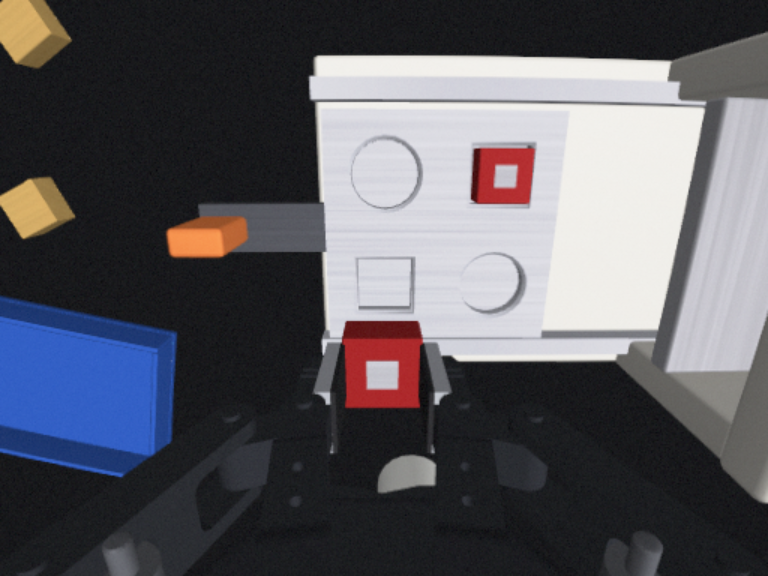

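The mount is held between the pads at (382,365), its square cavity at (385,284) is now empty, and the rest of the die is unchanged. Next, locate the tray.

```bash
python3 - <<'E'
from m import *
np.set_printoptions(precision=4,suppress=True)
for f in["top1","scene1"]:
    g=load("/tmp/%s.npz"%f); P,ok=cloud(g); M=masks(g)["blue"]
    m=M&ok&(abs(P[...,0]-.64)<.12)&(abs(P[...,1]+.23)<.12)
    m=cv2.morphologyEx(m.astype(np.uint8),cv2.MORPH_CLOSE,np.ones((5,5)))
    b=max(blobs(g,m),key=cv2.contourArea)
    rim=P[(m>0)&(P[...,2]>.022)][:,:2]
    r=cv2.minAreaRect(rim.astype(np.float32)*1000); print(f,r, "floor z",np.percentile(P[(m>0)&ok][:,2],[5,25,50]))
    h=cv2.convexHull(b); q=cv2.approxPolyDP(h,4,True)[:,0]; print(q.tolist(), onplane(g,q,.028)[:,:2])
g=load("/tmp/scene1.npz"); save(g,"scene1")
E
```

```text
top1 ((524.8911743164062, -180.24276733398438), (169.79153442382812, 399.76080322265625), 68.1230239868164) floor z [0.0001 0.0028 0.005 ]
[[310, 114], [363, 124], [356, 166], [302, 157]] [[ 0.7152 -0.1652]
 [ 0.6892 -0.3127]
 [ 0.5711 -0.2906]
 [ 0.5942 -0.1425]]
scene1 ((879.9096069335938, 63.29150390625), (946.1142578125, 172.9471435546875), 51.556575775146484) floor z [0.0031 0.0049 0.0071]
[[168, 188], [204, 209], [205, 215], [174, 238], [137, 209]] [[ 0.5746 -0.2975]
 [ 0.598  -0.1486]
 [ 0.617  -0.1317]
 [ 0.7291 -0.1496]
 [ 0.6927 -0.3116]]
```

View pics/scene1.png

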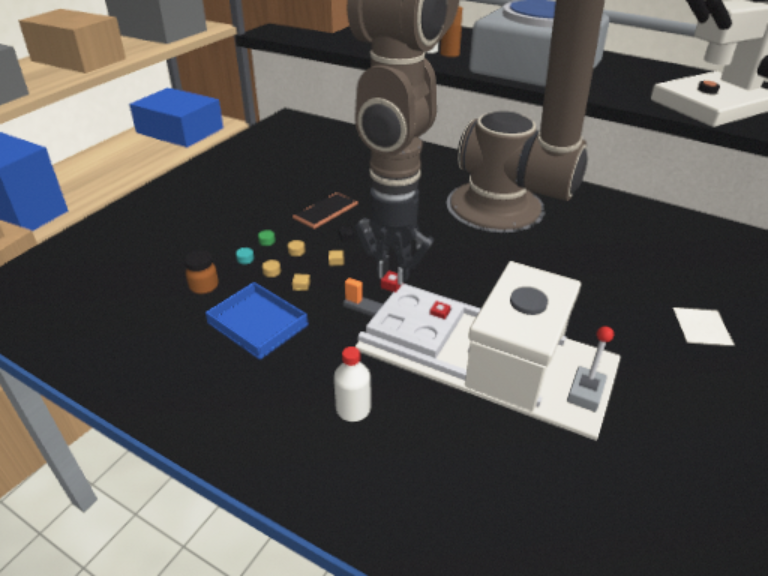

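The scene view shows the gripper holding the mount at (390,282), and the tray is empty at (257,320).

>>> send_rows(
  increments=[
    {"delta_pos": [1.75, -3.3, -0.6], "twist": [0, 0, -0.035]},
    {"delta_pos": [1.75, -3.3, -0.6], "twist": [0, 0, -0.035]},
    {"delta_pos": [1.75, -3.3, -0.6], "twist": [0, 0, -0.035]},
    {"delta_pos": [1.75, -3.3, -0.6], "twist": [0, 0, -0.035]},
    {"delta_pos": [1.75, -3.3, -0.6], "twist": [0, 0, -0.035]},
    {"delta_pos": [1.75, -3.3, -0.6], "twist": [0, 0, -0.035]},
    {"delta_pos": [0, 0, 0], "twist": [0, 0, 0]},
    {"delta_pos": [0, 0, -2.0], "twist": [0, 0, 0]},
    {"delta_pos": [0, 0, -2.0], "twist": [0, 0, 0]},
    {"delta_pos": [0, 0, -2.0], "twist": [0, 0, 0]},
    {"delta_pos": [0, 0, -1.3], "twist": [0, 0, 0]},
    {"delta_pos": [0, 0, 0], "twist": [0, 0, 0]},
    {"delta_pos": [0, 0, 0], "twist": [0, 0, 0]},
  ],
)

```text
time: 9.2
ee_pos: [0.646, -0.1939, 0.0443]
eef_rot: [[-0.986, 0.17, -0.001], [0.17, 0.986, 0.0], [0.001, 0.0, -1.0]]
ft_force: [0.1, -0.1, 0.4]
width: 0.326
```

>>> send_rows(
  increments=[
    {"delta_pos": [0, 0, 0], "twist": [0, 0, 0]},
    {"delta_pos": [0, 0, 0], "twist": [0, 0, 0]},
    {"delta_pos": [0, 0, 0], "twist": [0, 0, 0]},
    {"delta_pos": [0, 0, 2], "twist": [0, 0, 0]},
    {"delta_pos": [0, 0, 3], "twist": [0, 0, 0]},
    {"delta_pos": [0, 0, 3], "twist": [0, 0, 0]},
  ],
  fingers=4.0,
)

```text
time: 9.8
ee_pos: [0.6459, -0.1942, 0.1251]
eef_rot: [[-0.985, 0.17, -0.001], [0.17, 0.985, 0.0], [0.001, 0.0, -1.0]]
ft_force: [-0.6, -0.1, 0.1]
width: 0.464
```

```bash
python3 - <<'E'
from m import *
np.set_printoptions(precision=4,suppress=True)
s=env.state(); print(s["time"],s["ee_pos"],s["ft_force"],s["width"])
g=grab("wrist"); save(g,"wrist6"); np.savez("/tmp/wrist6.npz",**g)
E
```

```text
9.8 [ 0.6459 -0.1942  0.1251] [-0.598  -0.0941  0.1183] 0.4637733410061822
```

View pics/wrist6.png

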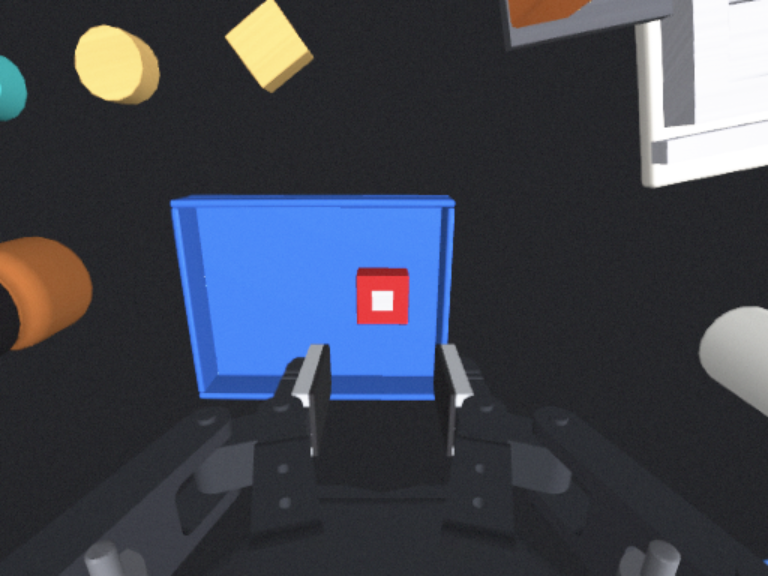

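Mount 1 lies flat in the tray at (383,298), well inside the walls. On to mount 2.

>>> send_rows(
  increments=[
    {"delta_pos": [-2.44, 3.74, 0], "twist": [0, 0, 0.029]},
    {"delta_pos": [-2.44, 3.74, 0], "twist": [0, 0, 0.029]},
    {"delta_pos": [-2.44, 3.74, 0], "twist": [0, 0, 0.029]},
    {"delta_pos": [-2.44, 3.74, 0], "twist": [0, 0, 0.029]},
    {"delta_pos": [-2.44, 3.74, 0], "twist": [0, 0, 0.029]},
    {"delta_pos": [-2.44, 3.74, 0], "twist": [0, 0, 0.029]},
    {"delta_pos": [-2.44, 3.74, 0], "twist": [0, 0, 0.029]},
    {"delta_pos": [0, 0, 0], "twist": [0, 0, 0]},
    {"delta_pos": [0, 0, 0], "twist": [0, 0, 0]},
  ],
  fingers=5.0,
)

```text
time: 10.75
ee_pos: [0.4754, 0.0683, 0.125]
eef_rot: [[-0.999, -0.034, 0.002], [-0.034, 0.999, -0.0], [-0.002, -0.0, -1.0]]
ft_force: [0.7, -0.1, -0.5]
width: 0.586
```

```bash
python3 - <<'E'
from m import *
np.set_printoptions(precision=4,suppress=True)
s=env.state(); print(s["time"],s["ee_pos"],s["eef_rot"],s["width"])
g=grab("wrist"); save(g,"wrist7"); np.savez("/tmp/wrist7.npz",**g)
uv=spot(g,(.475,.068,.0455),30);print(onplane(g,uv,.0455),deproj(g,uv))
E
```

```text
10.75 [0.4754 0.0683 0.125 ] [[-0.9994 -0.0344  0.0017]
 [-0.0344  0.9994 -0.0001]
 [-0.0017 -0.0001 -1.    ]] 0.5857517405447266
[[0.4716 0.0676 0.0455]] [[0.4716 0.0676 0.0453]]
```

View pics/wrist7.png

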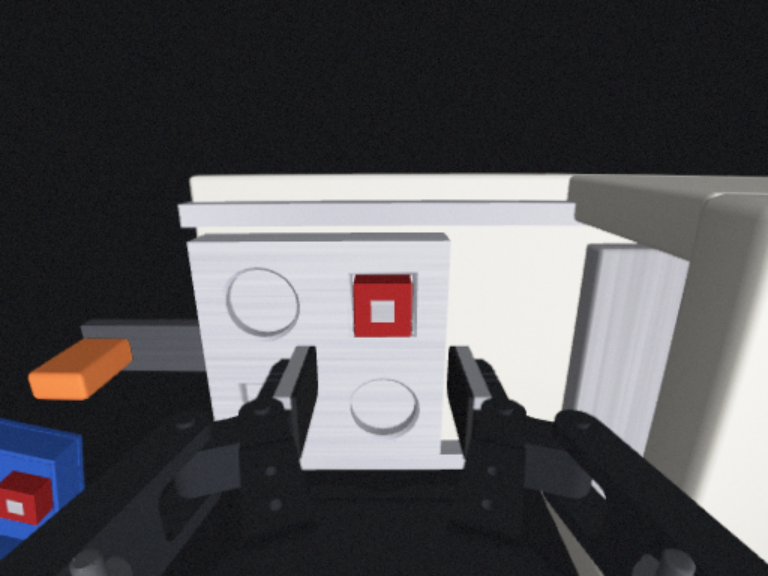

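Mount 2 is at (383,306), centred between the pads. Descend, grip and lift.

>>> send_rows(
  increments=[
    {"delta_pos": [0, 0, -2.0], "twist": [0, 0, 0]},
    {"delta_pos": [0, 0, -2.0], "twist": [0, 0, 0]},
    {"delta_pos": [0, 0, -1.2], "twist": [0, 0, 0]},
    {"delta_pos": [0, 0, -0.8], "twist": [0, 0, 0]},
    {"delta_pos": [0, 0, 0], "twist": [0, 0, 0]},
  ],
)

```text
time: 11.3
ee_pos: [0.4752, 0.0669, 0.0633]
eef_rot: [[-1.0, -0.031, -0.002], [-0.031, 1.0, -0.0], [0.002, -0.0, -1.0]]
ft_force: [0.4, 0.1, 0.1]
width: 0.588
```

>>> send_rows(
  increments=[
    {"delta_pos": [0, 0, 0], "twist": [0, 0, 0]},
    {"delta_pos": [0, 0, 0], "twist": [0, 0, 0]},
    {"delta_pos": [0, 0, 0], "twist": [0, 0, 0]},
    {"delta_pos": [0, 0, 0], "twist": [0, 0, 0]},
    {"delta_pos": [0, 0, 0], "twist": [0, 0, 0]},
  ],
  fingers=0,
)

```text
time: 11.8
ee_pos: [0.4762, 0.0676, 0.0653]
eef_rot: [[-0.999, -0.032, 0.002], [-0.032, 0.999, -0.0], [-0.002, -0.0, -1.0]]
ft_force: [-0.4, -1.3, 5.8]
width: 0.323
```

>>> send_rows(
  increments=[
    {"delta_pos": [0, 0, 1.0], "twist": [0, 0, 0]},
    {"delta_pos": [0, 0, 2.0], "twist": [0, 0, 0]},
    {"delta_pos": [0, 0, 3.0], "twist": [0, 0, 0]},
    {"delta_pos": [0, 0, 3.0], "twist": [0, 0, 0]},
    {"delta_pos": [0, 0, 0], "twist": [0, 0, 0]},
  ],
)

```text
time: 12.3
ee_pos: [0.4774, 0.0679, 0.1588]
eef_rot: [[-0.999, -0.032, 0.007], [-0.032, 0.999, 0.001], [-0.007, 0.001, -1.0]]
ft_force: [0.6, -0.4, 0.2]
width: 0.326
```

```bash
python3 - <<'E'
from m import *
np.set_printoptions(precision=4,suppress=True)
s=env.state(); print(s["time"],s["ee_pos"],s["eef_rot"],s["width"])
g=grab("wrist"); save(g,"wrist8"); np.savez("/tmp/wrist8.npz",**g)
E
```

```text
12.3 [0.4774 0.0679 0.1588] [[-0.9995 -0.0324  0.0065]
 [-0.0324  0.9995  0.0011]
 [-0.0065  0.0009 -1.    ]] 0.32629464345316256
```

View pics/wrist8.png

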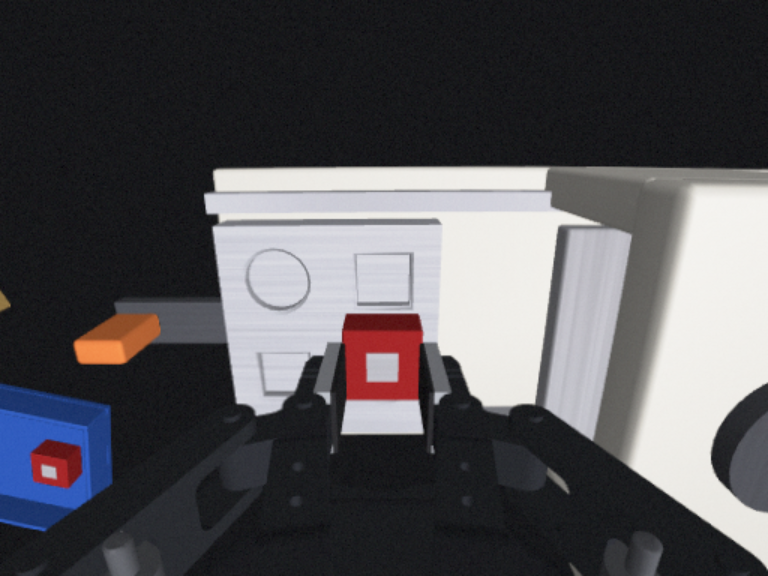

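Mount 2 is held at (382,360) and its cavity is empty. Carry it to the tray.

>>> send_rows(
  increments=[
    {"delta_pos": [2.0, -4.1, -0.45], "twist": [0, 0, -0.025]},
    {"delta_pos": [2.0, -4.1, -0.45], "twist": [0, 0, -0.025]},
    {"delta_pos": [2.0, -4.1, -0.45], "twist": [0, 0, -0.025]},
    {"delta_pos": [2.0, -4.1, -0.45], "twist": [0, 0, -0.025]},
    {"delta_pos": [2.0, -4.1, -0.45], "twist": [0, 0, -0.025]},
    {"delta_pos": [2.0, -4.1, -0.45], "twist": [0, 0, -0.025]},
    {"delta_pos": [2.0, -4.1, -0.45], "twist": [0, 0, -0.025]},
    {"delta_pos": [2.0, -4.1, -0.45], "twist": [0, 0, -0.025]},
    {"delta_pos": [0, 0, 0], "twist": [0, 0, 0]},
    {"delta_pos": [0, 0, -2.0], "twist": [0, 0, 0]},
    {"delta_pos": [0, 0, -2.0], "twist": [0, 0, 0]},
    {"delta_pos": [0, 0, -2.0], "twist": [0, 0, 0]},
    {"delta_pos": [0, 0, -1.4], "twist": [0, 0, 0]},
    {"delta_pos": [0, 0, 0], "twist": [0, 0, 0]},
    {"delta_pos": [0, 0, 0], "twist": [0, 0, 0]},
  ],
)

```text
time: 13.85
ee_pos: [0.6351, -0.2601, 0.0442]
eef_rot: [[-0.986, 0.167, -0.001], [0.167, 0.986, 0.0], [0.001, 0.0, -1.0]]
ft_force: [-1.0, 0.1, -0.5]
width: 0.327
```

>>> send_rows(
  increments=[
    {"delta_pos": [0, 0, 0], "twist": [0, 0, 0]},
    {"delta_pos": [0, 0, 0], "twist": [0, 0, 0]},
    {"delta_pos": [0, 0, 0], "twist": [0, 0, 0]},
    {"delta_pos": [0, 0, 2], "twist": [0, 0, 0]},
    {"delta_pos": [-2, 0, 4], "twist": [0, 0, 0]},
    {"delta_pos": [-3, 0, 3.5], "twist": [0, 0, 0]},
    {"delta_pos": [0, 0, 0], "twist": [0, 0, 0]},
  ],
  fingers=4.0,
)

```text
time: 14.55
ee_pos: [0.5853, -0.2616, 0.146]
eef_rot: [[-0.986, 0.168, 0.007], [0.168, 0.986, -0.004], [-0.008, -0.002, -1.0]]
ft_force: [-0.5, -0.5, 0.1]
width: 0.473
```

```bash
python3 - <<'E'
from m import *
np.set_printoptions(precision=4,suppress=True)
s=env.state(); print(s["time"],s["ee_pos"],s["eef_rot"],s["width"])
g=grab("wrist"); save(g,"wrist9"); np.savez("/tmp/wrist9.npz",**g)
M=masks(g)
for b in blobs(g,M["brass"],100): 
    r=cv2.minAreaRect(b); print(r,deproj(g,r[0]))
E
```

```text
14.55 [ 0.5853 -0.2616  0.146 ] [[-0.9857  0.1682  0.0072]
 [ 0.1682  0.9858 -0.0037]
 [-0.0077 -0.0024 -1.    ]] 0.47264164430246763
((184.0, 104.5), (41.0, 44.0), 90.0) [[ 0.5    -0.3102  0.0168]]
((474.5159912109375, 73.58799743652344), (22.450122833251953, 42.48529815673828), 79.69515228271484) [[ 0.5134 -0.0976  0.0673]]
((161.0, 11.0), (22.0, 48.0), 90.0) [[ 0.4267 -0.3111  0.0178]]
```

View pics/wrist9.png

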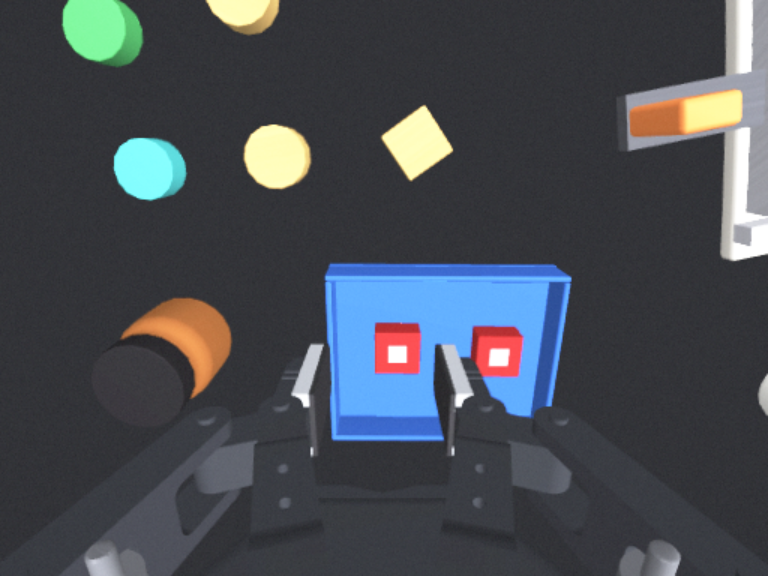

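Both mounts lie in the tray, at (397,350) and (498,352). The square blank is at (417,143) and a round one at (277,157). Now a settled pair of opposite wrist views, so the camera offset cancels and I get exact cavity positions.

>>> send_rows(
  increments=[
    {"delta_pos": [-0.77, 2.99, 0.5], "twist": [0, 0, -0.14]},
    {"delta_pos": [-0.77, 2.99, 0.5], "twist": [0, 0, -0.14]},
    {"delta_pos": [-0.77, 2.99, 0.5], "twist": [0, 0, -0.14]},
    {"delta_pos": [-0.77, 2.99, 0.5], "twist": [0, 0, -0.14]},
    {"delta_pos": [-0.77, 2.99, 0.5], "twist": [0, 0, -0.14]},
    {"delta_pos": [-0.77, 2.99, 0.5], "twist": [0, 0, -0.14]},
    {"delta_pos": [-0.77, 2.99, 0.5], "twist": [0, 0, -0.14]},
    {"delta_pos": [-0.77, 2.99, 0.5], "twist": [0, 0, -0.14]},
    {"delta_pos": [-0.77, 2.99, 0.5], "twist": [0, 0, -0.14]},
    {"delta_pos": [-0.77, 2.99, 0.5], "twist": [0, 0, -0.14]},
    {"delta_pos": [0, 0, 0], "twist": [0, 0, 0]},
    {"delta_pos": [0, 0, 0], "twist": [0, 0, 0]},
    {"delta_pos": [0, 0, 0], "twist": [0, 0, 0]},
    {"delta_pos": [0, 0, 0], "twist": [0, 0, 0]},
    {"delta_pos": [0, 0, 0], "twist": [0, 0, 0]},
    {"delta_pos": [0, 0, 0], "twist": [0, 0, 0]},
  ],
  fingers=5.0,
)

```text
time: 16.2
ee_pos: [0.5085, 0.0379, 0.1891]
eef_rot: [[-0.002, 1.0, -0.0], [1.0, 0.002, -0.0], [-0.0, -0.0, -1.0]]
ft_force: [0.3, 0.3, 0.2]
width: 0.583
```

```bash
python3 - <<'E'
from m import *
np.set_printoptions(precision=4,suppress=True)
for i in range(2):
    s=env.state(); print(s["time"],s["ee_pos"],s["eef_rot"].ravel() if hasattr(s["eef_rot"],'ravel') else s["eef_rot"],s["joint_velocities"])
    g=grab("wrist"); np.savez("/tmp/wrist10_%d.npz"%i,**g)
s=env.state(); print(s["time"],s["ee_pos"])
save(g,"wrist10")
E
```

```text
16.2 [0.5085 0.0379 0.1891] [-0.0022  1.     -0.0003  1.      0.0022 -0.     -0.     -0.0003 -1.    ] [ 0.0051 -0.0012  0.0008 -0.0002  0.0013  0.0035]
16.25 [0.5085 0.038  0.1892] [-0.0023  1.     -0.0002  1.      0.0023 -0.     -0.     -0.0002 -1.    ] [ 0.0054 -0.0027  0.0005 -0.0008  0.0009  0.0046]
16.3 [0.5085 0.0381 0.1892]
```

View pics/wrist10.png

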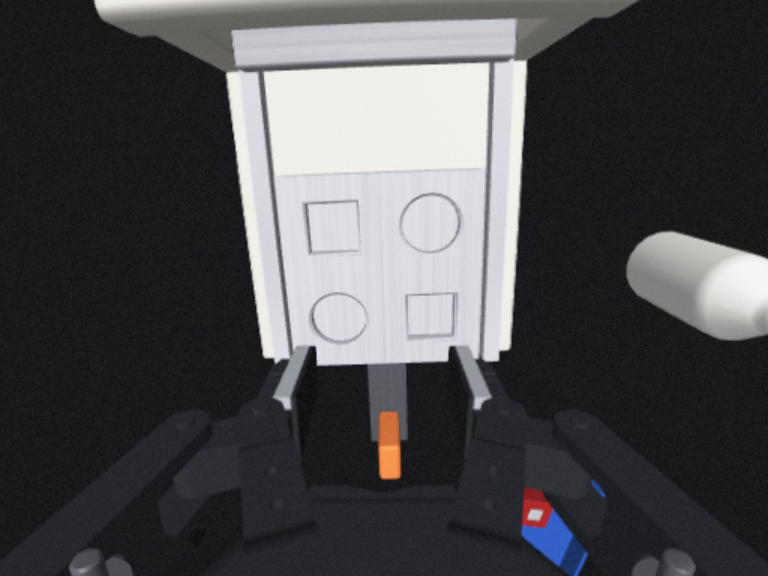

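All four empty cavities are visible: squares at (332,227) and (431,315), rounds at (430,222) and (340,318). Now the opposite view.

>>> send_rows(
  increments=[
    {"delta_pos": [0, 0, 0], "twist": [0, 0, 0.145]},
    {"delta_pos": [0, 0, 0], "twist": [0, 0, 0.145]},
    {"delta_pos": [0, 0, 0], "twist": [0, 0, 0.145]},
    {"delta_pos": [0, 0, 0], "twist": [0, 0, 0.145]},
    {"delta_pos": [0, 0, 0], "twist": [0, 0, 0.145]},
    {"delta_pos": [0, 0, 0], "twist": [0, 0, 0.145]},
    {"delta_pos": [0, 0, 0], "twist": [0, 0, 0.145]},
    {"delta_pos": [0, 0, 0], "twist": [0, 0, 0.145]},
    {"delta_pos": [0, 0, 0], "twist": [0, 0, 0.145]},
    {"delta_pos": [0, 0, 0], "twist": [0, 0, 0.145]},
    {"delta_pos": [0, 0, 0], "twist": [0, 0, 0.145]},
    {"delta_pos": [0, 0, 0], "twist": [0, 0, 0.145]},
    {"delta_pos": [0, 0, 0], "twist": [0, 0, 0.145]},
    {"delta_pos": [0, 0, 0], "twist": [0, 0, 0.145]},
    {"delta_pos": [0, 0, 0], "twist": [0, 0, 0.145]},
    {"delta_pos": [0, 0, 0], "twist": [0, 0, 0.145]},
    {"delta_pos": [0, 0, 0], "twist": [0, 0, 0.145]},
    {"delta_pos": [0, 0, 0], "twist": [0, 0, 0.145]},
    {"delta_pos": [0, 0, 0], "twist": [0, 0, 0.145]},
    {"delta_pos": [0, 0, 0], "twist": [0, 0, 0.145]},
  ],
)

```text
time: 18.3
ee_pos: [0.5084, 0.0384, 0.1893]
eef_rot: [[-0.231, -0.973, 0.0], [-0.973, 0.231, 0.0], [-0.0, -0.0, -1.0]]
ft_force: [-0.6, 0.3, -1.1]
width: 0.584
```

>>> send_rows(
  increments=[
    {"delta_pos": [0, 0, 0], "twist": [0, 0, 0.145]},
    {"delta_pos": [0, 0, 0], "twist": [0, 0, 0.09]},
    {"delta_pos": [0, 0, 0], "twist": [0, 0, 0]},
    {"delta_pos": [0, 0, 0], "twist": [0, 0, 0]},
    {"delta_pos": [0, 0, 0], "twist": [0, 0, 0]},
    {"delta_pos": [0, 0, 0], "twist": [0, 0, 0]},
    {"delta_pos": [0, 0, 0], "twist": [0, 0, 0]},
    {"delta_pos": [0, 0, 0], "twist": [0, 0, 0]},
  ],
)

```text
time: 19.1
ee_pos: [0.5084, 0.0385, 0.1893]
eef_rot: [[-0.004, -1.0, -0.0], [-1.0, 0.004, -0.0], [0.0, 0.0, -1.0]]
ft_force: [-1.3, 0.6, 0.5]
width: 0.586
```

```bash
python3 - <<'E'
from m import *
np.set_printoptions(precision=4,suppress=True)
s=env.state(); print(s["time"],s["ee_pos"],np.ravel(s["eef_rot"]),s["joint_velocities"])
g=grab("wrist"); np.savez("/tmp/wrist11.npz",**g); save(g,"wrist11")
E
```

```text
19.1 [0.5084 0.0385 0.1893] [-0.0039 -1.     -0.     -1.      0.0039 -0.      0.      0.     -1.    ] [-0.0004 -0.0007  0.0001 -0.0006  0.0012 -0.0035]
```

View pics/wrist11.png

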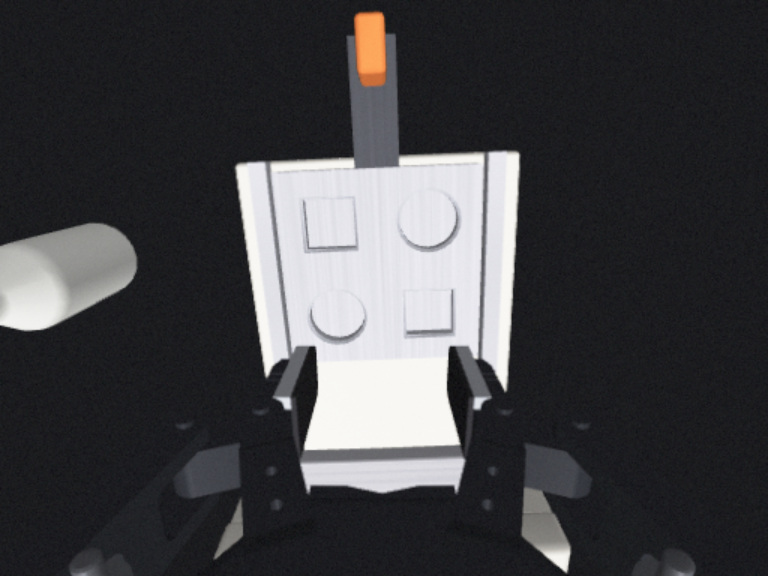

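The opposite view shows the squares at (330,222) and (429,311), the rounds at (428,218) and (338,314), and the grip at (371,48). I'll fit the rims by casting edge pixels onto the die-top plane.

```bash
cat >> m.py <<'E'
from scipy.optimize import least_squares
def samp(g,P):
    uv=proj(g,P).astype(np.float32); gray=cv2.cvtColor(g["img"],cv2.COLOR_RGB2GRAY).astype(np.float32)
    return cv2.remap(gray,uv[:,0].reshape(1,-1),uv[:,1].reshape(1,-1),cv2.INTER_LINEAR)[0]
def rim_edge(g,c,d,rs,z,drop=12):
    # from outside inward, first significant darkening
    P=np.c_[c[0]+d[0]*rs,c[1]+d[1]*rs,np.full(len(rs),z)]
    v=samp(g,P)[::-1]; r=rs[::-1]
    base=np.median(v[:8])
    i=np.where(v<base-drop)[0]
    if len(i)==0: return None
    i=i[0]
    # local min then half
    j=i
    while j+1<len(v) and v[j+1]<v[j]: j+=1
    half=(base+v[j])/2
    k=np.where(v[:j+1]<half)[0][0]
    return r[k]
def fit_round(g,c,z=.0365,R=.0195):
    c=np.array(c,float)
    for it in range(3):
        pts=[]
        for a in np.linspace(0,2*np.pi,72,endpoint=False):
            d=np.array([np.cos(a),np.sin(a)]); r=rim_edge(g,c,d,np.arange(R-.004,R+.0055,.0002),z)
            if r is not None: pts.append(c+d*r)
        pts=np.array(pts)
        f=least_squares(lambda p:np.hypot(*(pts-p[:2]).T)-p[2],[*c,R],loss="soft_l1",f_scale=.0004)
        c=f.x[:2]
    res=np.hypot(*(pts-c).T)-f.x[2]
    return c,f.x[2],len(pts),np.sqrt(np.median(res**2))
def fit_square(g,c,yaw,z=.0365,h=.0165):
    c=np.array(c,float)
    for it in range(3):
        ex=np.array([np.cos(yaw),np.sin(yaw)]);ey=np.array([-ex[1],ex[0]]); L=[];
        for d,t in((ex,ey),(-ex,-ey),(ey,-ex),(-ey,ex)):
            pts=[]
            for s in np.linspace(-.011,.011,23):
                o=c+t*s; r=rim_edge(g,o,d,np.arange(h-.004,h+.0055,.0002),z)
                if r is not None: pts.append((s,r))
            pts=np.array(pts)
            if len(pts)<6: L.append((np.nan,np.nan,len(pts)));continue
            f=least_squares(lambda p:pts[:,1]-p[0]-p[1]*pts[:,0],[h,0],loss="soft_l1",f_scale=.0003)
            L.append((f.x[0],f.x[1],len(pts)))
        L=np.array(L)
        c=c+ex*(L[0,0]-L[1,0])/2+ey*(L[2,0]-L[3,0])/2
        yaw=yaw-np.nanmedian(L[:,1])
    return c,(L[0,0]+L[1,0],L[2,0]+L[3,0]),yaw,L
E
cat > cav.py <<'E'
from m import *
import sys
np.set_printoptions(precision=4,suppress=True)
def cavs(f):
    g=load("/tmp/%s.npz"%f)
    C=np.array([.508,.0365]); th=.025; ex=np.array([np.cos(th),np.sin(th)]);ey=np.array([-ex[1],ex[0]])
    out={}
    for nm,sx,sy in(("sq1",1,-1),("sq2",-1,1)):
        c0=C+.033*(sx*ex+sy*ey); c,w,y,L=fit_square(g,c0,th); out[nm]=c; print(f,nm,c,"w",np.array(w),"yaw",y,L[:,2])
    for nm,sx,sy in(("rd1",1,1),("rd2",-1,-1)):
        c0=C+.033*(sx*ex+sy*ey); c,R,n,e=fit_round(g,c0); out[nm]=c; print(f,nm,c,"R",R,n,e)
    return out
if __name__=="__main__":
    for f in sys.argv[1:]: cavs(f)
E
python3 cav.py wrist10_0 wrist10_1 wrist11
```

```text
wrist10_0 sq1 [0.5432 0.0057] w [0.0365 0.0343] yaw 0.059036455363576934 [23. 23. 23. 23.]
wrist10_0 sq2 [0.4754 0.0688] w [0.0353 0.0346] yaw 0.058747227916178126 [23. 23. 23. 23.]
wrist10_0 rd1 [0.5398 0.0715] R 0.020227088322267873 72 0.00029517449715220584
wrist10_0 rd2 [0.4773 0.0035] R 0.02004354436091779 72 0.0002510132380293706
wrist10_1 sq1 [0.5432 0.0056] w [0.0365 0.0343] yaw 0.06195501493093948 [23. 23. 23. 23.]
wrist10_1 sq2 [0.4753 0.0688] w [0.0354 0.0346] yaw 0.06171055827613207 [21. 23. 23. 23.]
wrist10_1 rd1 [0.5398 0.0715] R 0.020263068509883592 72 0.00024983683391784626
wrist10_1 rd2 [0.4773 0.0035] R 0.020033227897710146 72 0.00020939430906740509
wrist11 sq1 [0.5431 0.0044] w [0.0365 0.0355] yaw 0.0675465679631039 [23. 23. 23.  8.]
wrist11 sq2 [nan nan] w [nan nan] yaw nan [0. 0. 0. 0.]
wrist11 rd1 [0.5396 0.0699] R 0.020350250739053232 51 0.00031463204374292467
wrist11 rd2 [0.4775 0.0016] R 0.020756951492545226 51 0.00024969265321730244m.py:73: RuntimeWarning: All-NaN slice encountered
  yaw=yaw-np.nanmedian(L[:,1])
```

>>> send_rows(
  increments=[
    {"delta_pos": [-0.48, -2.72, 0.05], "twist": [0, 0, -0.143]},
    {"delta_pos": [-0.48, -2.72, 0.05], "twist": [0, 0, -0.143]},
    {"delta_pos": [-0.48, -2.72, 0.05], "twist": [0, 0, -0.143]},
    {"delta_pos": [-0.48, -2.72, 0.05], "twist": [0, 0, -0.143]},
    {"delta_pos": [-0.48, -2.72, 0.05], "twist": [0, 0, -0.143]},
    {"delta_pos": [-0.48, -2.72, 0.05], "twist": [0, 0, -0.143]},
    {"delta_pos": [-0.48, -2.72, 0.05], "twist": [0, 0, -0.143]},
    {"delta_pos": [-0.48, -2.72, 0.05], "twist": [0, 0, -0.143]},
    {"delta_pos": [-0.48, -2.72, 0.05], "twist": [0, 0, -0.143]},
    {"delta_pos": [-0.48, -2.72, 0.05], "twist": [0, 0, -0.143]},
    {"delta_pos": [-0.48, -2.72, 0.05], "twist": [0, 0, -0.143]},
    {"delta_pos": [0, 0, 0], "twist": [0, 0, 0]},
    {"delta_pos": [0, 0, 0], "twist": [0, 0, 0]},
    {"delta_pos": [0, 0, 0], "twist": [0, 0, 0]},
    {"delta_pos": [0, 0, 0], "twist": [0, 0, 0]},
    {"delta_pos": [0, 0, 0], "twist": [0, 0, 0]},
  ],
)

```text
time: 20.75
ee_pos: [0.4558, -0.2599, 0.1949]
eef_rot: [[-1.0, 0.004, 0.0], [0.004, 1.0, 0.0], [-0.0, 0.0, -1.0]]
ft_force: [-0.1, 0.2, -1.0]
width: 0.586
```

```bash
cat > bl.py <<'E'
from m import *
np.set_printoptions(precision=4,suppress=True)
def blanks(g,zt=.018):
    h=hsv(g);H,S,V=[h[...,i].astype(int) for i in range(3)]
    P,ok=cloud(g)
    # brass top faces: by hue and measured height near the top, facing up
    m=(H>=16)&(H<=27)&(S>70)&(V>90)&ok
    out=[]
    for b in blobs(g,m,150):
        k=np.zeros(m.shape,np.uint8); cv2.drawContours(k,[b],-1,1,-1)
        q=P[(k>0)]; 
        if np.median(q[:,2])>.06 or q[:,0].mean()>.9: continue
        # top face contour -> split by brightness: the sides are darker
        gray=h[...,2]; vals=gray[k>0].astype(np.uint8)
        t,_=cv2.threshold(vals.reshape(-1,1),0,255,cv2.THRESH_OTSU)
        zc=P[...,2]; top=(k>0)&(zc>np.percentile(q[:,2],90)-.0035)
        top=cv2.morphologyEx(top.astype(np.uint8),cv2.MORPH_OPEN,np.ones((3,3)))
        c=blobs(g,top,50)
        if not c: continue
        c=max(c,key=cv2.contourArea)[:,0,:]
        w=onplane(g,c,zt)[:,:2]
        hull=cv2.convexHull(w.astype(np.float32)*1000)
        r=cv2.minAreaRect(hull); A=cv2.contourArea(hull)
        (cx,cy),R=cv2.minEnclosingCircle(hull)
        print("rect c",np.array(r[0]).round(1),"size",np.array(r[1]).round(1),"ang",round(r[2],1),"circ",round(cx,1),round(cy,1),round(R,1),"fill",round(A/(np.pi*R*R),2),"ztop",round(float(np.median(P[top>0][:,2])),4),"edge",bool((c<3).any()))
if __name__=="__main__":
    import sys
    s=env.state(); print(s["time"],s["ee_pos"],np.ravel(s["eef_rot"]),s["width"])
    g=grab("wrist"); np.savez("/tmp/%s.npz"%sys.argv[1],**g); save(g,sys.argv[1]); blanks(g)
E
python3 bl.py wrist12
```

```text
20.75 [ 0.4558 -0.2599  0.1949] [-1.      0.0042  0.0001  0.0042  1.      0.     -0.0001  0.     -1.    ] 0.5863190877629298
rect c [ 505.6 -229.2] size [30.4 29.7] ang 25.3 circ 505.8 -229.4 20.3 fill 0.68 ztop 0.0178 edge False
rect c [ 475.2 -319.4] size [34.3 34.9] ang 87.4 circ 475.2 -319.5 18.1 fill 0.94 ztop 0.0178 edge False
rect c [ 412.7 -310.3] size [34.4 34.2] ang 87.9 circ 412.6 -310.0 17.9 fill 0.95 ztop 0.0178 edge False
rect c [ 399.1 -213.9] size [30.3 30.1] ang 32.8 circ 399.1 -214.4 19.9 fill 0.71 ztop 0.0177 edge False
```

View pics/wrist12.png

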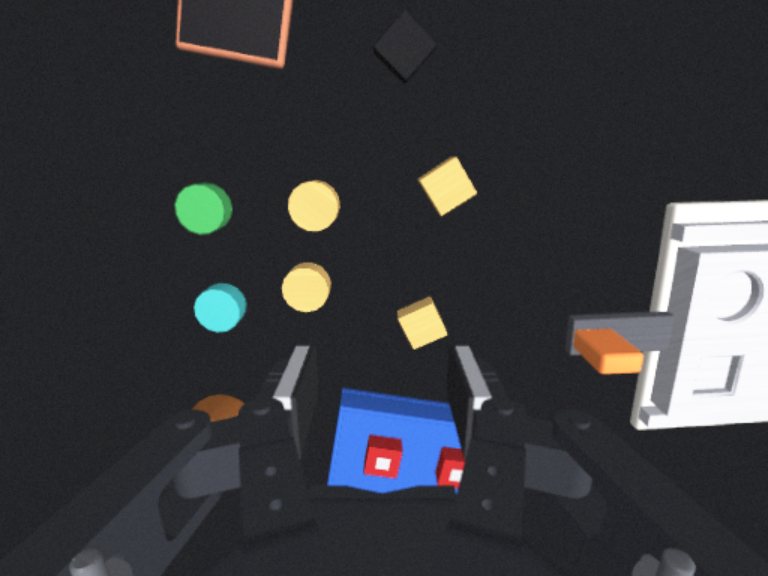

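The view shows all four blanks: squares at (447,187) and (422,322), rounds at (314,206) and (306,287). The second round has been knocked about 28 mm since the first pictures. Start with the nearer square (0.507, -0.229). I'll grip it twice at right angles so it's centred in both axes.

>>> send_rows(
  increments=[
    {"delta_pos": [0.64, 0.39, -1.2], "twist": [0, 0, -0.141]},
    {"delta_pos": [0.64, 0.39, -1.2], "twist": [0, 0, -0.141]},
    {"delta_pos": [0.64, 0.39, -1.2], "twist": [0, 0, -0.141]},
    {"delta_pos": [0.64, 0.39, -1.2], "twist": [0, 0, -0.141]},
    {"delta_pos": [0.64, 0.39, -1.2], "twist": [0, 0, -0.141]},
    {"delta_pos": [0.64, 0.39, -1.2], "twist": [0, 0, -0.141]},
    {"delta_pos": [0.64, 0.39, -1.2], "twist": [0, 0, -0.141]},
    {"delta_pos": [0.6, 0.39, -1.2], "twist": [0, 0, -0.141]},
    {"delta_pos": [0, 0, -2], "twist": [0, 0, 0]},
    {"delta_pos": [0, 0, -2], "twist": [0, 0, 0]},
    {"delta_pos": [0, 0, -1], "twist": [0, 0, 0]},
    {"delta_pos": [0, 0, 0], "twist": [0, 0, 0]},
    {"delta_pos": [0, 0, -0.9], "twist": [0, 0, 0]},
    {"delta_pos": [0, 0, 0], "twist": [0, 0, 0]},
    {"delta_pos": [0, 0, 0], "twist": [0, 0, 0]},
  ],
)

```text
time: 22.3
ee_pos: [0.5066, -0.2296, 0.0403]
eef_rot: [[-0.423, 0.906, 0.001], [0.906, 0.423, -0.0], [-0.0, 0.0, -1.0]]
ft_force: [-0.8, -0.8, -0.1]
width: 0.583
```

>>> send_rows(
  increments=[
    {"delta_pos": [0, 0, 0], "twist": [0, 0, 0]},
    {"delta_pos": [0, 0, 0], "twist": [0, 0, 0]},
    {"delta_pos": [0, 0, 0], "twist": [0, 0, 0]},
    {"delta_pos": [0, 0, 0], "twist": [0, 0, 0]},
    {"delta_pos": [0, 0, 0], "twist": [0, 0, 0]},
  ],
  fingers=0,
)

```text
time: 22.8
ee_pos: [0.5068, -0.2297, 0.0408]
eef_rot: [[-0.423, 0.906, 0.001], [0.906, 0.423, -0.001], [-0.001, 0.001, -1.0]]
ft_force: [-1.5, 0.2, 6.1]
width: 0.308
```

>>> send_rows(
  increments=[
    {"delta_pos": [0, 0, 0], "twist": [0, 0, 0]},
    {"delta_pos": [0, 0, 0], "twist": [0, 0, 0]},
    {"delta_pos": [0, 0, 0], "twist": [0, 0, 0]},
    {"delta_pos": [0, 0, 0], "twist": [0, 0, 0.143]},
    {"delta_pos": [0, 0, 0], "twist": [0, 0, 0.143]},
    {"delta_pos": [0, 0, 0], "twist": [0, 0, 0.143]},
    {"delta_pos": [0, 0, 0], "twist": [0, 0, 0.143]},
    {"delta_pos": [0, 0, 0], "twist": [0, 0, 0.143]},
    {"delta_pos": [0, 0, 0], "twist": [0, 0, 0.143]},
    {"delta_pos": [0, 0, 0], "twist": [0, 0, 0.143]},
    {"delta_pos": [0, 0, 0], "twist": [0, 0, 0.143]},
    {"delta_pos": [0, 0, 0], "twist": [0, 0, 0.143]},
    {"delta_pos": [0, 0, 0], "twist": [0, 0, 0.143]},
    {"delta_pos": [0, 0, 0], "twist": [0, 0, 0.141]},
    {"delta_pos": [0, 0, 0], "twist": [0, 0, 0]},
    {"delta_pos": [0, 0, 0], "twist": [0, 0, 0]},
    {"delta_pos": [0, 0, 0], "twist": [0, 0, 0]},
  ],
  fingers=5.0,
)

```text
time: 24.5
ee_pos: [0.5064, -0.2295, 0.0397]
eef_rot: [[-0.907, -0.421, -0.0], [-0.421, 0.907, 0.0], [0.0, 0.0, -1.0]]
ft_force: [-0.2, -0.1, 0.1]
width: 0.589
```

```bash
python3 bl.py wrist13
```

```text
24.5 [ 0.5064 -0.2295  0.0397] [-0.9069 -0.4213 -0.0001 -0.4213  0.9069  0.0001  0.      0.0001 -1.    ] 0.5889740594756879
rect c [ 505.3 -229.7] size [30.3 29.7] ang 24.9 circ 505.2 -229.5 20.8 fill 0.66 ztop 0.0178 edge False
rect c [ 475.5 -319. ] size [34.5 36.1] ang 24.0 circ 475.7 -318.8 18.2 fill 0.94 ztop 0.0177 edge False
rect c [ 400.  -214.4] size [29.9 30.4] ang 33.9 circ 400.0 -214.5 20.7 fill 0.66 ztop 0.0178 edge False
rect c [ 419.2 -307. ] size [22.6 35.6] ang 24.0 circ 413.4 -309.5 18.0 fill 0.65 ztop 0.0178 edge True
```

View pics/wrist13.png

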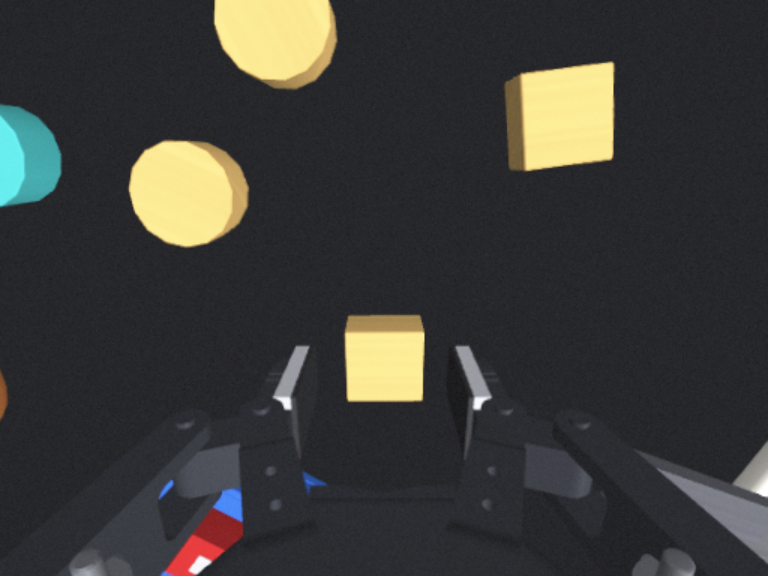

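The blank sits between the pads at (384,360), aligned, and the camera offset along tool x comes out at about 1.1 mm, matching the earlier pair. Grip and lift.

>>> send_rows(
  increments=[
    {"delta_pos": [0, 0, 0], "twist": [0, 0, 0]},
    {"delta_pos": [0, 0, 0], "twist": [0, 0, 0]},
    {"delta_pos": [0, 0, 0], "twist": [0, 0, 0]},
    {"delta_pos": [0, 0, 0], "twist": [0, 0, 0]},
    {"delta_pos": [0, 0, 0], "twist": [0, 0, 0]},
    {"delta_pos": [0, 0, 1], "twist": [0, 0, 0]},
    {"delta_pos": [0, 0, 3], "twist": [0, 0, 0]},
    {"delta_pos": [0, 0, 4], "twist": [0, 0, 0]},
    {"delta_pos": [0.4, 2.6, 3], "twist": [0, 0, -0.049]},
    {"delta_pos": [0.45, 2.9, 0], "twist": [0, 0, -0.049]},
    {"delta_pos": [0.45, 2.9, 0], "twist": [0, 0, -0.049]},
    {"delta_pos": [0.45, 2.9, 0], "twist": [0, 0, -0.049]},
    {"delta_pos": [0.45, 2.9, 0], "twist": [0, 0, -0.049]},
    {"delta_pos": [0.45, 2.9, 0], "twist": [0, 0, -0.049]},
    {"delta_pos": [0.45, 2.9, 0], "twist": [0, 0, -0.049]},
    {"delta_pos": [0.45, 2.9, 0], "twist": [0, 0, -0.049]},
    {"delta_pos": [0.12, 0.55, -1], "twist": [0, 0, 0]},
    {"delta_pos": [0, 0, 0], "twist": [0, 0, 0]},
    {"delta_pos": [0, 0, 0], "twist": [0, 0, 0]},
    {"delta_pos": [0, 0, 0], "twist": [0, 0, 0]},
  ],
  fingers=0,
)

```text
time: 26.55
ee_pos: [0.543, 0.004, 0.1399]
eef_rot: [[-0.999, -0.044, -0.0], [-0.044, 0.999, -0.0], [0.0, -0.0, -1.0]]
ft_force: [0.8, 0.8, -1.4]
width: 0.31
```

>>> send_rows(
  increments=[
    {"delta_pos": [0, 0, 0], "twist": [0, 0, 0]},
    {"delta_pos": [0, 0, 0], "twist": [0, 0, 0]},
  ],
)

```text
time: 26.75
ee_pos: [0.5432, 0.0043, 0.1401]
eef_rot: [[-0.999, -0.044, 0.0], [-0.044, 0.999, -0.0], [-0.0, -0.0, -1.0]]
ft_force: [-0.3, 0.1, -1.9]
width: 0.317
```

```bash
python3 bl.py wrist14; python3 cav.py wrist14 2>/dev/null
```

```text
26.75 [0.5432 0.0043 0.1401] [-0.999  -0.0441  0.0004 -0.0441  0.999  -0.0001 -0.0004 -0.0001 -1.    ] 0.31674224120813116
rect c [ 405.5 -200.8] size [16.4 27.4] ang 80.0 circ 404.7 -205.5 14.1 fill 0.47 ztop 0.0177 edge True
wrist14 sq1 [nan nan] w [nan nan] yaw nan [0. 0. 0. 0.]
wrist14 sq2 [nan nan] w [nan nan] yaw nan [0. 0. 0. 0.]
wrist14 rd1 [0.5392 0.0703] R 0.02028552771854847 62 0.000401837364883965
wrist14 rd2 [0.4764 0.0025] R 0.020451447700695926 72 0.00034937000512103456
```

View pics/wrist14.png

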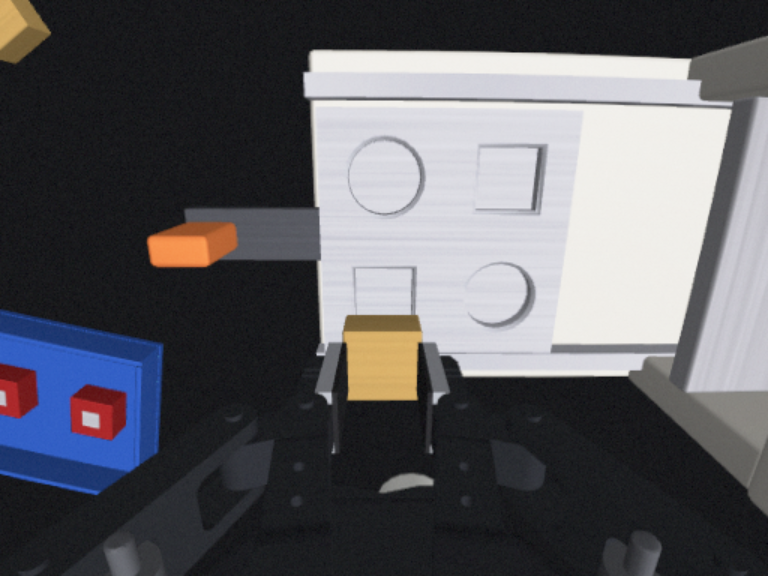

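The blank is held square to the die at (383,355), and its cavity is visible just above it at (385,292). Descend to just above the die and check position.

>>> send_rows(
  increments=[
    {"delta_pos": [0, 0.04, -1.5], "twist": [0, 0, 0]},
    {"delta_pos": [0, 0.03, -2.0], "twist": [0, 0, 0]},
    {"delta_pos": [0, 0, -1.5], "twist": [0, 0, 0]},
    {"delta_pos": [0, 0, -0.9], "twist": [0, 0, 0]},
    {"delta_pos": [0, 0, 0], "twist": [0, 0, 0]},
    {"delta_pos": [0, 0, 0], "twist": [0, 0, 0]},
    {"delta_pos": [0, 0, 0], "twist": [0, 0, 0]},
    {"delta_pos": [0, 0, 0], "twist": [0, 0, 0]},
  ],
)

```text
time: 27.6
ee_pos: [0.5437, 0.0057, 0.0817]
eef_rot: [[-0.999, -0.045, 0.002], [-0.045, 0.999, -0.0], [-0.002, -0.0, -1.0]]
ft_force: [-0.5, -0.1, -0.8]
width: 0.315
```

```bash
python3 - <<'E'
from m import *
np.set_printoptions(precision=4,suppress=True)
s=env.state(); print(s["time"],s["ee_pos"],np.ravel(s["eef_rot"]),s["ft_force"])
E
```

```text
27.6 [0.5437 0.0057 0.0817] [-0.999  -0.0452  0.0015 -0.0452  0.999  -0.     -0.0015 -0.0001 -1.    ] [-0.4767 -0.0912 -0.7951]
```

>>> send_rows(
  increments=[
    {"delta_pos": [-0.06, -0.06, 0], "twist": [0, 0.0015, 0]},
    {"delta_pos": [0, 0, 0], "twist": [0, 0, 0]},
    {"delta_pos": [0, 0, -0.3], "twist": [0, 0, 0]},
    {"delta_pos": [0, 0, -0.3], "twist": [0, 0, 0]},
    {"delta_pos": [0, 0, -0.3], "twist": [0, 0, 0]},
    {"delta_pos": [0, 0, -0.3], "twist": [0, 0, 0]},
    {"delta_pos": [0, 0, 0], "twist": [0, 0, 0]},
    {"delta_pos": [0, 0, 0], "twist": [0, 0, 0]},
  ],
)

```text
time: 28.4
ee_pos: [0.5424, 0.0051, 0.0686]
eef_rot: [[-0.999, -0.045, -0.002], [-0.045, 0.999, 0.0], [0.002, 0.0, -1.0]]
ft_force: [-0.5, 1.4, -1.7]
width: 0.315
```

No contact force and the blank is about 1 mm above the cavity floor, so it's in. Release and lift.

>>> send_rows(
  increments=[
    {"delta_pos": [0, 0, 0], "twist": [0, 0, 0]},
    {"delta_pos": [0, 0, 0], "twist": [0, 0, 0]},
    {"delta_pos": [0, 0, 0], "twist": [0, 0, 0]},
    {"delta_pos": [0, 0, 1], "twist": [0, 0, 0]},
    {"delta_pos": [0, 0, 3], "twist": [0, 0, 0]},
    {"delta_pos": [0, 0, 4], "twist": [0, 0, 0]},
    {"delta_pos": [0, 0, 0], "twist": [0, 0, 0]},
    {"delta_pos": [0, 0, 0], "twist": [0, 0, 0]},
    {"delta_pos": [0, 0, 0], "twist": [0, 0, 0]},
  ],
  fingers=4.6,
)

```text
time: 29.3
ee_pos: [0.5421, 0.0051, 0.1484]
eef_rot: [[-0.999, -0.045, -0.002], [-0.045, 0.999, 0.0], [0.002, 0.0, -1.0]]
ft_force: [-0.3, 0.0, -0.8]
width: 0.542
```

```bash
sed -i 's/def blanks(g,zt=.018)/def blanks(g,zt=.018,zm=.06)/' bl.py; python3 bl.py wrist15;  python3 - <<'E'
from bl import *
g=load("/tmp/wrist15.npz"); blanks(g,.0455)
E
```

```text
29.3 [0.5421 0.0051 0.1484] [-0.999  -0.0452 -0.0022 -0.0452  0.999   0.      0.0022  0.0001 -1.    ] 0.5417546853371199
rect c [551.1   4.8] size [33.6 33.3] ang 2.6 circ 551.4 4.3 22.8 fill 0.68 ztop 0.0453 edge False
rect c [ 404.6 -204.6] size [23.2 33.6] ang 80.2 circ 403.8 -209.5 17.5 fill 0.56 ztop 0.0177 edge True
rect c [541.5   4.3] size [29.9 29.6] ang 2.6 circ 541.8 4.0 20.3 fill 0.68 ztop 0.0453 edge False
rect c [ 411.3 -181.8] size [20.7 29.9] ang 80.2 circ 410.5 -186.2 15.5 fill 0.56 ztop 0.0177 edge True
```

View pics/wrist15.png

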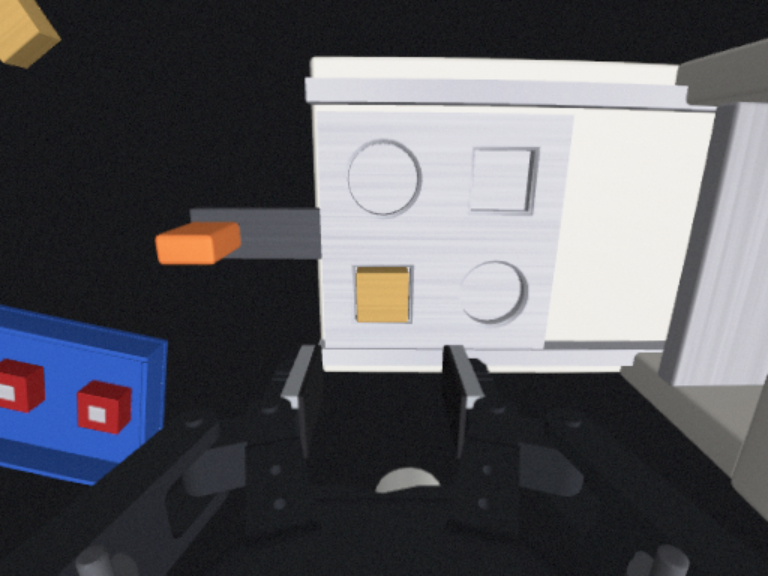

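The square blank lies flat in its cavity at (383,295), top measured at 45.3 mm and within 1 mm of centre. Next, the second square at (0.401, -0.214), turned 33°.

>>> send_rows(
  increments=[
    {"delta_pos": [-1.77, -2.74, -0.5], "twist": [0, 0, -0.1294]},
    {"delta_pos": [-1.77, -2.74, -0.5], "twist": [0, 0, -0.1294]},
    {"delta_pos": [-1.77, -2.74, -0.5], "twist": [0, 0, -0.1294]},
    {"delta_pos": [-1.77, -2.74, -0.5], "twist": [0, 0, -0.1294]},
    {"delta_pos": [-1.77, -2.74, -0.5], "twist": [0, 0, -0.1294]},
    {"delta_pos": [-1.77, -2.74, -0.5], "twist": [0, 0, -0.1294]},
    {"delta_pos": [-1.77, -2.74, -0.5], "twist": [0, 0, -0.1294]},
    {"delta_pos": [-1.77, -2.74, -0.5], "twist": [0, 0, -0.1294]},
    {"delta_pos": [0, 0, -2], "twist": [0, 0, 0]},
    {"delta_pos": [0, 0, -2], "twist": [0, 0, 0]},
    {"delta_pos": [0, 0, 0], "twist": [0, 0, 0]},
    {"delta_pos": [0, 0, 0], "twist": [0, 0, 0]},
    {"delta_pos": [0, 0, 0], "twist": [0, 0, 0]},
  ],
  fingers=5.0,
)

```text
time: 30.65
ee_pos: [0.4013, -0.214, 0.0694]
eef_rot: [[-0.549, 0.836, -0.0], [0.836, 0.549, 0.001], [0.001, 0.0, -1.0]]
ft_force: [0.4, 0.1, 0.2]
width: 0.588
```

```bash
python3 bl.py wrist16
```

```text
30.65 [ 0.4013 -0.214   0.0694] [-0.5491  0.8357 -0.0003  0.8357  0.5491  0.001   0.001   0.0003 -1.    ] 0.587845828916646
rect c [ 529.6 -101.9] size [ 8.5 15. ] ang 49.8 circ 531.7 -99.6 7.5 fill 0.48 ztop 0.0411 edge False
```

View pics/wrist16.png

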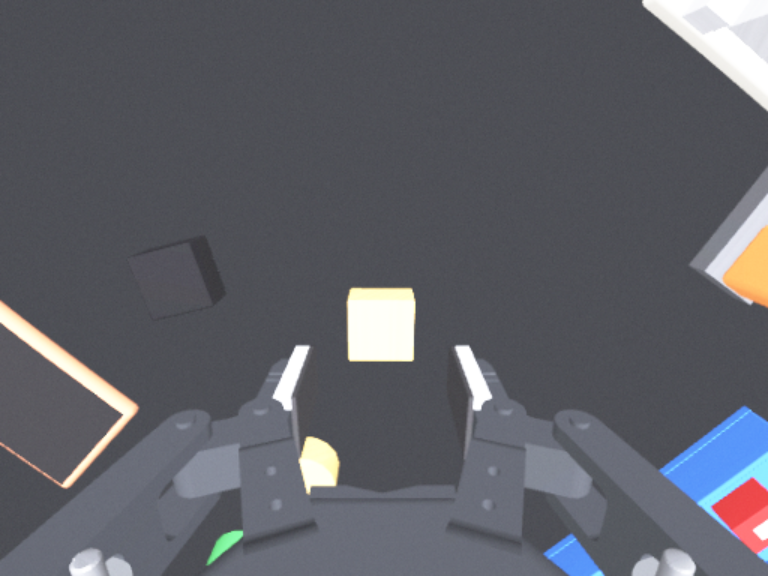

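The blank (overexposed) is centred and aligned between the pads at (381,325). Descend, centre it with a first grip, turn, and grip again.

>>> send_rows(
  increments=[
    {"delta_pos": [0, 0, -1.5], "twist": [0, 0, 0]},
    {"delta_pos": [0, 0, -1.45], "twist": [0, 0, 0]},
    {"delta_pos": [0, 0, 0], "twist": [0, 0, 0]},
    {"delta_pos": [0, 0, 0], "twist": [0, 0, 0]},
  ],
)

```text
time: 31.1
ee_pos: [0.4012, -0.214, 0.04]
eef_rot: [[-0.549, 0.836, -0.0], [0.836, 0.549, 0.001], [0.001, 0.0, -1.0]]
ft_force: [0.0, 0.5, -0.2]
width: 0.586
```

>>> send_rows(
  increments=[
    {"delta_pos": [0, 0, 0], "twist": [0, 0, 0]},
    {"delta_pos": [0, 0, 0], "twist": [0, 0, 0]},
    {"delta_pos": [0, 0, 0], "twist": [0, 0, 0]},
    {"delta_pos": [0, 0, 0], "twist": [0, 0, 0]},
    {"delta_pos": [0, 0, 0], "twist": [0, 0, 0]},
  ],
  fingers=0,
)

```text
time: 31.6
ee_pos: [0.4016, -0.2144, 0.0407]
eef_rot: [[-0.549, 0.836, 0.001], [0.836, 0.549, 0.0], [-0.0, 0.001, -1.0]]
ft_force: [-1.0, 1.0, 6.4]
width: 0.311
```

>>> send_rows(
  increments=[
    {"delta_pos": [0, 0, 0], "twist": [0, 0, 0]},
    {"delta_pos": [0, 0, 0], "twist": [0, 0, 0]},
    {"delta_pos": [0, 0, 0], "twist": [0, 0, 0]},
    {"delta_pos": [0, 0, 0], "twist": [0, 0, 0.143]},
    {"delta_pos": [0, 0, 0], "twist": [0, 0, 0.143]},
    {"delta_pos": [0, 0, 0], "twist": [0, 0, 0.143]},
    {"delta_pos": [0, 0, 0], "twist": [0, 0, 0.143]},
    {"delta_pos": [0, 0, 0], "twist": [0, 0, 0.143]},
    {"delta_pos": [0, 0, 0], "twist": [0, 0, 0.143]},
    {"delta_pos": [0, 0, 0], "twist": [0, 0, 0.143]},
    {"delta_pos": [0, 0, 0], "twist": [0, 0, 0.143]},
    {"delta_pos": [0, 0, 0], "twist": [0, 0, 0.143]},
    {"delta_pos": [0, 0, 0], "twist": [0, 0, 0.143]},
    {"delta_pos": [0, 0, 0], "twist": [0, 0, 0.141]},
    {"delta_pos": [0, 0, 0], "twist": [0, 0, 0]},
    {"delta_pos": [0, 0, 0], "twist": [0, 0, 0]},
    {"delta_pos": [0, 0, 0], "twist": [0, 0, 0]},
  ],
  fingers=5.0,
)

```text
time: 33.3
ee_pos: [0.4009, -0.2141, 0.0392]
eef_rot: [[-0.837, -0.547, -0.001], [-0.547, 0.837, -0.001], [0.002, 0.0, -1.0]]
ft_force: [0.2, -0.4, 0.7]
width: 0.59
```

>>> send_rows(
  increments=[
    {"delta_pos": [0, 0, 0], "twist": [0, 0, 0]},
    {"delta_pos": [0, 0, 0], "twist": [0, 0, 0]},
    {"delta_pos": [0, 0, 0], "twist": [0, 0, 0]},
    {"delta_pos": [0, 0, 0], "twist": [0, 0, 0]},
    {"delta_pos": [0, 0, 0], "twist": [0, 0, 0]},
  ],
  fingers=0,
)

```text
time: 33.8
ee_pos: [0.401, -0.2141, 0.0397]
eef_rot: [[-0.836, -0.548, -0.001], [-0.548, 0.836, -0.001], [0.001, -0.0, -1.0]]
ft_force: [-1.3, 0.3, 5.5]
width: 0.317
```

>>> send_rows(
  increments=[
    {"delta_pos": [0, 0, 1], "twist": [0, 0, 0]},
    {"delta_pos": [0, 0, 3], "twist": [0, 0, 0]},
    {"delta_pos": [0, 0, 4], "twist": [0, 0, 0]},
    {"delta_pos": [0.92, 3.53, 2], "twist": [0, 0, -0.0671]},
    {"delta_pos": [0.92, 3.53, 0], "twist": [0, 0, -0.0671]},
    {"delta_pos": [0.92, 3.53, 0], "twist": [0, 0, -0.0671]},
    {"delta_pos": [0.92, 3.53, 0], "twist": [0, 0, -0.0671]},
    {"delta_pos": [0.92, 3.53, 0], "twist": [0, 0, -0.0671]},
    {"delta_pos": [0.92, 3.53, 0], "twist": [0, 0, -0.0671]},
    {"delta_pos": [0.92, 3.53, 0], "twist": [0, 0, -0.0671]},
    {"delta_pos": [0.92, 3.53, 0], "twist": [0, 0, -0.0671]},
    {"delta_pos": [0, 0, 0], "twist": [0, 0, 0]},
    {"delta_pos": [0, 0, -1.5], "twist": [0, 0, 0]},
    {"delta_pos": [0, 0, -2.0], "twist": [0, 0, 0]},
    {"delta_pos": [0, 0, -1.5], "twist": [0, 0, 0]},
    {"delta_pos": [0, 0, -0.5], "twist": [0, 0, 0]},
    {"delta_pos": [0, 0, 0], "twist": [0, 0, 0]},
    {"delta_pos": [0, 0, 0], "twist": [0, 0, 0]},
    {"delta_pos": [0, 0, 0], "twist": [0, 0, 0]},
  ],
)

```text
time: 35.7
ee_pos: [0.4751, 0.0682, 0.0853]
eef_rot: [[-0.999, -0.044, -0.0], [-0.044, 0.999, 0.0], [0.0, 0.0, -1.0]]
ft_force: [0.4, 0.4, -0.9]
width: 0.311
```

```bash
python3 bl.py wrist17;python3 cav.py wrist17 2>/dev/null
```

```text
35.7 [0.4751 0.0682 0.0853] [-0.999  -0.044  -0.     -0.044   0.999   0.0001  0.      0.0001 -1.    ] 0.31138286812181104
wrist17 sq1 [nan nan] w [nan nan] yaw nan [0. 0. 0. 0.]
wrist17 sq2 [nan nan] w [nan nan] yaw nan [0. 0. 0. 0.]
wrist17 rd1 [0.5406 0.0734] R 0.02261945390676888 58 0.0012232086553017635
wrist17 rd2 [0.4756 0.0031] R 0.019810731695151188 72 0.0003146175237385144
```

View pics/wrist17.png

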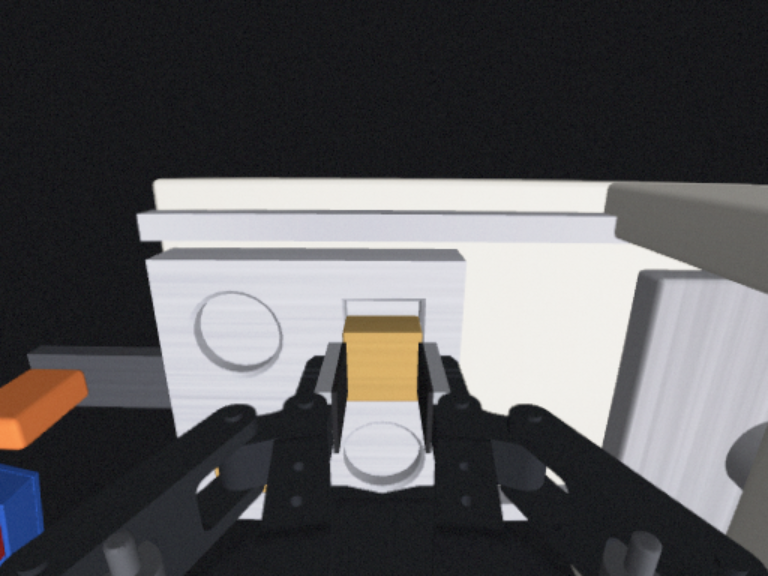

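The blank is at (382,357), centred on the cavity edges seen behind it at 343 and 424. Lower it in.

>>> send_rows(
  increments=[
    {"delta_pos": [-0.02, 0, -0.4], "twist": [0, 0, 0]},
    {"delta_pos": [0, 0, -0.4], "twist": [0, 0, 0]},
    {"delta_pos": [0, 0, -0.3], "twist": [0, 0, 0]},
    {"delta_pos": [0, 0, -0.3], "twist": [0, 0, 0]},
    {"delta_pos": [0, 0, -0.3], "twist": [0, 0, 0]},
    {"delta_pos": [0, 0, 0], "twist": [0, 0, 0]},
    {"delta_pos": [0, 0, 0], "twist": [0, 0, 0]},
  ],
)

```text
time: 36.45
ee_pos: [0.4742, 0.0683, 0.0672]
eef_rot: [[-0.999, -0.044, -0.002], [-0.044, 0.999, -0.0], [0.002, 0.0, -1.0]]
ft_force: [-0.6, 0.3, 0.4]
width: 0.318
```

>>> send_rows(
  increments=[
    {"delta_pos": [0, 0, 0], "twist": [0, 0, 0]},
    {"delta_pos": [0, 0, 0], "twist": [0, 0, 0]},
    {"delta_pos": [0, 0, 0], "twist": [0, 0, 0]},
    {"delta_pos": [0, 0, 1], "twist": [0, 0, 0]},
    {"delta_pos": [0, 0, 3], "twist": [0, 0, 0]},
    {"delta_pos": [1, 0, 4], "twist": [0, 0, 0]},
    {"delta_pos": [0, 0, 0], "twist": [0, 0, 0]},
    {"delta_pos": [0, 0, 0], "twist": [0, 0, 0]},
    {"delta_pos": [0, 0, 0], "twist": [0, 0, 0]},
  ],
  fingers=4.6,
)

```text
time: 37.35
ee_pos: [0.4838, 0.0683, 0.1468]
eef_rot: [[-0.999, -0.044, -0.002], [-0.044, 0.999, -0.0], [0.002, -0.0, -1.0]]
ft_force: [-0.7, -0.1, -0.1]
width: 0.534
```

```bash
python3 bl.py wrist18;  python3 - <<'E'
from bl import *
g=load("/tmp/wrist18.npz"); blanks(g,.0455)
E
```

```text
37.35 [0.4838 0.0683 0.1468] [-0.999  -0.0442 -0.0025 -0.0442  0.999  -0.0001  0.0025 -0.     -1.    ] 0.5344972435186861
rect c [556.6 -10.2] size [18.3 31.2] ang 86.7 circ 556.6 -9.2 17.6 fill 0.4 ztop 0.0453 edge False
rect c [482.1  68. ] size [32.6 32.7] ang 2.5 circ 482.1 68.2 22.9 fill 0.64 ztop 0.0453 edge False
rect c [539.8  -2. ] size [16.3 27.7] ang 86.7 circ 539.8 -1.1 15.6 fill 0.4 ztop 0.0453 edge False
rect c [473.7  67.5] size [29.  29.1] ang 2.5 circ 473.7 67.8 20.4 fill 0.64 ztop 0.0453 edge False
```

View pics/wrist18.png

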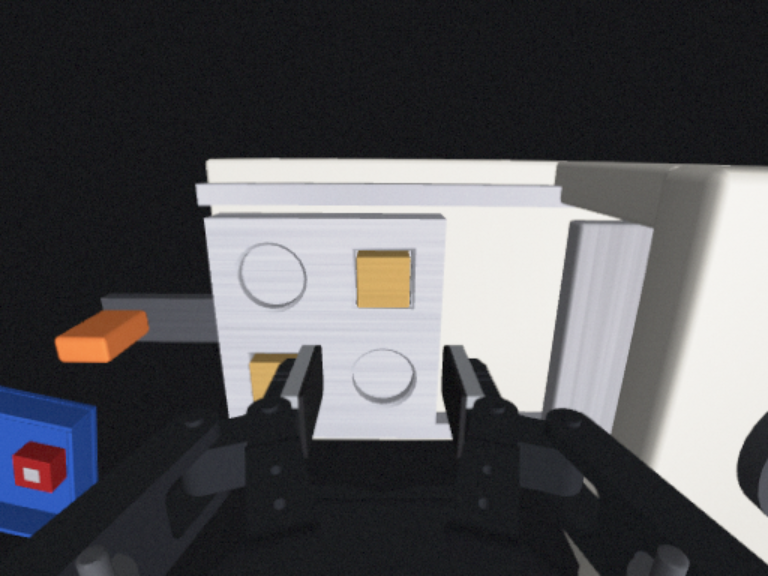

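Both square blanks are seated: one visible at (384,279), top 45.3 mm, the other at (275,375). Now the knocked round blank at (0.476, -0.319).

>>> send_rows(
  increments=[
    {"delta_pos": [-0.08, -4.3, -0.5], "twist": [0, 0, -0.0873]},
    {"delta_pos": [-0.08, -4.3, -0.5], "twist": [0, 0, -0.0873]},
    {"delta_pos": [-0.08, -4.3, -0.5], "twist": [0, 0, -0.0873]},
    {"delta_pos": [-0.08, -4.3, -0.5], "twist": [0, 0, -0.0873]},
    {"delta_pos": [-0.08, -4.3, -0.5], "twist": [0, 0, -0.0873]},
    {"delta_pos": [-0.08, -4.3, -0.5], "twist": [0, 0, -0.0873]},
    {"delta_pos": [-0.08, -4.3, -0.5], "twist": [0, 0, -0.0873]},
    {"delta_pos": [-0.08, -4.3, -0.5], "twist": [0, 0, -0.0873]},
    {"delta_pos": [-0.1, -4.3, -0.5], "twist": [0, 0, -0.0873]},
    {"delta_pos": [0, 0, 0], "twist": [0, 0, 0]},
    {"delta_pos": [0, 0, -2], "twist": [0, 0, 0]},
    {"delta_pos": [0, 0, -1], "twist": [0, 0, 0]},
    {"delta_pos": [0, 0, 0], "twist": [0, 0, 0]},
    {"delta_pos": [0, 0, 0], "twist": [0, 0, 0]},
    {"delta_pos": [0, 0, 0], "twist": [0, 0, 0]},
  ],
  fingers=5.2,
)

```text
time: 38.9
ee_pos: [0.4773, -0.3184, 0.073]
eef_rot: [[-0.738, 0.675, -0.0], [0.675, 0.738, 0.001], [0.001, 0.0, -1.0]]
ft_force: [0.4, -0.5, -0.2]
width: 0.605
```

```bash
python3 bl.py wrist19
```

```text
38.9 [ 0.4773 -0.3184  0.073 ] [-0.738   0.6748 -0.0003  0.6748  0.738   0.0006  0.0007  0.0002 -1.    ] 0.6050693827028043
rect c [ 312.5 -323.2] size [ 3.1 13.6] ang 74.7 circ 312.5 -323.3 6.8 fill 0.24 ztop 0.0081 edge False
```

View pics/wrist19.png

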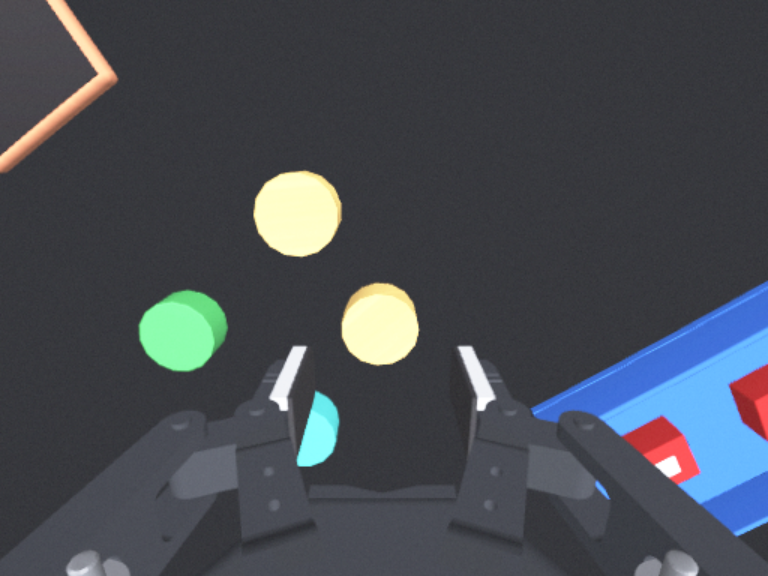

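The round blank is between the pads at (380,323), but the turquoise decoy at (315,428) looks close to the left finger. Let me check the distances.

```bash
python3 - <<'E'
from m import *
np.set_printoptions(precision=4,suppress=True)
R=np.array([[-0.738,0.6748,0],[.6748,.738,0],[0,0,-1]]);T=np.array([.4773,-.3184,.073])
g=load("/tmp/wrist19.npz")
for n,uv in(("blank",[380,324]),("turq edge",[338,430]),("turq top",[322,392]),("turq bot",[310,466]),("other",[297,213]),("green right",[227,330]),("tray",[535,410])):
    w=onplane(g,np.array(uv)/1.5,.028 if n=="tray" else .018)[0]; print(n,w,((w-T)@R)[:2])
g=load("/tmp/wrist12.npz")
h=hsv(g);H=h[...,0].astype(int);S=h[...,1]
for b in blobs(g,(H>85)&(H<97)&(S>100),200):
    (c,r)=cv2.minEnclosingCircle(b); w=onplane(g,c,.018)[0]; print("turq12",w,((w-T)@R)[:2])
g=load("/tmp/top1.npz")
for b in blobs(g,(lambda h:(h[...,0]>85)&(h[...,0]<97)&(h[...,1]>100))(hsv(g)),20):
    (c,r)=cv2.minEnclosingCircle(b); w=onplane(g,c,.018)[0]; print("turqtop",w,((w-T)@R)[:2])
E
```

```text
blank [ 0.4737 -0.3172  0.018 ] [ 0.0034 -0.0015]
turq edge [ 0.502  -0.3718  0.018 ] [-0.0543 -0.0227]
turq top [ 0.4811 -0.3621  0.018 ] [-0.0323 -0.0297]
turq bot [ 0.5083 -0.3984  0.018 ] [-0.0768 -0.0381]
other [ 0.413  -0.3089  0.018 ] [ 0.0539 -0.0364]
green right [ 0.4284 -0.3715  0.018 ] [ 0.0003 -0.0722]
tray [ 0.5516 -0.2904  0.028 ] [-0.036   0.0708]
turq12 [ 0.4894 -0.386   0.018 ] [-0.0545 -0.0417]
turqtop [ 0.4923 -0.3839  0.018 ] [-0.0552 -0.0382]
```

Clearances are fine: the decoys are at least 5 mm outside the fingers' sweep.

>>> send_rows(
  increments=[
    {"delta_pos": [-0.1, 0, -1.5], "twist": [0, 0, 0]},
    {"delta_pos": [0, 0, -1.8], "twist": [0, 0, 0]},
    {"delta_pos": [0, 0, 0], "twist": [0, 0, 0]},
    {"delta_pos": [0, 0, 0], "twist": [0, 0, 0]},
  ],
)

```text
time: 39.35
ee_pos: [0.476, -0.3186, 0.0399]
eef_rot: [[-0.738, 0.675, -0.001], [0.675, 0.738, 0.001], [0.001, 0.0, -1.0]]
ft_force: [0.3, -0.1, 0.4]
width: 0.608
```

>>> send_rows(
  increments=[
    {"delta_pos": [0, 0, 0], "twist": [0, 0, 0]},
    {"delta_pos": [0, 0, 0], "twist": [0, 0, 0]},
    {"delta_pos": [0, 0, 0], "twist": [0, 0, 0]},
    {"delta_pos": [0, 0, 0], "twist": [0, 0, 0]},
    {"delta_pos": [0, 0, 0], "twist": [0, 0, 0]},
  ],
  fingers=0,
)

```text
time: 39.85
ee_pos: [0.4781, -0.3204, 0.0431]
eef_rot: [[-0.737, 0.675, 0.005], [0.675, 0.737, -0.003], [-0.006, 0.001, -1.0]]
ft_force: [-0.4, -0.8, 12.6]
width: -0.0
```

>>> send_rows(
  increments=[
    {"delta_pos": [0, 0, 0], "twist": [0, 0, 0]},
    {"delta_pos": [0, 0, 0], "twist": [0, 0, 0]},
    {"delta_pos": [0, 0, 0], "twist": [0, 0, 0]},
    {"delta_pos": [0, 0, 0], "twist": [0, 0, 0.143]},
    {"delta_pos": [0, 0, 0], "twist": [0, 0, 0.143]},
    {"delta_pos": [0, 0, 0], "twist": [0, 0, 0.143]},
    {"delta_pos": [0, 0, 0], "twist": [0, 0, 0.143]},
    {"delta_pos": [0, 0, 0], "twist": [0, 0, 0.143]},
    {"delta_pos": [0, 0, 0], "twist": [0, 0, 0.143]},
    {"delta_pos": [0, 0, 0], "twist": [0, 0, 0.143]},
    {"delta_pos": [0, 0, 0], "twist": [0, 0, 0.143]},
    {"delta_pos": [0, 0, 0], "twist": [0, 0, 0.143]},
    {"delta_pos": [0, 0, 0], "twist": [0, 0, 0.143]},
    {"delta_pos": [0, 0, 0], "twist": [0, 0, 0.141]},
    {"delta_pos": [0, 0, 0], "twist": [0, 0, 0]},
    {"delta_pos": [0, 0, 0], "twist": [0, 0, 0]},
    {"delta_pos": [0, 0, 0], "twist": [0, 0, 0]},
  ],
  fingers=5.2,
)

```text
time: 41.55
ee_pos: [0.4759, -0.3187, 0.0394]
eef_rot: [[-0.677, -0.736, -0.001], [-0.736, 0.677, -0.001], [0.002, 0.0, -1.0]]
ft_force: [-0.8, -1.1, 0.1]
width: 0.606
```

>>> send_rows(
  increments=[
    {"delta_pos": [0, 0, 0], "twist": [0, 0, 0]},
    {"delta_pos": [0, 0, 0], "twist": [0, 0, 0]},
    {"delta_pos": [0, 0, 0], "twist": [0, 0, 0]},
    {"delta_pos": [0, 0, 0], "twist": [0, 0, 0]},
    {"delta_pos": [0, 0, 0], "twist": [0, 0, 0]},
  ],
  fingers=0,
)

```text
time: 42.05
ee_pos: [0.4761, -0.3188, 0.0399]
eef_rot: [[-0.676, -0.737, -0.0], [-0.737, 0.676, -0.001], [0.001, -0.001, -1.0]]
ft_force: [-0.3, 0.8, 5.0]
width: 0.37
```

The first grip slipped off (width 0) and the second reads 0.37. I'll look before trusting it.

```bash
python3 bl.py wrist20
```

```text
42.05 [ 0.4761 -0.3188  0.0399] [-0.6758 -0.7371 -0.0005 -0.7371  0.6758 -0.0015  0.0014 -0.0006 -1.    ] 0.3697605165705373
rect c [ 475.4 -319.9] size [36.1 31.7] ang 47.5 circ 475.0 -319.8 18.3 fill 0.88 ztop 0.0178 edge False
rect c [ 413.  -310.9] size [35.2 35.3] ang 47.3 circ 413.0 -310.9 18.1 fill 0.96 ztop 0.0178 edge False
```

View pics/wrist20.png

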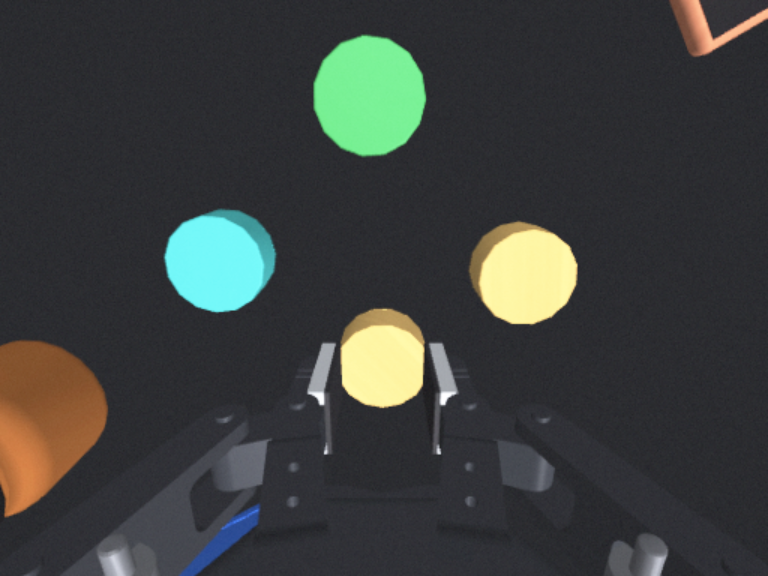

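```bash
python3 - <<'E'
from m import *
np.set_printoptions(precision=4,suppress=True)
def tips(f,ee,R):
    g=load(f); P,ok=cloud(g); q=((P-ee)@R).reshape(-1,3); ok=ok.ravel()
    h=hsv(g); m=ok&(h[...,1].ravel()<60)&(abs(q[:,0])<.02)&(abs(q[:,1])<.06)&(q[:,2]<.034)&(q[:,2]>-.01)
    for s in(-1,1):
        k=q[m&(q[:,1]*s>.005)]; print(s,len(k),np.percentile(k[:,2],[50,95,99,99.8]),np.percentile(abs(k[:,1]),[1,50]))
R=lambda a:np.array(a).reshape(3,3)
tips("/tmp/wrist20.npz",np.array([.4761,-.3188,.0399]),R([-.6758,-.7371,-.0005,-.7371,.6758,-.0015,.0014,-.0006,-1]))
tips("/tmp/wrist14.npz",np.array([.5432,.0043,.1401]),R([-0.999,-0.0441,0.0004,-0.0441,0.999,-0.0001,-0.0004,-0.0001,-1.]))
tips("/tmp/wrist8.npz",np.array([.4774,.0679,.1588]),R([-0.9995,-0.0324,0.0065,-.0324,.9995,.0011,-.0065,.0009,-1]))
E
```

```text
-1 952 [0.0032 0.0178 0.0199 0.0203] [0.0158 0.0191]
1 946 [0.0031 0.0178 0.0197 0.0204] [0.0154 0.0188]
-1 903 [0.0037 0.0185 0.0219 0.0235] [0.0141 0.0178]
1 860 [0.0039 0.0182 0.022  0.024 ] [0.0126 0.0166]
-1 920 [0.004  0.0193 0.0202 0.0206] [0.0055 0.0178]
1 849 [0.0034 0.0177 0.0198 0.0202] [0.0052 0.017 ]
```

The tips reach only about 22–24 mm ahead of the TCP, so the bite is about 2 mm. I'll open, go 5.5 mm lower and regrip, with tips still above the die top when seated.

>>> send_rows(
  increments=[
    {"delta_pos": [0, 0, 0], "twist": [0, 0, 0]},
    {"delta_pos": [0, 0, 0], "twist": [0, 0, 0]},
    {"delta_pos": [0, 0, 0], "twist": [0, 0, 0]},
    {"delta_pos": [0, 0, -0.5], "twist": [0, 0, 0]},
    {"delta_pos": [0, 0, 0], "twist": [0, 0, 0]},
    {"delta_pos": [0, 0, 0], "twist": [0, 0, 0]},
  ],
  fingers=5.2,
)

```text
time: 42.7
ee_pos: [0.4757, -0.3185, 0.0339]
eef_rot: [[-0.675, -0.738, -0.002], [-0.738, 0.675, -0.001], [0.002, 0.001, -1.0]]
ft_force: [0.2, -0.1, 0.5]
width: 0.61
```

>>> send_rows(
  increments=[
    {"delta_pos": [0, 0, 0], "twist": [0, 0, 0]},
    {"delta_pos": [0, 0, 0], "twist": [0, 0, 0]},
    {"delta_pos": [0, 0, 0], "twist": [0, 0, 0]},
    {"delta_pos": [0, 0, 0], "twist": [0, 0, 0]},
    {"delta_pos": [0, 0, 0], "twist": [0, 0, 0]},
  ],
  fingers=0,
)

```text
time: 43.2
ee_pos: [0.4761, -0.3188, 0.0347]
eef_rot: [[-0.675, -0.738, -0.001], [-0.738, 0.675, -0.001], [0.001, -0.001, -1.0]]
ft_force: [-0.0, 0.4, 5.0]
width: 0.39
```

>>> send_rows(
  increments=[
    {"delta_pos": [0, 0, 0], "twist": [0, 0, 0]},
    {"delta_pos": [0, 0, 0], "twist": [0, 0, 0]},
    {"delta_pos": [0, 0, 0], "twist": [0, 0, 0]},
    {"delta_pos": [0, 0, 0], "twist": [0, 0, -0.143]},
    {"delta_pos": [0, 0, 0], "twist": [0, 0, -0.143]},
    {"delta_pos": [0, 0, 0], "twist": [0, 0, -0.143]},
    {"delta_pos": [0, 0, 0], "twist": [0, 0, -0.143]},
    {"delta_pos": [0, 0, 0], "twist": [0, 0, -0.143]},
    {"delta_pos": [0, 0, 0], "twist": [0, 0, -0.143]},
    {"delta_pos": [0, 0, 0], "twist": [0, 0, -0.143]},
    {"delta_pos": [0, 0, 0], "twist": [0, 0, -0.143]},
    {"delta_pos": [0, 0, 0], "twist": [0, 0, -0.143]},
    {"delta_pos": [0, 0, 0], "twist": [0, 0, -0.143]},
    {"delta_pos": [0, 0, 0], "twist": [0, 0, -0.141]},
    {"delta_pos": [0, 0, 0], "twist": [0, 0, 0]},
    {"delta_pos": [0, 0, 0], "twist": [0, 0, 0]},
    {"delta_pos": [0, 0, 0], "twist": [0, 0, 0]},
  ],
  fingers=5.2,
)

```text
time: 44.9
ee_pos: [0.4759, -0.3187, 0.0342]
eef_rot: [[-0.739, 0.674, -0.001], [0.674, 0.739, 0.001], [0.002, 0.0, -1.0]]
ft_force: [-1.0, -0.3, -0.3]
width: 0.609
```

>>> send_rows(
  increments=[
    {"delta_pos": [0, 0, 0], "twist": [0, 0, 0]},
    {"delta_pos": [0, 0, 0], "twist": [0, 0, 0]},
    {"delta_pos": [0, 0, 0], "twist": [0, 0, 0]},
    {"delta_pos": [0, 0, 0], "twist": [0, 0, 0]},
    {"delta_pos": [0, 0, 0], "twist": [0, 0, 0]},
  ],
  fingers=0,
)

```text
time: 45.4
ee_pos: [0.4761, -0.3187, 0.0347]
eef_rot: [[-0.738, 0.675, -0.001], [0.675, 0.738, 0.001], [0.001, 0.0, -1.0]]
ft_force: [-0.6, 1.9, 6.4]
width: 0.386
```

>>> send_rows(
  increments=[
    {"delta_pos": [0, 0, 1], "twist": [0, 0, 0]},
    {"delta_pos": [0, 0, 3], "twist": [0, 0, 0]},
    {"delta_pos": [0, 0, 4], "twist": [0, 0, 0]},
    {"delta_pos": [0.71, 4.33, 2], "twist": [0, 0, 0.0873]},
    {"delta_pos": [0.71, 4.33, 0], "twist": [0, 0, 0.0873]},
    {"delta_pos": [0.71, 4.33, 0], "twist": [0, 0, 0.0873]},
    {"delta_pos": [0.71, 4.33, 0], "twist": [0, 0, 0.0873]},
    {"delta_pos": [0.71, 4.33, 0], "twist": [0, 0, 0.0873]},
    {"delta_pos": [0.71, 4.33, 0], "twist": [0, 0, 0.0873]},
    {"delta_pos": [0.71, 4.33, 0], "twist": [0, 0, 0.0873]},
    {"delta_pos": [0.71, 4.33, 0], "twist": [0, 0, 0.0873]},
    {"delta_pos": [0.71, 4.33, 0], "twist": [0, 0, 0.0873]},
    {"delta_pos": [0, 0, 0], "twist": [0, 0, 0]},
    {"delta_pos": [0, 0, -1.5], "twist": [0, 0, 0]},
    {"delta_pos": [0, 0, -2.0], "twist": [0, 0, 0]},
    {"delta_pos": [0, 0, -1.5], "twist": [0, 0, 0]},
    {"delta_pos": [0, 0, -0.5], "twist": [0, 0, 0]},
    {"delta_pos": [0, 0, 0], "twist": [0, 0, 0]},
    {"delta_pos": [0, 0, 0], "twist": [0, 0, 0]},
    {"delta_pos": [0, 0, 0], "twist": [0, 0, 0]},
  ],
)

```text
time: 47.4
ee_pos: [0.5404, 0.0709, 0.0803]
eef_rot: [[-0.999, -0.044, 0.0], [-0.044, 0.999, 0.0], [-0.0, 0.0, -1.0]]
ft_force: [0.5, -0.1, -1.2]
width: 0.386
```

```bash
python3 bl.py wrist21
```

```text
47.4 [0.5404 0.0709 0.0803] [-0.999  -0.0438  0.0001 -0.0438  0.999   0.0001 -0.0001  0.0001 -1.    ] 0.3855067446281619
rect c [555.5  -6.1] size [35.7 35.4] ang 2.7 circ 555.8 -5.6 24.4 fill 0.66 ztop 0.0453 edge False
rect c [476.3  67.8] size [34.8 35.1] ang 2.5 circ 476.4 67.7 24.0 fill 0.67 ztop 0.0453 edge False
```

View pics/wrist21.png

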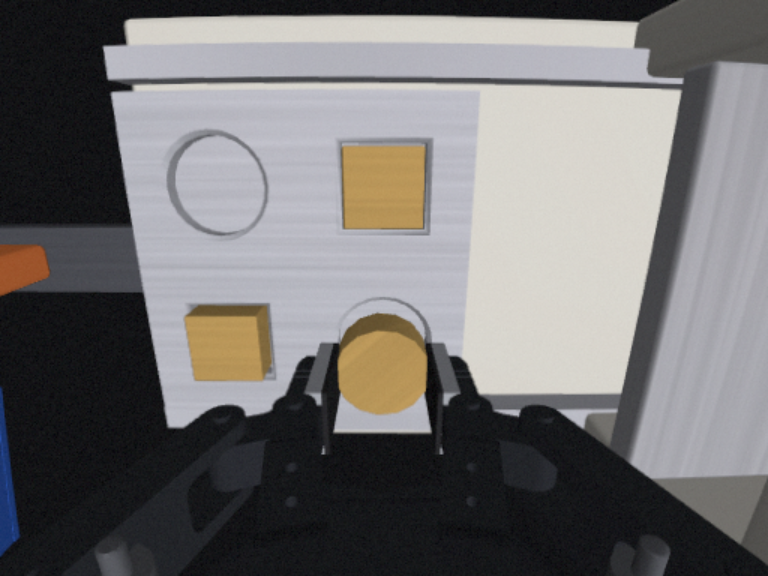

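The round blank at (383,363) is centred over its cavity arc (tops at 383), and both squares are still seated. Lower it in.

>>> send_rows(
  increments=[
    {"delta_pos": [-0.03, 0, -0.4], "twist": [0, 0, 0]},
    {"delta_pos": [0, 0, -0.4], "twist": [0, 0, 0]},
    {"delta_pos": [0, 0, -0.3], "twist": [0, 0, 0]},
    {"delta_pos": [0, 0, -0.3], "twist": [0, 0, 0]},
    {"delta_pos": [0, 0, -0.25], "twist": [0, 0, 0]},
    {"delta_pos": [0, 0, 0], "twist": [0, 0, 0]},
    {"delta_pos": [0, 0, 0], "twist": [0, 0, 0]},
  ],
)

```text
time: 48.15
ee_pos: [0.5395, 0.071, 0.0627]
eef_rot: [[-0.999, -0.044, -0.002], [-0.044, 0.999, 0.0], [0.002, 0.0, -1.0]]
ft_force: [0.0, -0.9, -1.4]
width: 0.383
```

>>> send_rows(
  increments=[
    {"delta_pos": [0, 0, 0], "twist": [0, 0, 0]},
    {"delta_pos": [0, 0, 0], "twist": [0, 0, 0]},
    {"delta_pos": [0, 0, 0], "twist": [0, 0, 0]},
    {"delta_pos": [0, 0, 1], "twist": [0, 0, 0]},
    {"delta_pos": [0, 0, 3], "twist": [0, 0, 0]},
    {"delta_pos": [0, -1, 4], "twist": [0, 0, 0]},
    {"delta_pos": [0, 0, 0], "twist": [0, 0, 0]},
    {"delta_pos": [0, 0, 0], "twist": [0, 0, 0]},
    {"delta_pos": [0, 0, 0], "twist": [0, 0, 0]},
  ],
  fingers=4.8,
)

```text
time: 49.05
ee_pos: [0.5391, 0.061, 0.1424]
eef_rot: [[-0.999, -0.044, -0.002], [-0.044, 0.999, -0.0], [0.002, 0.0, -1.0]]
ft_force: [-1.3, 0.2, -0.3]
width: 0.563
```

```bash
python3 bl.py wrist22;  python3 - <<'E'
from bl import *
g=load("/tmp/wrist22.npz"); blanks(g,.0455)
E
```

```text
49.05 [0.5391 0.061  0.1424] [-0.999  -0.0441 -0.0022 -0.0441  0.999  -0.0001  0.0022  0.     -1.    ] 0.5625919200141677
rect c [551.8  -1.8] size [33.2 33.6] ang 2.5 circ 551.8 -1.9 23.0 fill 0.66 ztop 0.0453 edge False
rect c [548.6  72.1] size [39.1 38.8] ang 2.5 circ 548.4 71.8 20.2 fill 0.96 ztop 0.0453 edge False
rect c [475.6  69.2] size [32.1 33.1] ang 2.6 circ 475.7 68.9 22.8 fill 0.64 ztop 0.0453 edge False
rect c [541.6   4.8] size [29.4 29.7] ang 2.5 circ 541.6 4.8 20.4 fill 0.66 ztop 0.0453 edge False
rect c [538.7  70.3] size [34.6 34.4] ang 2.5 circ 538.5 70.1 17.9 fill 0.96 ztop 0.0453 edge False
rect c [474.   67.8] size [28.5 29.3] ang 2.6 circ 474.1 67.6 20.2 fill 0.64 ztop 0.0453 edge False
```

View pics/wrist22.png

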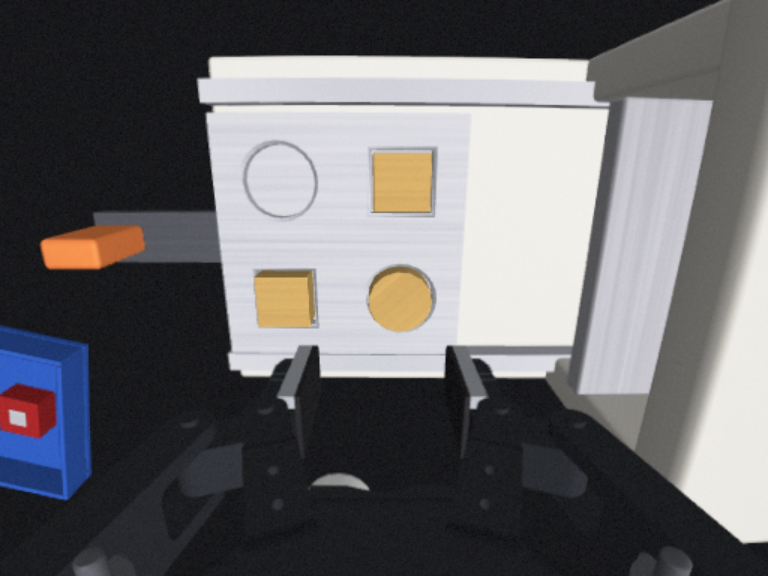

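All three blanks are seated: tops all at 45.3 mm, within about 1 mm of their cavity centres. Now the last round blank at (0.414, -0.310).

>>> send_rows(
  increments=[
    {"delta_pos": [-1.14, -3.37, -0.4], "twist": [0, 0, -0.1428]},
    {"delta_pos": [-1.14, -3.37, -0.4], "twist": [0, 0, -0.1428]},
    {"delta_pos": [-1.14, -3.37, -0.4], "twist": [0, 0, -0.1428]},
    {"delta_pos": [-1.14, -3.37, -0.4], "twist": [0, 0, -0.1428]},
    {"delta_pos": [-1.14, -3.37, -0.4], "twist": [0, 0, -0.1428]},
    {"delta_pos": [-1.14, -3.37, -0.4], "twist": [0, 0, -0.1428]},
    {"delta_pos": [-1.14, -3.37, -0.4], "twist": [0, 0, -0.1428]},
    {"delta_pos": [-1.14, -3.37, -0.4], "twist": [0, 0, -0.1428]},
    {"delta_pos": [-1.14, -3.37, -0.4], "twist": [0, 0, -0.1428]},
    {"delta_pos": [-1.14, -3.37, -0.4], "twist": [0, 0, -0.1428]},
    {"delta_pos": [-1.14, -3.37, -0.4], "twist": [0, 0, -0.1428]},
    {"delta_pos": [0, 0, 0], "twist": [0, 0, 0]},
    {"delta_pos": [0, 0, -2], "twist": [0, 0, 0]},
    {"delta_pos": [0, 0, -0.8], "twist": [0, 0, 0]},
    {"delta_pos": [0, 0, 0], "twist": [0, 0, 0]},
    {"delta_pos": [0, 0, 0], "twist": [0, 0, 0]},
    {"delta_pos": [0, 0, 0], "twist": [0, 0, 0]},
  ],
  fingers=5.4,
)

```text
time: 50.8
ee_pos: [0.4146, -0.3094, 0.0714]
eef_rot: [[-0.045, 0.999, 0.001], [0.999, 0.045, 0.001], [0.001, 0.001, -1.0]]
ft_force: [0.0, -0.9, 0.2]
width: 0.631
```

```bash
python3 bl.py wrist23
```

```text
50.8 [ 0.4146 -0.3094  0.0714] [-0.0452  0.999   0.0006  0.999   0.0452  0.0011  0.0011  0.0006 -1.    ] 0.6306113349232282
rect c [ 629.  -420.6] size [24.9 21.2] ang 21.8 circ 628.8 -419.1 13.5 fill 0.69 ztop 0.0484 edge False
```

View pics/wrist23.png

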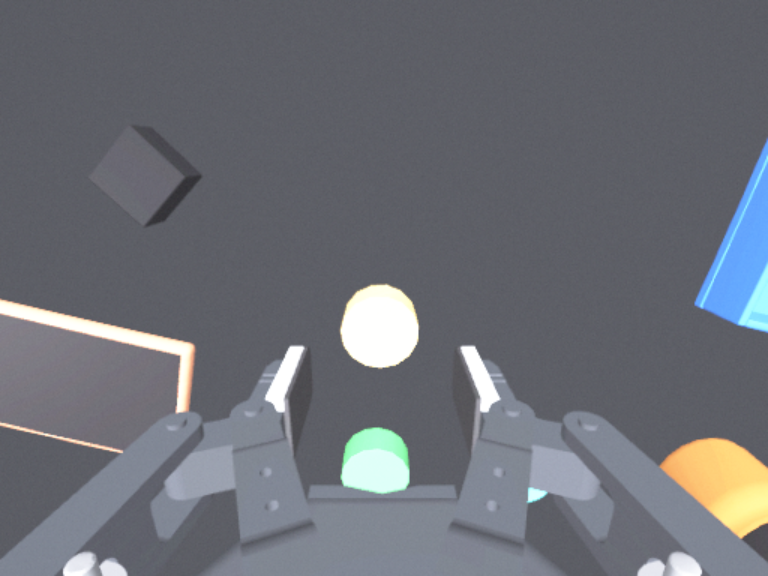

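```bash
python3 - <<'E'
from m import *
np.set_printoptions(precision=4,suppress=True)
g=load("/tmp/wrist23.npz")
for n,uv,z in(("phone corner",[193,345],.009),("phone low",[170,450],.009),("green near",[376,432],.018),("green c",[376,470],.018),("blank",[380,327],.018)):
    w=onplane(g,np.array(uv)/1.5,z)[0]; print(n,w,w-[.4146,-.3094,0])
E
```

```text
phone corner [ 0.3225 -0.3252  0.009 ] [-0.0921 -0.0158  0.009 ]
phone low [ 0.3032 -0.3891  0.009 ] [-0.1114 -0.0797  0.009 ]
green near [ 0.4139 -0.3642  0.018 ] [-0.0007 -0.0548  0.018 ]
green c [ 0.4148 -0.3878  0.018 ] [ 0.0002 -0.0784  0.018 ]
blank [ 0.4134 -0.3074  0.018 ] [-0.0012  0.002   0.018 ]
```

The blank is at (380,326), centred. The phone is 50 mm clear of the fingers and the green decoy over 14 mm.

>>> send_rows(
  increments=[
    {"delta_pos": [0, 0, -2], "twist": [0, 0, 0]},
    {"delta_pos": [0, 0, -1.7], "twist": [0, 0, 0]},
    {"delta_pos": [0, 0, 0], "twist": [0, 0, 0]},
    {"delta_pos": [0, 0, 0], "twist": [0, 0, 0]},
  ],
)

```text
time: 51.25
ee_pos: [0.4143, -0.3096, 0.0343]
eef_rot: [[-0.044, 0.999, 0.0], [0.999, 0.044, 0.001], [0.001, 0.0, -1.0]]
ft_force: [-0.3, -0.1, 0.6]
width: 0.629
```

>>> send_rows(
  increments=[
    {"delta_pos": [0, 0, 0], "twist": [0, 0, 0]},
    {"delta_pos": [0, 0, 0], "twist": [0, 0, 0]},
    {"delta_pos": [0, 0, 0], "twist": [0, 0, 0]},
    {"delta_pos": [0, 0, 0], "twist": [0, 0, 0]},
    {"delta_pos": [0, 0, 0], "twist": [0, 0, 0]},
  ],
  fingers=0,
)

```text
time: 51.75
ee_pos: [0.4149, -0.3102, 0.0355]
eef_rot: [[-0.044, 0.999, 0.002], [0.999, 0.044, 0.0], [0.0, 0.002, -1.0]]
ft_force: [-0.9, 1.1, 4.8]
width: 0.379
```

>>> send_rows(
  increments=[
    {"delta_pos": [0, 0, 0], "twist": [0, 0, 0]},
    {"delta_pos": [0, 0, 0], "twist": [0, 0, 0]},
    {"delta_pos": [0, 0, 0], "twist": [0, 0, 0]},
    {"delta_pos": [0, 0, 0], "twist": [0, 0, 0.143]},
    {"delta_pos": [0, 0, 0], "twist": [0, 0, 0.143]},
    {"delta_pos": [0, 0, 0], "twist": [0, 0, 0.143]},
    {"delta_pos": [0, 0, 0], "twist": [0, 0, 0.143]},
    {"delta_pos": [0, 0, 0], "twist": [0, 0, 0.143]},
    {"delta_pos": [0, 0, 0], "twist": [0, 0, 0.143]},
    {"delta_pos": [0, 0, 0], "twist": [0, 0, 0.143]},
    {"delta_pos": [0, 0, 0], "twist": [0, 0, 0.143]},
    {"delta_pos": [0, 0, 0], "twist": [0, 0, 0.143]},
    {"delta_pos": [0, 0, 0], "twist": [0, 0, 0.143]},
    {"delta_pos": [0, 0, 0], "twist": [0, 0, 0.141]},
    {"delta_pos": [0, 0, 0], "twist": [0, 0, 0]},
    {"delta_pos": [0, 0, 0], "twist": [0, 0, 0]},
    {"delta_pos": [0, 0, 0], "twist": [0, 0, 0]},
  ],
  fingers=5.2,
)

```text
time: 53.45
ee_pos: [0.4141, -0.3097, 0.0338]
eef_rot: [[-0.999, -0.042, -0.002], [-0.042, 0.999, 0.0], [0.002, 0.0, -1.0]]
ft_force: [-0.4, 0.2, 0.4]
width: 0.611
```

>>> send_rows(
  increments=[
    {"delta_pos": [0, 0, 0], "twist": [0, 0, 0]},
    {"delta_pos": [0, 0, 0], "twist": [0, 0, 0]},
    {"delta_pos": [0, 0, 0], "twist": [0, 0, 0]},
    {"delta_pos": [0, 0, 0], "twist": [0, 0, 0]},
    {"delta_pos": [0, 0, 0], "twist": [0, 0, 0]},
  ],
  fingers=0,
)

```text
time: 53.95
ee_pos: [0.4142, -0.3097, 0.0343]
eef_rot: [[-0.999, -0.044, -0.001], [-0.044, 0.999, -0.0], [0.001, -0.0, -1.0]]
ft_force: [-1.4, 1.7, 4.6]
width: 0.386
```

>>> send_rows(
  increments=[
    {"delta_pos": [0, 0, 1], "twist": [0, 0, 0]},
    {"delta_pos": [0, 0, 3], "twist": [0, 0, 0]},
    {"delta_pos": [0, 0, 4], "twist": [0, 0, 0]},
    {"delta_pos": [0.79, 3.9, 2], "twist": [0, 0, 0]},
    {"delta_pos": [0.79, 3.9, 0], "twist": [0, 0, 0]},
    {"delta_pos": [0.79, 3.9, 0], "twist": [0, 0, 0]},
    {"delta_pos": [0.79, 3.9, 0], "twist": [0, 0, 0]},
    {"delta_pos": [0.79, 3.9, 0], "twist": [0, 0, 0]},
    {"delta_pos": [0.79, 3.9, 0], "twist": [0, 0, 0]},
    {"delta_pos": [0.79, 3.9, 0], "twist": [0, 0, 0]},
    {"delta_pos": [0.78, 3.92, 0], "twist": [0, 0, 0]},
    {"delta_pos": [0, 0, 0], "twist": [0, 0, 0]},
    {"delta_pos": [0, 0, -1.5], "twist": [0, 0, 0]},
    {"delta_pos": [0, 0, -2.0], "twist": [0, 0, 0]},
    {"delta_pos": [0, 0, -1.5], "twist": [0, 0, 0]},
    {"delta_pos": [0, 0, -0.5], "twist": [0, 0, 0]},
    {"delta_pos": [0, 0, 0], "twist": [0, 0, 0]},
    {"delta_pos": [0, 0, 0], "twist": [0, 0, 0]},
    {"delta_pos": [0, 0, 0], "twist": [0, 0, 0]},
  ],
)

```text
time: 55.85
ee_pos: [0.4778, 0.0024, 0.0797]
eef_rot: [[-0.999, -0.044, 0.0], [-0.044, 0.999, -0.0], [-0.0, -0.0, -1.0]]
ft_force: [-0.2, 0.2, -0.9]
width: 0.385
```

```bash
python3 bl.py wrist24
```

```text
55.85 [0.4778 0.0024 0.0797] [-0.999  -0.0441  0.     -0.0441  0.999  -0.     -0.     -0.     -1.    ] 0.3847072198057596
rect c [562.7   5.3] size [30.5 35.1] ang 4.1 circ 560.9 5.3 21.2 fill 0.69 ztop 0.0453 edge False
rect c [486.6  79.2] size [35.7 35.1] ang 2.4 circ 486.7 79.7 24.1 fill 0.68 ztop 0.0453 edge False
```

View pics/wrist24.png

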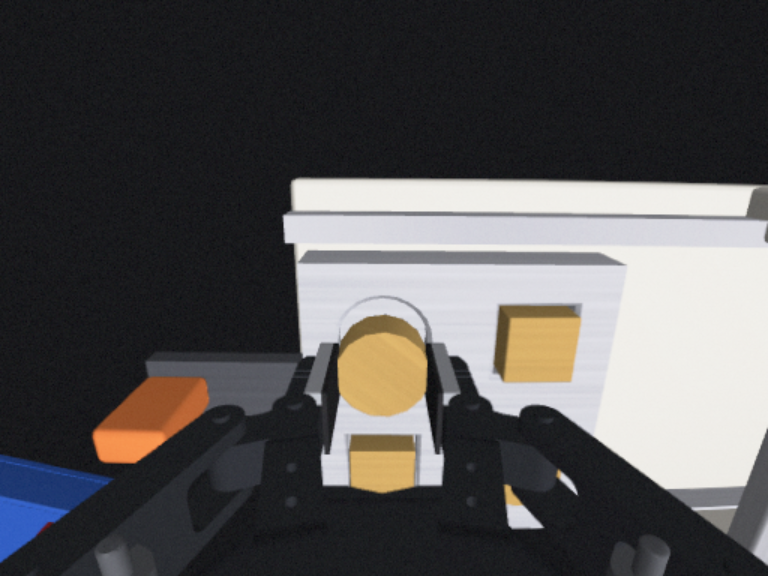

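The blank at (383,364) is concentric with the cavity arc topping at (385,297). Lower and release.

>>> send_rows(
  increments=[
    {"delta_pos": [0, 0, -0.4], "twist": [0, 0, 0]},
    {"delta_pos": [0, 0, -0.4], "twist": [0, 0, 0]},
    {"delta_pos": [0, 0, -0.3], "twist": [0, 0, 0]},
    {"delta_pos": [0, 0, -0.3], "twist": [0, 0, 0]},
    {"delta_pos": [0, 0, -0.25], "twist": [0, 0, 0]},
    {"delta_pos": [0, 0, 0], "twist": [0, 0, 0]},
    {"delta_pos": [0, 0, 0], "twist": [0, 0, 0]},
  ],
)

```text
time: 56.6
ee_pos: [0.4772, 0.0026, 0.0622]
eef_rot: [[-0.999, -0.044, -0.002], [-0.044, 0.999, 0.0], [0.002, 0.0, -1.0]]
ft_force: [-0.9, -0.2, -1.5]
width: 0.39
```

>>> send_rows(
  increments=[
    {"delta_pos": [0, 0, 0], "twist": [0, 0, 0]},
    {"delta_pos": [0, 0, 0], "twist": [0, 0, 0]},
    {"delta_pos": [0, 0, 0], "twist": [0, 0, 0]},
    {"delta_pos": [0, 0, 1], "twist": [0, 0, 0]},
    {"delta_pos": [0, 0, 3], "twist": [0, 0, 0]},
    {"delta_pos": [1.5, 1.5, 4], "twist": [0, 0, 0]},
    {"delta_pos": [1.5, 1.5, 4], "twist": [0, 0, 0]},
    {"delta_pos": [0, 0, 0], "twist": [0, 0, 0]},
    {"delta_pos": [0, 0, 0], "twist": [0, 0, 0]},
    {"delta_pos": [0, 0, 0], "twist": [0, 0, 0]},
  ],
  fingers=4.8,
)

```text
time: 57.6
ee_pos: [0.5064, 0.0324, 0.1816]
eef_rot: [[-0.999, -0.044, -0.003], [-0.044, 0.999, -0.0], [0.003, -0.0, -1.0]]
ft_force: [-0.7, 0.8, 1.0]
width: 0.563
```

```bash
python3 bl.py wrist25;  python3 - <<'E'
from bl import *
g=load("/tmp/wrist25.npz"); blanks(g,.0455)
# orange grip
P,ok=cloud(g); M=masks(g)["orange"]|((hsv(g)[...,0]>=6)&(hsv(g)[...,0]<=14)&(hsv(g)[...,1]>150))
for b in blobs(g,M,50):
    k=np.zeros(M.shape,np.uint8); cv2.drawContours(k,[b],-1,1,-1); q=P[k>0]
    t=q[q[:,2]>np.percentile(q[:,2],95)-.004]; print("orange",np.median(q,0),"top",t.mean(0),np.ptp(t[:,:2],axis=0),np.percentile(q[:,2],[5,95]))
E
```

```text
57.6 [0.5064 0.0324 0.1816] [-0.999  -0.0444 -0.003  -0.0444  0.999  -0.0002  0.003  -0.0001 -1.    ] 0.562589063516044
rect c [553.   2.] size [32.8 33.1] ang 2.6 circ 553.6 2.0 22.7 fill 0.65 ztop 0.0453 edge False
rect c [550.2  74.3] size [38.4 38.8] ang 35.5 circ 550.3 74.3 20.0 fill 0.95 ztop 0.0454 edge False
rect c [478.7  71.6] size [32.7 33.2] ang 2.6 circ 478.7 71.3 22.7 fill 0.66 ztop 0.0453 edge False
rect c [482.3  -1. ] size [38.  38.5] ang 47.1 circ 482.3 -1.1 19.9 fill 0.95 ztop 0.0453 edge False
rect c [540.9   4.5] size [29.6 29.8] ang 2.6 circ 541.4 4.6 20.5 fill 0.65 ztop 0.0453 edge False
rect c [538.3  69.8] size [34.6 35. ] ang 35.5 circ 538.5 69.8 18.0 fill 0.95 ztop 0.0454 edge False
rect c [473.8  67.4] size [29.5 29.9] ang 2.6 circ 473.8 67.1 20.5 fill 0.66 ztop 0.0453 edge False
rect c [477.1   1.8] size [34.3 34.7] ang 47.1 circ 477.1 1.8 17.9 fill 0.95 ztop 0.0453 edge False
orange [ 0.5097 -0.0916  0.064 ] top [ 0.5125 -0.0951  0.0682] [0.0925 0.1395] [0.0304 0.0681]
```

View pics/wrist25.png

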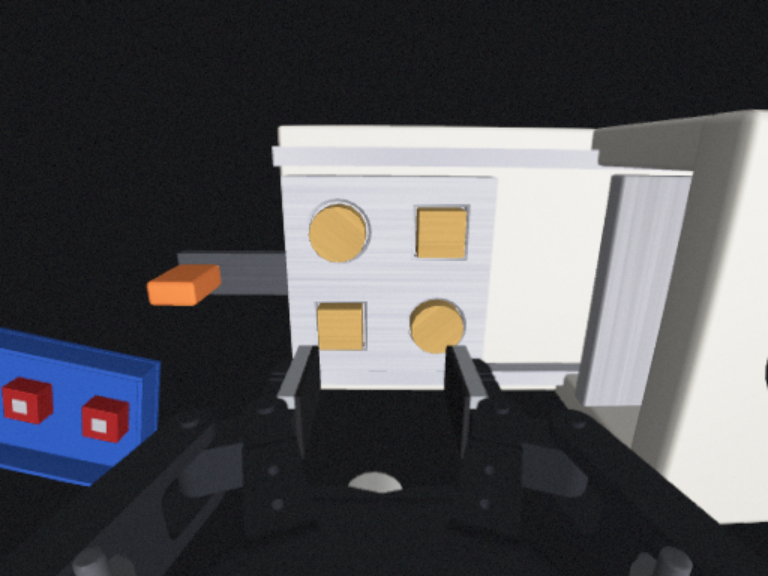

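All four blanks are seated with tops at 45.3 mm: rounds at (338,232) and (437,327), squares at (441,232) and (341,326). The mounts are in the tray. Now turn so the jaws face press x, and approach the orange grip.

>>> send_rows(
  increments=[
    {"delta_pos": [0.073, -1.17, -0.45], "twist": [0, 0, 0.1426]},
    {"delta_pos": [0.073, -1.17, -0.45], "twist": [0, 0, 0.1426]},
    {"delta_pos": [0.073, -1.17, -0.45], "twist": [0, 0, 0.1426]},
    {"delta_pos": [0.073, -1.17, -0.45], "twist": [0, 0, 0.1426]},
    {"delta_pos": [0.073, -1.17, -0.45], "twist": [0, 0, 0.1426]},
    {"delta_pos": [0.073, -1.17, -0.45], "twist": [0, 0, 0.1426]},
    {"delta_pos": [0.073, -1.17, -0.45], "twist": [0, 0, 0.1426]},
    {"delta_pos": [0.073, -1.17, -0.45], "twist": [0, 0, 0.1426]},
    {"delta_pos": [0.073, -1.17, -0.45], "twist": [0, 0, 0.1426]},
    {"delta_pos": [0.073, -1.17, -0.45], "twist": [0, 0, 0.1426]},
    {"delta_pos": [0.073, -1.17, -0.45], "twist": [0, 0, 0.1426]},
    {"delta_pos": [0, 0, 0], "twist": [0, 0, 0]},
    {"delta_pos": [0, 0, 0], "twist": [0, 0, 0]},
    {"delta_pos": [0, 0, 0], "twist": [0, 0, 0]},
    {"delta_pos": [0, 0, 0], "twist": [0, 0, 0]},
  ],
  fingers=5.0,
)

```text
time: 59.15
ee_pos: [0.5152, -0.0958, 0.1329]
eef_rot: [[0.041, -0.999, 0.0], [-0.999, -0.041, -0.001], [0.001, 0.0, -1.0]]
ft_force: [0.2, 0.3, 0.1]
width: 0.584
```

```bash
python3 bl.py wrist26;  python3 - <<'E'
from bl import *
g=load("/tmp/wrist26.npz")
P,ok=cloud(g); h=hsv(g); M=(h[...,0]>=5)&(h[...,0]<=14)&(h[...,1]>150)
for b in blobs(g,M,200):
    k=np.zeros(M.shape,np.uint8); cv2.drawContours(k,[b],-1,1,-1); k=cv2.erode(k,np.ones((3,3)));q=P[k>0]
    t=q[(q[:,2]>.062)&(q[:,2]<.075)]; 
    if len(t)>20: print("orange top",t.mean(0),cv2.minAreaRect(t[:,:2].astype(np.float32)*1000))
E
```

```text
59.15 [ 0.5152 -0.0958  0.1329] [ 0.0412 -0.9991  0.     -0.9991 -0.0412 -0.0014  0.0014  0.     -1.    ] 0.5843667339206042
orange top [ 0.5144 -0.1118  0.064 ] ((514.2661743164062, -111.81717681884766), (12.984580993652344, 1.2621054649353027), 3.0400044918060303)
```

View pics/wrist26.png

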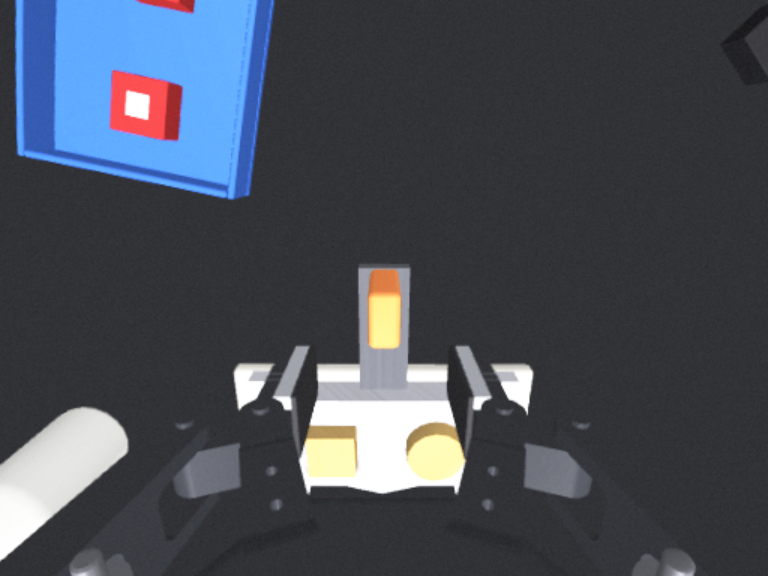

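The grip's top is at (384,318), centred between the open pads. Descend and grip it.

>>> send_rows(
  increments=[
    {"delta_pos": [-0.05, -0.08, -2], "twist": [0, 0, 0]},
    {"delta_pos": [0, 0, -2], "twist": [0, 0, 0]},
    {"delta_pos": [0, 0, -1.5], "twist": [0, 0, 0]},
    {"delta_pos": [0, 0, -1.2], "twist": [0, 0, 0]},
    {"delta_pos": [0, 0, 0], "twist": [0, 0, 0]},
    {"delta_pos": [0, 0, 0], "twist": [0, 0, 0]},
  ],
)

```text
time: 59.8
ee_pos: [0.5149, -0.0968, 0.0661]
eef_rot: [[0.042, -0.999, 0.0], [-0.999, -0.042, -0.001], [0.001, -0.0, -1.0]]
ft_force: [0.1, 0.4, 0.6]
width: 0.586
```

>>> send_rows(
  increments=[
    {"delta_pos": [0, 0, 0], "twist": [0, 0, 0]},
    {"delta_pos": [0, 0, 0], "twist": [0, 0, 0]},
    {"delta_pos": [0, 0, 0], "twist": [0, 0, 0]},
    {"delta_pos": [0, 0, 0], "twist": [0, 0, 0]},
    {"delta_pos": [0, 0, 0], "twist": [0, 0, 0]},
    {"delta_pos": [0, 0, 0], "twist": [0, 0, 0]},
  ],
  fingers=0,
)

```text
time: 60.4
ee_pos: [0.5143, -0.0971, 0.0668]
eef_rot: [[0.042, -0.999, -0.0], [-0.999, -0.042, -0.002], [0.002, 0.0, -1.0]]
ft_force: [-3.9, 0.6, 6.1]
width: 0.17
```

>>> send_rows(
  increments=[
    {"delta_pos": [-0.02, 0.5, 0], "twist": [0, 0, 0]},
    {"delta_pos": [-0.04, 1.0, 0], "twist": [0, 0, 0]},
    {"delta_pos": [-0.05, 1.2, 0], "twist": [0, 0, 0]},
    {"delta_pos": [-0.05, 1.2, 0], "twist": [0, 0, 0]},
    {"delta_pos": [-0.05, 1.2, 0], "twist": [0, 0, 0]},
    {"delta_pos": [-0.05, 1.2, 0], "twist": [0, 0, 0]},
    {"delta_pos": [-0.05, 1.2, 0], "twist": [0, 0, 0]},
    {"delta_pos": [-0.05, 1.2, 0], "twist": [0, 0, 0]},
    {"delta_pos": [-0.05, 1.2, 0], "twist": [0, 0, 0]},
    {"delta_pos": [-0.05, 1.2, 0], "twist": [0, 0, 0]},
    {"delta_pos": [-0.05, 1.2, 0], "twist": [0, 0, 0]},
    {"delta_pos": [-0.05, 1.2, 0], "twist": [0, 0, 0]},
    {"delta_pos": [-0.05, 1.2, 0], "twist": [0, 0, 0]},
    {"delta_pos": [-0.05, 1.2, 0], "twist": [0, 0, 0]},
    {"delta_pos": [-0.04, 0.9, 0], "twist": [0, 0, 0]},
    {"delta_pos": [-0.03, 0.7, 0], "twist": [0, 0, 0]},
    {"delta_pos": [0, 0, 0], "twist": [0, 0, 0]},
    {"delta_pos": [0, 0, 0], "twist": [0, 0, 0]},
  ],
)

```text
time: 62.2
ee_pos: [0.5075, 0.0788, 0.0667]
eef_rot: [[0.042, -0.999, 0.001], [-0.999, -0.042, -0.0], [0.0, -0.001, -1.0]]
ft_force: [-3.4, 2.0, 4.9]
width: 0.174
```

>>> send_rows(
  increments=[
    {"delta_pos": [-0.01, 0.25, 0], "twist": [0, 0, 0]},
    {"delta_pos": [-0.01, 0.25, 0], "twist": [0, 0, 0]},
    {"delta_pos": [0, 0, 0], "twist": [0, 0, 0]},
    {"delta_pos": [0, 0, 0], "twist": [0, 0, 0]},
  ],
)

```text
time: 62.6
ee_pos: [0.5074, 0.0828, 0.0668]
eef_rot: [[0.042, -0.999, 0.001], [-0.999, -0.042, -0.002], [0.002, -0.001, -1.0]]
ft_force: [-2.8, -2.0, 5.1]
width: 0.178
```

>>> send_rows(
  increments=[
    {"delta_pos": [-0.01, 0.2, 0], "twist": [0, 0, 0]},
    {"delta_pos": [0, 0, 0], "twist": [0, 0, 0]},
    {"delta_pos": [0, 0, 0], "twist": [0, 0, 0]},
  ],
)

```text
time: 62.9
ee_pos: [0.5074, 0.0829, 0.0668]
eef_rot: [[0.041, -0.999, 0.001], [-0.999, -0.041, -0.007], [0.007, -0.001, -1.0]]
ft_force: [-1.8, -10.6, 6.8]
width: 0.177
```

The force rose to 10.6 N with no more travel after 180 mm, so the die is against its stop. Release, rise, and go over the head to the lever.

>>> send_rows(
  increments=[
    {"delta_pos": [0, 0, 0], "twist": [0, 0, 0]},
    {"delta_pos": [0, 0, 0], "twist": [0, 0, 0]},
    {"delta_pos": [0, 0, 0], "twist": [0, 0, 0]},
    {"delta_pos": [0, 0, 1.5], "twist": [0, 0, 0]},
    {"delta_pos": [0, 0, 4.5], "twist": [0, 0, 0]},
    {"delta_pos": [0, 0, 4.5], "twist": [0, 0, 0]},
    {"delta_pos": [0, 0, 3.5], "twist": [0, 0, 0]},
    {"delta_pos": [0, 0, 0], "twist": [0, 0, 0]},
    {"delta_pos": [0, 0, 0], "twist": [0, 0, 0]},
    {"delta_pos": [0, 0, 0], "twist": [0, 0, 0]},
  ],
  fingers=5.0,
)

```text
time: 63.9
ee_pos: [0.5065, 0.0851, 0.2045]
eef_rot: [[0.042, -0.999, -0.002], [-0.999, -0.042, -0.002], [0.002, 0.002, -1.0]]
ft_force: [0.2, -0.8, -0.8]
width: 0.586
```

```bash
python3 bl.py wrist27; python3 - <<'E'
from m import *
g=grab("scene"); save(g,"scene2"); np.savez("/tmp/scene2.npz",**g)
E
```

```text
63.9 [0.5065 0.0851 0.2045] [ 0.0424 -0.9991 -0.0019 -0.9991 -0.0424 -0.0017  0.0016  0.002  -1.    ] 0.5857711115990983
rect c [538.  186.7] size [31.7  4.3] ang 2.5 circ 538.0 186.7 16.0 fill 0.17 ztop 0.0453 edge False
rect c [467.9 182.4] size [25.4  7.2] ang 2.2 circ 467.8 184.5 12.8 fill 0.3 ztop 0.045 edge False
```

View pics/scene2.png

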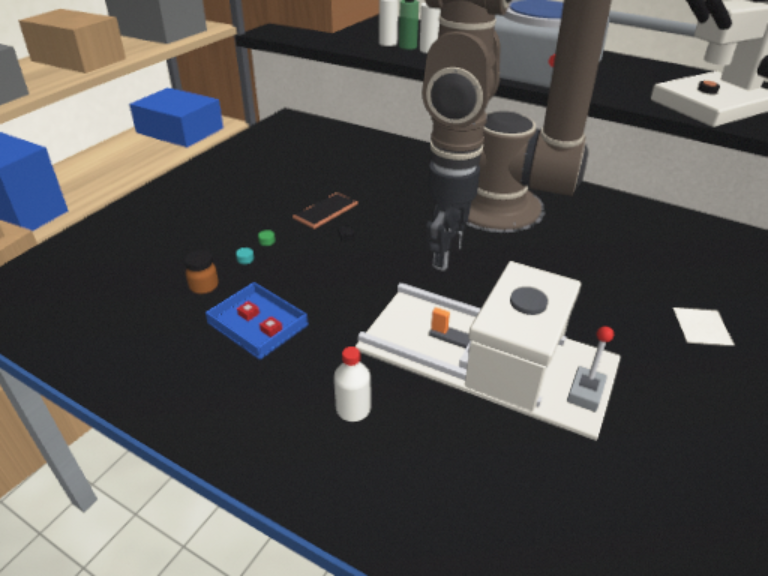

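The scene view shows the die home under the head, the grip out front at (441,320), the lever ball at (605,334), and both mounts in the tray.

>>> send_rows(
  increments=[
    {"delta_pos": [-0.45, 4.5, 0], "twist": [0, 0, 0]},
    {"delta_pos": [-0.45, 4.5, 0], "twist": [0, 0, 0]},
    {"delta_pos": [-0.45, 4.5, 0], "twist": [0, 0, 0]},
    {"delta_pos": [-0.45, 4.5, 0], "twist": [0, 0, 0]},
    {"delta_pos": [-0.45, 4.5, 0], "twist": [0, 0, 0]},
    {"delta_pos": [-0.45, 4.5, 0], "twist": [0, 0, 0]},
    {"delta_pos": [0, 0, 0], "twist": [0, 0, 0]},
    {"delta_pos": [0, 0, 0], "twist": [0, 0, 0]},
    {"delta_pos": [0, 0, 0], "twist": [0, 0, 0]},
  ],
  fingers=6.0,
)

```text
time: 64.9
ee_pos: [0.4799, 0.3542, 0.2049]
eef_rot: [[0.042, -0.999, -0.001], [-0.999, -0.042, -0.003], [0.003, 0.001, -1.0]]
ft_force: [0.2, 0.5, 0.1]
width: 0.702
```

```bash
python3 - <<'E'
from m import *
np.set_printoptions(precision=4,suppress=True)
s=env.state(); print(s["time"],s["ee_pos"],np.ravel(s["eef_rot"]))
G=[grab("wrist"),grab("scene"),grab("top")]; save(G[0],"wrist28")
uvs=[]
for n,g in zip("wst",G):
    M=masks(g)["red"]; P,ok=cloud(g)
    for b in blobs(g,M,20):
        c,r=cv2.minEnclosingCircle(b); d=deproj(g,c)[0]
        if abs(d[0]-.49)<.1 and abs(d[1]-.36)<.06: print(n,c,r,d,"at z.12",onplane(g,c,.12)[0]); uvs.append((g,c))
if len(uvs)>1: print(tri([a for a,_ in uvs],[b for _,b in uvs]))
E
```

```text
64.9 [0.4799 0.3542 0.2049] [ 0.0418 -0.9991 -0.0013 -0.9991 -0.0418 -0.0028  0.0028  0.0014 -1.    ]
w (255.52127075195312, 208.15957641601562) 15.819539070129395 [0.4786 0.3525 0.1276] at z.12 [0.4784 0.3555 0.12  ]
s (403.5, 222.0) 5.590270042419434 [0.4863 0.358  0.1239] at z.12 [0.4816 0.3578 0.12  ]
t (106.53225708007812, 194.85484313964844) 4.612269878387451 [0.4762 0.3604 0.1278] at z.12 [0.4769 0.363  0.12  ]
[0.4778 0.3594 0.1174]
```

View pics/wrist28.png

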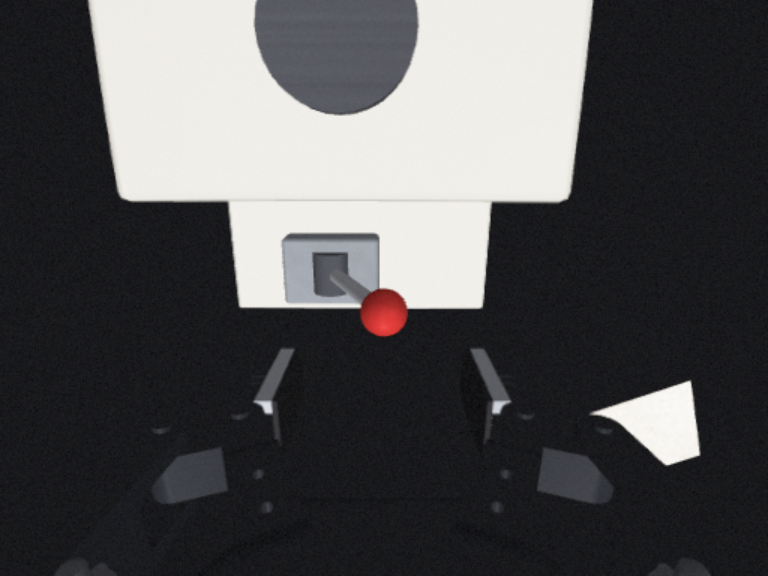

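The wrist view shows the ball at (384,312), triangulated at (0.478, 0.358, 0.118). Straddle it with the jaws at 4 cm, then push towards +x.

>>> send_rows(
  increments=[
    {"delta_pos": [-0.1, 0.4, 0], "twist": [0, 0, 0]},
    {"delta_pos": [0, 0, 0], "twist": [0, 0, 0]},
    {"delta_pos": [0, 0, -2], "twist": [0, 0, 0]},
    {"delta_pos": [0, 0, -2], "twist": [0, 0, 0]},
    {"delta_pos": [0, 0, -2], "twist": [0, 0, 0]},
    {"delta_pos": [0, 0, -1.2], "twist": [0, 0, 0]},
    {"delta_pos": [0, 0, -0.9], "twist": [0, 0, 0]},
    {"delta_pos": [0, 0, 0], "twist": [0, 0, 0]},
    {"delta_pos": [0, 0, 0], "twist": [0, 0, 0]},
  ],
  fingers=4.0,
)

```text
time: 65.95
ee_pos: [0.4794, 0.3592, 0.1254]
eef_rot: [[0.042, -0.999, 0.001], [-0.999, -0.042, -0.001], [0.001, -0.001, -1.0]]
ft_force: [0.5, -0.2, -0.6]
width: 0.463
```

```bash
python3 bl.py wrist29
```

```text
65.95 [0.4794 0.3592 0.1254] [ 0.0421 -0.9991  0.0006 -0.9991 -0.0421 -0.001   0.001  -0.0005 -1.    ] 0.46341243970684637
```

View pics/wrist29.png

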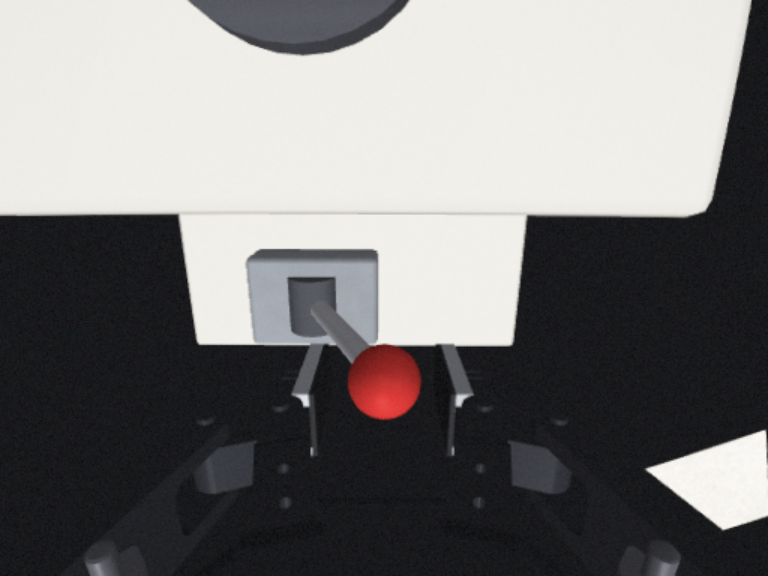

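The ball at (384,380) sits between the pads, with the stalk clear. Throw the lever in stages.

>>> send_rows(
  increments=[
    {"delta_pos": [0.8, 0.03, 0.1], "twist": [0, 0, 0]},
    {"delta_pos": [0.8, 0.03, 0.1], "twist": [0, 0, 0]},
    {"delta_pos": [0.8, 0.03, 0.1], "twist": [0, 0, 0]},
    {"delta_pos": [0.8, 0.03, 0.1], "twist": [0, 0, 0]},
    {"delta_pos": [0.8, 0.03, 0], "twist": [0, 0, 0]},
    {"delta_pos": [0.8, 0.03, 0], "twist": [0, 0, 0]},
  ],
)

```text
time: 66.6
ee_pos: [0.528, 0.3608, 0.1287]
eef_rot: [[0.042, -0.999, 0.0], [-0.999, -0.042, -0.002], [0.002, 0.0, -1.0]]
ft_force: [-0.1, 0.3, 0.6]
width: 0.471
```

>>> send_rows(
  increments=[
    {"delta_pos": [0.8, 0.03, -0.1], "twist": [0, 0, 0]},
    {"delta_pos": [0.8, 0.03, -0.2], "twist": [0, 0, 0]},
    {"delta_pos": [0.8, 0.03, -0.2], "twist": [0, 0, 0]},
    {"delta_pos": [0.8, 0.03, -0.3], "twist": [0, 0, 0]},
    {"delta_pos": [0.8, 0.03, -0.4], "twist": [0, 0, 0]},
    {"delta_pos": [0.3, 0.01, -0.2], "twist": [0, 0, 0]},
    {"delta_pos": [0, 0, 0], "twist": [0, 0, 0]},
    {"delta_pos": [0, 0, 0], "twist": [0, 0, 0]},
  ],
)

```text
time: 67.4
ee_pos: [0.5667, 0.3625, 0.1169]
eef_rot: [[0.044, -0.999, -0.006], [-0.999, -0.044, -0.0], [-0.0, 0.006, -1.0]]
ft_force: [-17.8, -3.3, 19.5]
width: 0.467
```

```bash
python3 bl.py wrist30
```

```text
67.4 [0.5667 0.3625 0.1169] [ 0.0435 -0.999  -0.0061 -0.9991 -0.0435 -0.0002 -0.0001  0.0061 -1.    ] 0.466972916756411
```

View pics/wrist30.png

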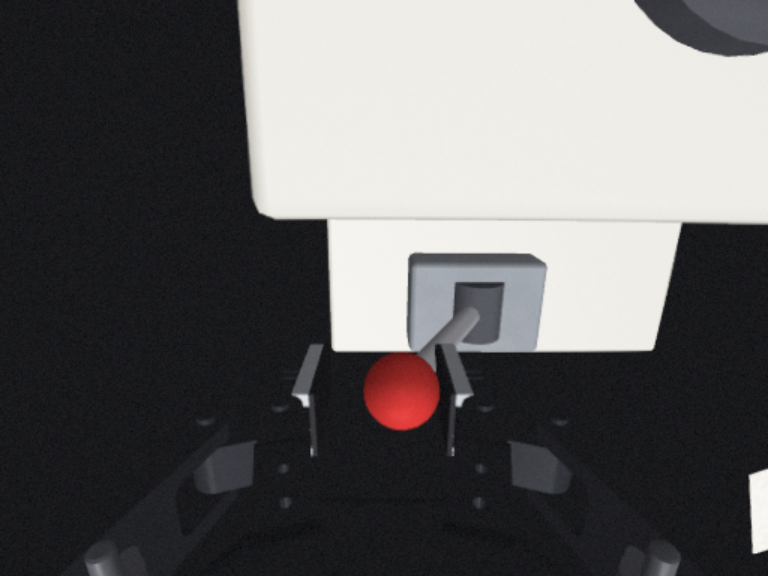

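The lever leans to +x, ball at (401,391), and resists with 18 N. I'll measure its angle.

```bash
cat > lev.py <<'E'
from m import *
np.set_printoptions(precision=4,suppress=True)
def lev(names=("wrist","scene","top")):
    s=env.state(); print(s["time"],s["ee_pos"],s["ft_force"])
    L=[]
    for n in names:
        g=grab(n); M=masks(g)["red"]
        for b in blobs(g,M,15):
            c,r=cv2.minEnclosingCircle(b); d=deproj(g,c)[0]
            if abs(d[0]-.52)<.1 and abs(d[1]-.36)<.06 and d[2]>.08: L.append((g,c)); print(n,c,r,d)
        if n=="scene": save(g,"lev_%d"%int(s["time"]*100))
    if len(L)>1:
        p=tri([a for a,_ in L],[b for _,b in L]); print(p,"angle from vertical",np.arctan2(p[0]-.515,p[2]-.036))
lev()
E
python3 lev.py
```

```text
67.45 [0.5667 0.3625 0.1169] [-17.1186  -3.1025  19.4037]
wrist (267.4519958496094, 260.6679992675781) 25.912153244018555 [0.5607 0.3534 0.1244]
top (108.0, 163.5) 4.031229019165039 [0.5511 0.3485 0.1627]
[0.5597 0.3675 0.1036] angle from vertical 0.5839769737308504
```

The lever angle from vertical went from −0.42 to +0.58 rad, so it's about 1.0 and at its stop. Hold for over four seconds.

>>> send_rows(
  increments=[
    {"delta_pos": [0, 0, 0], "twist": [0, 0, 0]},
    {"delta_pos": [0, 0, 0], "twist": [0, 0, 0]},
    {"delta_pos": [0, 0, 0], "twist": [0, 0, 0]},
    {"delta_pos": [0, 0, 0], "twist": [0, 0, 0]},
    {"delta_pos": [0, 0, 0], "twist": [0, 0, 0]},
    {"delta_pos": [0, 0, 0], "twist": [0, 0, 0]},
    {"delta_pos": [0, 0, 0], "twist": [0, 0, 0]},
    {"delta_pos": [0, 0, 0], "twist": [0, 0, 0]},
    {"delta_pos": [0, 0, 0], "twist": [0, 0, 0]},
    {"delta_pos": [0, 0, 0], "twist": [0, 0, 0]},
    {"delta_pos": [0, 0, 0], "twist": [0, 0, 0]},
    {"delta_pos": [0, 0, 0], "twist": [0, 0, 0]},
    {"delta_pos": [0, 0, 0], "twist": [0, 0, 0]},
    {"delta_pos": [0, 0, 0], "twist": [0, 0, 0]},
    {"delta_pos": [0, 0, 0], "twist": [0, 0, 0]},
    {"delta_pos": [0, 0, 0], "twist": [0, 0, 0]},
    {"delta_pos": [0, 0, 0], "twist": [0, 0, 0]},
    {"delta_pos": [0, 0, 0], "twist": [0, 0, 0]},
    {"delta_pos": [0, 0, 0], "twist": [0, 0, 0]},
    {"delta_pos": [0, 0, 0], "twist": [0, 0, 0]},
  ],
)

```text
time: 69.6
ee_pos: [0.5666, 0.3625, 0.1169]
eef_rot: [[0.044, -0.999, -0.006], [-0.999, -0.044, -0.0], [-0.0, 0.006, -1.0]]
ft_force: [-16.5, -3.8, 19.6]
width: 0.474
```

```bash
python3 lev.py; ls pics | grep lev_
```

```text
69.6 [0.5666 0.3625 0.1169] [-16.4766  -3.8469  19.5645]
wrist (267.4519958496094, 260.6679992675781) 25.912153244018555 [0.5605 0.3545 0.1228]
top (108.0, 163.5) 4.031229019165039 [0.5512 0.3486 0.1622]
[0.5597 0.3675 0.1038] angle from vertical 0.5827247674854107
lev_6745.png
lev_6959.png
```

>>> send_rows(
  increments=[
    {"delta_pos": [0, 0, 0], "twist": [0, 0, 0]},
    {"delta_pos": [0, 0, 0], "twist": [0, 0, 0]},
    {"delta_pos": [0, 0, 0], "twist": [0, 0, 0]},
    {"delta_pos": [0, 0, 0], "twist": [0, 0, 0]},
    {"delta_pos": [0, 0, 0], "twist": [0, 0, 0]},
    {"delta_pos": [0, 0, 0], "twist": [0, 0, 0]},
    {"delta_pos": [0, 0, 0], "twist": [0, 0, 0]},
    {"delta_pos": [0, 0, 0], "twist": [0, 0, 0]},
    {"delta_pos": [0, 0, 0], "twist": [0, 0, 0]},
    {"delta_pos": [0, 0, 0], "twist": [0, 0, 0]},
    {"delta_pos": [0, 0, 0], "twist": [0, 0, 0]},
    {"delta_pos": [0, 0, 0], "twist": [0, 0, 0]},
    {"delta_pos": [0, 0, 0], "twist": [0, 0, 0]},
    {"delta_pos": [0, 0, 0], "twist": [0, 0, 0]},
    {"delta_pos": [0, 0, 0], "twist": [0, 0, 0]},
    {"delta_pos": [0, 0, 0], "twist": [0, 0, 0]},
    {"delta_pos": [0, 0, 0], "twist": [0, 0, 0]},
    {"delta_pos": [0, 0, 0], "twist": [0, 0, 0]},
    {"delta_pos": [0, 0, 0], "twist": [0, 0, 0]},
    {"delta_pos": [0, 0, 0], "twist": [0, 0, 0]},
  ],
)

```text
time: 71.75
ee_pos: [0.5666, 0.3625, 0.1169]
eef_rot: [[0.044, -0.999, -0.006], [-0.999, -0.044, -0.0], [-0.0, 0.006, -1.0]]
ft_force: [-16.7, -3.5, 19.3]
width: 0.473
```

>>> send_rows(
  increments=[
    {"delta_pos": [0, 0, 0], "twist": [0, 0, 0]},
    {"delta_pos": [0, 0, 0], "twist": [0, 0, 0]},
    {"delta_pos": [0, 0, 0], "twist": [0, 0, 0]},
    {"delta_pos": [0, 0, 0], "twist": [0, 0, 0]},
    {"delta_pos": [0, 0, 0], "twist": [0, 0, 0]},
  ],
)

```text
time: 72.25
ee_pos: [0.5666, 0.3625, 0.1169]
eef_rot: [[0.044, -0.999, -0.006], [-0.999, -0.044, -0.0], [-0.0, 0.006, -1.0]]
ft_force: [-17.4, -3.6, 20.0]
width: 0.471
```

Held about 5 s. Bring the lever all the way back.

>>> send_rows(
  increments=[
    {"delta_pos": [-0.5, -0.02, 0.2], "twist": [0, 0, 0]},
    {"delta_pos": [-0.8, -0.03, 0.4], "twist": [0, 0, 0]},
    {"delta_pos": [-0.8, -0.03, 0.3], "twist": [0, 0, 0]},
    {"delta_pos": [-0.8, -0.03, 0.2], "twist": [0, 0, 0]},
    {"delta_pos": [-0.8, -0.03, 0.2], "twist": [0, 0, 0]},
    {"delta_pos": [-0.8, -0.03, 0.1], "twist": [0, 0, 0]},
    {"delta_pos": [-0.8, -0.03, 0], "twist": [0, 0, 0]},
    {"delta_pos": [-0.8, -0.03, 0], "twist": [0, 0, 0]},
    {"delta_pos": [-0.8, -0.03, -0.1], "twist": [0, 0, 0]},
    {"delta_pos": [-0.8, -0.03, -0.1], "twist": [0, 0, 0]},
    {"delta_pos": [-0.8, -0.03, -0.2], "twist": [0, 0, 0]},
    {"delta_pos": [-0.8, -0.03, -0.2], "twist": [0, 0, 0]},
    {"delta_pos": [-0.3, -0.01, -0.1], "twist": [0, 0, 0]},
    {"delta_pos": [0, 0, 0], "twist": [0, 0, 0]},
    {"delta_pos": [0, 0, 0], "twist": [0, 0, 0]},
  ],
)

```text
time: 73.75
ee_pos: [0.474, 0.3588, 0.1217]
eef_rot: [[0.042, -0.999, -0.0], [-0.999, -0.042, -0.002], [0.002, 0.0, -1.0]]
ft_force: [0.6, -0.3, 0.1]
width: 0.465
```

```bash
python3 lev.py
```

```text
73.75 [0.474  0.3588 0.1217] [ 0.5892 -0.2655  0.1237]
wrist (243.51031494140625, 258.80926513671875) 25.64411735534668 [0.4791 0.3507 0.1268]
top (107.5, 194.0) 4.031229019165039 [0.469  0.3243 0.2283]
[0.4802 0.3663 0.102 ] angle from vertical -0.48538101770081693
```

>>> send_rows(
  increments=[
    {"delta_pos": [-0.3, 0, -0.1], "twist": [0, 0, 0]},
    {"delta_pos": [-0.3, 0, -0.1], "twist": [0, 0, 0]},
    {"delta_pos": [0, 0, 0], "twist": [0, 0, 0]},
    {"delta_pos": [0, 0, 0], "twist": [0, 0, 0]},
  ],
)

```text
time: 74.3
ee_pos: [0.4681, 0.3588, 0.1198]
eef_rot: [[0.042, -0.999, 0.0], [-0.999, -0.042, -0.002], [0.002, -0.0, -1.0]]
ft_force: [1.0, -0.1, -0.3]
width: 0.471
```

```bash
python3 lev.py
```

```text
74.3 [0.4681 0.3588 0.1198] [ 1.0277 -0.1075 -0.2891]
wrist (243.5270233154297, 257.3648681640625) 25.4852352142334 [0.4732 0.3508 0.1236]
top (108.5, 196.5) 3.8079864978790283 [0.4724 0.3563 0.1239]
[0.4739 0.3627 0.1043] angle from vertical -0.54192647528987
```

>>> send_rows(
  increments=[
    {"delta_pos": [-0.3, 0, -0.1], "twist": [0, 0, 0]},
    {"delta_pos": [-0.2, 0, -0.1], "twist": [0, 0, 0]},
    {"delta_pos": [0, 0, 0], "twist": [0, 0, 0]},
    {"delta_pos": [0, 0, 0], "twist": [0, 0, 0]},
  ],
)

```text
time: 74.85
ee_pos: [0.4666, 0.359, 0.1193]
eef_rot: [[0.041, -0.999, 0.008], [-0.999, -0.041, -0.001], [0.002, -0.008, -1.0]]
ft_force: [11.7, -1.7, 2.2]
width: 0.469
```

The lever meets its back stop (11.7 N). Back off, rise and return to the grip.

>>> send_rows(
  increments=[
    {"delta_pos": [0.9, 0, 0], "twist": [0, 0, 0]},
    {"delta_pos": [0, 0, 0], "twist": [0, 0, 0]},
    {"delta_pos": [0, 0, 2], "twist": [0, 0, 0]},
    {"delta_pos": [0, 0, 4], "twist": [0, 0, 0]},
    {"delta_pos": [0, 0, 2.8], "twist": [0, 0, 0]},
    {"delta_pos": [0.52, -4.58, 0], "twist": [0, 0, 0]},
    {"delta_pos": [0.52, -4.58, 0], "twist": [0, 0, 0]},
    {"delta_pos": [0.52, -4.58, 0], "twist": [0, 0, 0]},
    {"delta_pos": [0.52, -4.58, 0], "twist": [0, 0, 0]},
    {"delta_pos": [0.52, -4.58, 0], "twist": [0, 0, 0]},
    {"delta_pos": [0.52, -4.58, 0], "twist": [0, 0, 0]},
    {"delta_pos": [0, 0, 0], "twist": [0, 0, 0]},
    {"delta_pos": [0, 0, 0], "twist": [0, 0, 0]},
    {"delta_pos": [0, 0, 0], "twist": [0, 0, 0]},
  ],
  fingers=5.0,
)

```text
time: 76.25
ee_pos: [0.503, 0.0847, 0.2055]
eef_rot: [[0.043, -0.999, -0.001], [-0.999, -0.043, -0.001], [0.001, 0.001, -1.0]]
ft_force: [0.1, -0.4, 0.3]
width: 0.586
```

```bash
python3 bl.py wrist31
```

```text
76.25 [0.503  0.0847 0.2055] [ 0.0428 -0.9991 -0.0009 -0.9991 -0.0428 -0.001   0.001   0.0009 -1.    ] 0.5861821257130623
rect c [537.3 186.5] size [29.4  5.8] ang 2.6 circ 537.2 187.3 14.8 fill 0.24 ztop 0.045 edge False
rect c [467.5 182.9] size [26.8  7.2] ang 2.3 circ 467.5 185.0 13.5 fill 0.3 ztop 0.0452 edge False
```

View pics/wrist31.png

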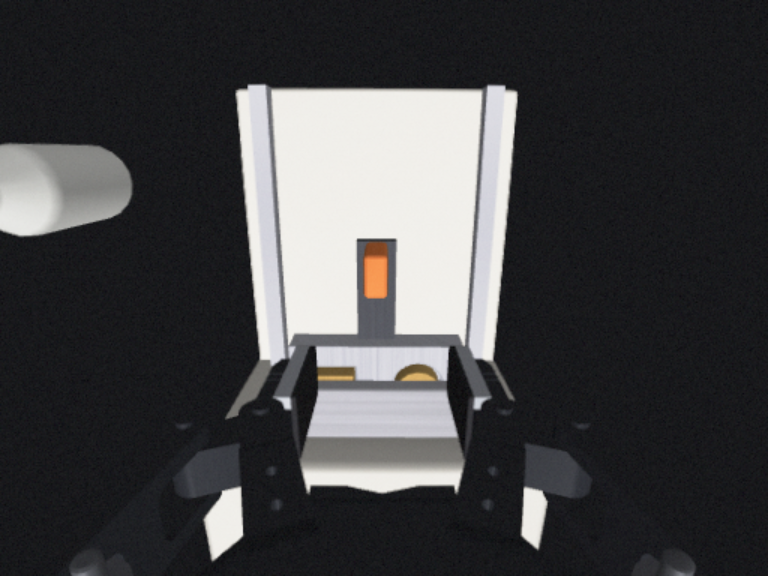

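The die is home with the grip at (376,270); the blanks' front edges show under the head. Descend on the grip.

>>> send_rows(
  increments=[
    {"delta_pos": [0.4, -0.15, -3], "twist": [0, 0, 0]},
    {"delta_pos": [0, 0, -3], "twist": [0, 0, 0]},
    {"delta_pos": [0, 0, 0], "twist": [0, 0, 0]},
    {"delta_pos": [0, 0, -3], "twist": [0, 0, 0]},
    {"delta_pos": [0, 0, -2.5], "twist": [0, 0, 0]},
    {"delta_pos": [0, 0, -1.4], "twist": [0, 0, 0]},
    {"delta_pos": [0, 0, -1.0], "twist": [0, 0, 0]},
    {"delta_pos": [0, 0, 0], "twist": [0, 0, 0]},
    {"delta_pos": [0, 0, 0], "twist": [0, 0, 0]},
  ],
)

```text
time: 77.2
ee_pos: [0.5079, 0.083, 0.0678]
eef_rot: [[0.043, -0.999, 0.001], [-0.999, -0.043, -0.001], [0.001, -0.001, -1.0]]
ft_force: [0.4, 0.0, 0.7]
width: 0.589
```

>>> send_rows(
  increments=[
    {"delta_pos": [0, 0, 0], "twist": [0, 0, 0]},
    {"delta_pos": [0, 0, 0], "twist": [0, 0, 0]},
    {"delta_pos": [0, 0, 0], "twist": [0, 0, 0]},
    {"delta_pos": [0, 0, 0], "twist": [0, 0, 0]},
    {"delta_pos": [0, 0, 0], "twist": [0, 0, 0]},
    {"delta_pos": [0, 0, 0], "twist": [0, 0, 0]},
  ],
  fingers=0,
)

```text
time: 77.8
ee_pos: [0.5074, 0.0826, 0.0679]
eef_rot: [[0.042, -0.999, 0.001], [-0.999, -0.042, -0.001], [0.001, -0.001, -1.0]]
ft_force: [-2.7, 0.2, 6.0]
width: 0.172
```

Gripped. Draw the die out smoothly.

>>> send_rows(
  increments=[
    {"delta_pos": [0.02, -0.5, 0], "twist": [0, 0, 0]},
    {"delta_pos": [0.04, -1.0, 0], "twist": [0, 0, 0]},
    {"delta_pos": [0.05, -1.2, 0], "twist": [0, 0, 0]},
    {"delta_pos": [0.05, -1.2, 0], "twist": [0, 0, 0]},
    {"delta_pos": [0.05, -1.2, 0], "twist": [0, 0, 0]},
    {"delta_pos": [0.05, -1.2, 0], "twist": [0, 0, 0]},
    {"delta_pos": [0.05, -1.2, 0], "twist": [0, 0, 0]},
    {"delta_pos": [0.05, -1.2, 0], "twist": [0, 0, 0]},
    {"delta_pos": [0.05, -1.2, 0], "twist": [0, 0, 0]},
    {"delta_pos": [0.05, -1.2, 0], "twist": [0, 0, 0]},
    {"delta_pos": [0.05, -1.2, 0], "twist": [0, 0, 0]},
    {"delta_pos": [0.05, -1.2, 0], "twist": [0, 0, 0]},
    {"delta_pos": [0.05, -1.2, 0], "twist": [0, 0, 0]},
    {"delta_pos": [0.05, -1.2, 0], "twist": [0, 0, 0]},
    {"delta_pos": [0.04, -0.9, 0], "twist": [0, 0, 0]},
    {"delta_pos": [0.03, -0.7, 0], "twist": [0, 0, 0]},
    {"delta_pos": [0, -0.3, 0], "twist": [0, 0, 0]},
    {"delta_pos": [0, 0, 0], "twist": [0, 0, 0]},
    {"delta_pos": [0, 0, 0], "twist": [0, 0, 0]},
  ],
)

```text
time: 79.7
ee_pos: [0.5142, -0.0958, 0.0678]
eef_rot: [[0.041, -0.999, -0.0], [-0.999, -0.041, -0.002], [0.002, 0.0, -1.0]]
ft_force: [-5.0, -0.2, 6.6]
width: 0.178
```

>>> send_rows(
  increments=[
    {"delta_pos": [0.01, -0.2, 0], "twist": [0, 0, 0]},
    {"delta_pos": [0.01, -0.2, 0], "twist": [0, 0, 0]},
    {"delta_pos": [0, 0, 0], "twist": [0, 0, 0]},
    {"delta_pos": [0, 0, 0], "twist": [0, 0, 0]},
  ],
)

```text
time: 80.1
ee_pos: [0.5143, -0.0974, 0.0678]
eef_rot: [[0.043, -0.999, -0.0], [-0.999, -0.043, 0.003], [-0.003, -0.0, -1.0]]
ft_force: [-4.8, 10.2, 8.8]
width: 0.173
```

The die is at its outer stop (10 N, 180 mm travel). Release, rise clear and look.

>>> send_rows(
  increments=[
    {"delta_pos": [0, 0.15, 0], "twist": [0, 0, 0]},
    {"delta_pos": [0, 0, 0], "twist": [0, 0, 0]},
    {"delta_pos": [0, 0, 0], "twist": [0, 0, 0]},
    {"delta_pos": [0, 0, 0], "twist": [0, 0, 0]},
    {"delta_pos": [0, 0, 1.5], "twist": [0, 0, 0]},
    {"delta_pos": [0, 0, 4], "twist": [0, 0, 0]},
    {"delta_pos": [0, 0, 4.5], "twist": [0, 0, 0]},
    {"delta_pos": [0, 2.5, 3], "twist": [0, 0, 0]},
    {"delta_pos": [0, 4, 0], "twist": [0, 0, 0]},
    {"delta_pos": [0, 4, 0], "twist": [0, 0, 0]},
    {"delta_pos": [0, 2, 0], "twist": [0, 0, 0]},
    {"delta_pos": [0, 0, 0], "twist": [0, 0, 0]},
    {"delta_pos": [0, 0, 0], "twist": [0, 0, 0]},
    {"delta_pos": [0, 0, 0], "twist": [0, 0, 0]},
    {"delta_pos": [0, 0, 0], "twist": [0, 0, 0]},
  ],
  fingers=5.0,
)

```text
time: 81.6
ee_pos: [0.5149, 0.026, 0.1967]
eef_rot: [[0.041, -0.999, -0.0], [-0.999, -0.041, -0.002], [0.002, 0.0, -1.0]]
ft_force: [-0.1, 0.2, 1.3]
width: 0.585
```

```bash
python3 bl.py wrist32; python3 - <<'E'
from bl import *
g=load("/tmp/wrist32.npz"); blanks(g,.0455)
g=grab("scene"); save(g,"scene3")
P,ok=cloud(g)
G=[g,grab("top")]; 
M=masks(g)["red"]
L=[]
for q in G:
    for b in blobs(q,masks(q)["red"],15):
        c,r=cv2.minEnclosingCircle(b); d=deproj(q,c)[0]
        if abs(d[0]-.5)<.1 and abs(d[1]-.36)<.06 and d[2]>.08: L.append((q,c)); print("ball",d)
if len(L)==2: print(tri([a for a,_ in L],[b for _,b in L]))
for n in("bottle/white",): pass
save(G[1],"top3")
E
```

```text
81.6 [0.5149 0.026  0.1967] [ 0.0406 -0.9992 -0.0002 -0.9992 -0.0406 -0.0017  0.0017  0.0003 -1.    ] 0.5850546882712996
rect c [470.   78.6] size [33.1 32.2] ang 2.2 circ 470.1 78.8 21.8 fill 0.69 ztop 0.0454 edge False
rect c [541.1  81.5] size [38.1 37.4] ang 2.3 circ 541.4 81.5 19.8 fill 0.94 ztop 0.0453 edge False
rect c [544.8   9.5] size [32.4 32.5] ang 2.2 circ 544.6 9.9 22.4 fill 0.66 ztop 0.0454 edge False
rect c [473.5   6.7] size [37.9 37. ] ang 2.4 circ 473.7 6.7 19.6 fill 0.95 ztop 0.0453 edge False
rect c [474.4  66.5] size [30.  29.3] ang 2.2 circ 474.5 66.7 19.8 fill 0.69 ztop 0.0454 edge False
rect c [538.9  69.1] size [34.5 33.9] ang 2.3 circ 539.2 69.1 17.9 fill 0.94 ztop 0.0453 edge False
rect c [542.3   3.8] size [29.4 29.5] ang 2.2 circ 542.1 4.1 20.3 fill 0.66 ztop 0.0454 edge False
rect c [477.6   1.3] size [34.4 33.6] ang 2.4 circ 477.8 1.3 17.8 fill 0.95 ztop 0.0453 edge False
ball [0.4839 0.3582 0.1231]
ball [0.4714 0.3596 0.128 ]
[0.4732 0.3607 0.1158]
```

View pics/wrist32.png

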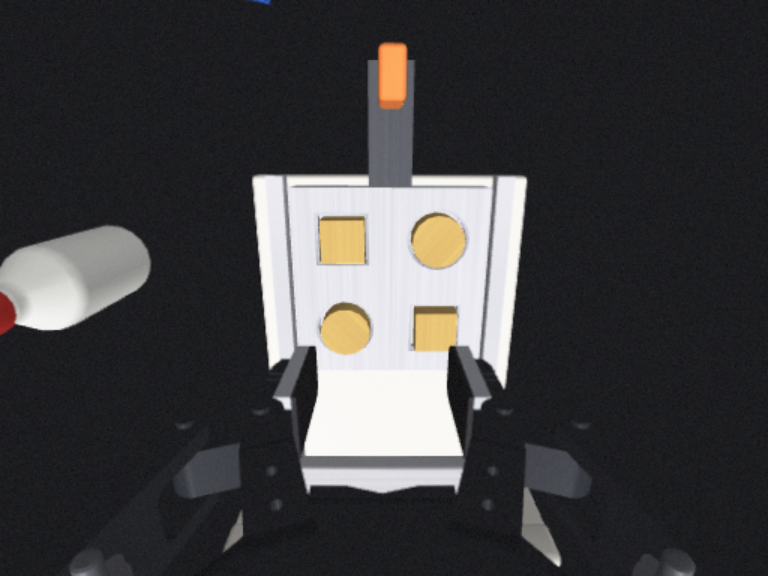

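View pics/scene3.png

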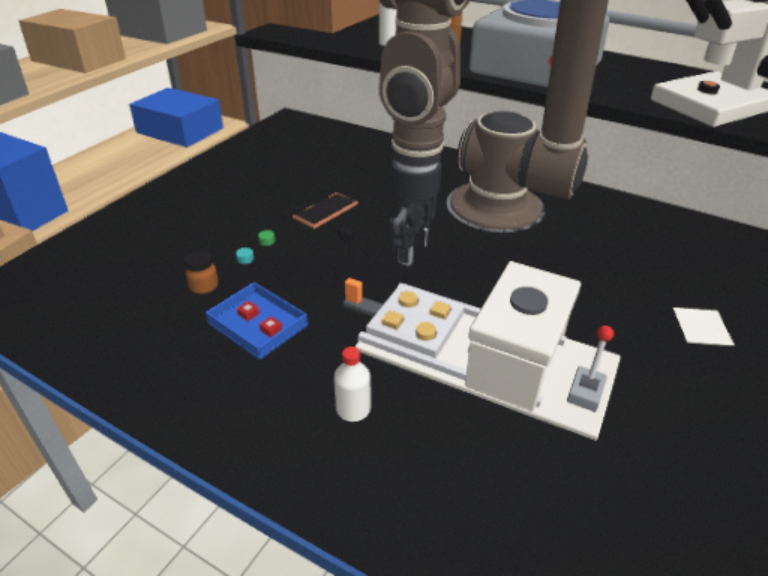

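Everything is in place: all four blanks sit flat in the drawn-out die, both mounts are in the tray, the lever is back, and the bottle, jar and phone are unmoved. The gripper is clear. Handing in.

```bash
python3 - <<'E'
from workcell import env
print(env.state()["time"]); print(env.hand_in())
E
```

```text
81.75
the job is handed in; nothing more can be done
None
```

The job is done and handed in at 81.75 s of the 208 s allowed; the hand-in gave no verdict.

**What I did**
- I moved the two square red mounts from the die to the tray and seated all four brass blanks, two square and two round.
- I pushed the die home and threw the lever, holding it over for about 5 s. Then I brought the lever back to its stop and drew the die out again.

**Last checks**
- **Blanks:** all four tops measured 45.3–45.4 mm above the bench, against 45.5 mm expected when seated. Their centres were within about 1.5 mm of the cavity centres.
- **Die:** it met a stop at each end, about 180 mm apart (about 10 N). The grip came back to within 0.3 mm of where it started.
- **Lever:** it turned about 1.0 rad over and pressed at about 17 N at the far end. It met its back stop at about 12 N, slightly past where it had started.
- **Mounts and bystanders:** both mounts are in the tray. The bottle, jar and phone look unmoved in the last picture, though I did not measure them.

**What went wrong or disagreed**
- **Knocked blank:** one round blank had been knocked about 28 mm when I looked again, so I used its new position.
- **Slipped grip:** one grip on that blank slid off because the fingers were biting only about 2 mm. I gripped it again 5 mm lower.
- **Camera offsets:** the cameras disagreed by 2–4 mm. I corrected the wrist camera's 1 mm offset using views from opposite sides.

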